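# Load the pill dispenser from the pill box

## Task

Load the pill dispenser: wind its handwheel until the carriage is all the way out against its stop, pull the pill box drawer out to its stop, and put every cassette from the drawer down into a pocket of the carriage, upright and fully seated. Once all are in, push the drawer fully shut and wind the carriage back in until it touches its inner stop. Leave everything else on the worktop where it is.

Things in the scene. Friction and masses are not known exactly. Their poses are not given: they have to be found in the camera images.
- dispenser: Pill dispenser, fixed to the worktop: white base plate 215 x 375 x 10 mm. Origin at worktop level; its front faces its own -x (towards the robot), its y runs along the row of pockets. Its clear hood (top 82 mm above the worktop) covers own x 20 to 115, y -61 to 195 mm; the handwheel stands on a grey gear block at own x -30, y -125 mm. It may stand left or right of the pill box.
- carriage (a joint): Travel of the aluminium cassette carriage of the dispenser, m: 0 = fully in under the hood, against its inner stop; 0.12 = fully out (towards the dispenser's -x), against its outer stop, where all pockets are open to the top. It is geared to the handwheel, 60 mm a turn, and cannot easily be pushed by hand.
- wheel (a joint): Angle of the handwheel, rad, 0 to 12.57 (two turns between the stops); grows counterclockwise seen from above, which winds the carriage out (carriage = 0.00955 m/rad x angle); clockwise winds it in. Stays where it is left. Friction about 0.27 N m, so about 6 N at the spinner knob. The knob sits at the dispenser's +x side of the hub at 0.
- hub (a point): Point on the vertical axis of the handwheel (rim 115 mm across), 74 mm above the worktop; the wheel's upper face is at about 70 mm.
- knob_mid (a point): The black upright spinner knob of the handwheel, 22 mm diameter, 42 mm tall, 45 mm from the wheel's axis; it turns freely about its own vertical axis, so a gripper can hold it from above without turning along. This point lies on its axis, 17 mm below its top, 95 mm above the worktop.
- pillbox: Wooden pill box, fixed to the worktop: a cabinet 185 deep, 250 wide, 80 mm tall with one drawer that opens to its own -x (towards the robot). Origin at worktop level, 67 mm ahead (own -x) of the cabinet's front opening, in the middle of its width.
- drawer (a joint): Opening of the drawer, m: 0 = shut, 0.16 = fully out at its stop. Slides with about 1.5 N and stays where it is left.
- pull (a point): Middle of the drawer's steel bar handle: bar 10 mm thick, 80 mm long across the front, 45 mm ahead of the drawer's front face, 55 mm above the worktop. The drawer's front panel is 74 mm tall and 12 thick; inside, the drawer is 165 x 210 mm, its floor 16 mm above the worktop and its side and back walls end 28 mm above the worktop.
- pocket0 (a point): Pocket 0 of the carriage (0 nearest the handwheel, pitch 58 mm): centre of its floor. Opening 38 mm along the dispenser's x and 52 mm along its y, 22 mm deep; the floor is 18 mm above the worktop. Walls between pockets and around them 6 mm. Axes as the dispenser's.
- pocket1 (a point): Pocket 1 of the carriage (0 nearest the handwheel, pitch 58 mm): centre of its floor. Opening 38 mm along the dispenser's x and 52 mm along its y, 22 mm deep; the floor is 18 mm above the worktop. Walls between pockets and around them 6 mm. Axes as the dispenser's.
- pocket2 (a point): Pocket 2 of the carriage (0 nearest the handwheel, pitch 58 mm): centre of its floor. Opening 38 mm along the dispenser's x and 52 mm along its y, 22 mm deep; the floor is 18 mm above the worktop. Walls between pockets and around them 6 mm. Axes as the dispenser's.
- pocket3 (a point): Pocket 3 of the carriage (0 nearest the handwheel, pitch 58 mm): centre of its floor. Opening 38 mm along the dispenser's x and 52 mm along its y, 22 mm deep; the floor is 18 mm above the worktop. Walls between pockets and around them 6 mm. Axes as the dispenser's.
- cassette0: Pill cassette: white plastic block with a clear lid, 34 (own x) x 48 (own y) x 44 mm tall, 60 g or so, standing in the drawer. Origin: centre of its underside. Any cassette fits any pocket, either way round, with its 34 mm side along the dispenser's x. There are two to four; absent ones read None.
- cassette1: Pill cassette: white plastic block with a clear lid, 34 (own x) x 48 (own y) x 44 mm tall, 60 g or so, standing in the drawer. Origin: centre of its underside. Any cassette fits any pocket, either way round, with its 34 mm side along the dispenser's x. There are two to four; absent ones read None.
- cassette2: Pill cassette: white plastic block with a clear lid, 34 (own x) x 48 (own y) x 44 mm tall, 60 g or so, standing in the drawer. Origin: centre of its underside. Any cassette fits any pocket, either way round, with its 34 mm side along the dispenser's x. There are two to four; absent ones read None.
- cassette3: Pill cassette: white plastic block with a clear lid, 34 (own x) x 48 (own y) x 44 mm tall, 60 g or so, standing in the drawer. Origin: centre of its underside. Any cassette fits any pocket, either way round, with its 34 mm side along the dispenser's x. There are two to four; absent ones read None.
- cup: Turquoise silicone cup, 72 mm wide and 75 tall, standing on top of the pill box, towards its back. Leave alone. Origin: centre of its underside.
- saucer: White porcelain saucer, 140 mm across and 20 high, at the right. Leave alone. Origin: centre of its underside.
- tray: Aluminium tray, 200 x 280 x 25 mm, at the left. Leave alone. Origin: centre of its underside.
- jar: Jar, 70 mm across and 100 tall, at the right. Leave alone. Origin: centre of its underside.
- pillbottle: Amber pill bottle, 44 mm across and 75 tall, standing beside the cup on the pill box. Leave alone. Origin: centre of its underside.
- mug: White mug, 80 mm across and 90 tall, at the left. Leave alone. Origin: centre of its underside.
- spoon: Spoon lying in the aluminium tray. Leave alone. Origin: centre of its underside.

How it is judged:
By the outcome, as a careful person would: the job done as asked, in the order asked, and still so for the second after the job is handed in, with the robot touching nothing.
Of cassette0, cassette1, cassette2, cassette3 only 2 to 4 are there at a start; the rules pass over those that are not, and their reading is None.
At some moment in a run one of cassette0, cassette1, cassette2, cassette3 may be knocked a few centimetres aside while the robot is not near it.
Once in a run the grip may slacken for a moment while it holds something.
It also fails if it takes over 210 s, if anything falls off the work surface, if the arm or the gripper's body presses on something with over 40 N, if the wrist force passes 120 N, or if a joint passes its speed limit or range.

## Robot

A 6-joint arm with a two-finger parallel gripper is mounted at the origin on the work surface. World frame = base frame: x ahead of the robot, y to its left, z up, the work surface at z = 0. Lengths are in m, angles in rad, forces in N, time in s.
With the tool pointing down it reaches from about 0.25 to 0.725 m from the base axis. Payload 4 kg.
Tool frame: the origin (TCP) lies at the very end of the fingers, on their centre line; the grasp point (between the pads) lies manip.pinch_z behind it (manip.pinch_z is the distance from the TCP to the grasp point, in m); x points along the fingers, y is the direction in which the jaws open and shut, and the axes are right-handed (so a half turn about x gives the same grasp; the last joint's range is limited). The gripper opens to 85 mm and grips with 20 to 120 N. Pads are 22 mm wide; open, the fingers measure 114 mm over their backs; the gripper's body (76 mm by 85 mm) begins 54 mm behind the grasp point. The pads swing forward as they close: fully open they stand 13 mm farther back than shut.
Start: joints at [-1.269, 0.241, 0.005, 1.335, 0, 1.571], TCP at [0.149, -0.477, 0.231] pointing down, gripper open.
Joint ranges: [-2.72, 2.72], [-1.05, 1.87], [-1.09, 1.28], [-1.99, 2.15], [-1.42, 1.44], [-3.14, 3.14]. Speed limits (rad/s): [2.79, 2.79, 3.14, 3.14, 3.14, 3.14].

## Interface

Orientations are given as a unit quaternion [w, x, y, z].
In Python, from rig import manip, grab_frame, camera_info, job gives the robot as it stands.
- The arm moves only by the tool drive_tool, never from a script. Its arguments are lists of equal length, an entry for each row: "xyz": the shift along the tool's x, y, z in cm, a list of three; "spin": the turn about the tool's x in degrees. In form: {"xyz": [[dx, dy, dz], ...], "spin": [spin, ...]}. A call has 1 to 10 rows; each row shifts and turns the pose as measured when the row begins, along the tool's axes as they then stand; what a row does not reach is not made up. A row lasts 1/8 s, in which the tool goes at most 62.5 mm and 10.7 degrees, less where a joint would pass 70% of its speed; a pose out of reach is approached as far as the arm can. A call is refused whole if a number of a shift passes 6.25 or a number of a turn 10.7, either way. A call with a gripper value outside its range is refused whole. "hand" is the closure, from -1 (fully open) to 1 (shut), set as the call begins (left out, the last holds). The fingers move at their own pace and stop on an object; "force" is the grip in N (left out, the last holds). Time passes only in rows, so rows that do not move let the fingers close. It gives the time, the measured TCP pose, the force and the opening at its end, in the units of the state.
- manip.get_obs(): the state, without advancing time (a new reading comes with each control period).
- grab_frame(name): name is "scene" or "top" or "wrist"; returns the picture (400x640x3 uint8, red, green, blue); there is no depth.
- camera_info(name): a dict with "fx", "fy", "cx", "cy" (pixels), "world_from_camera" (4x4, takes a point from camera to world coordinates). Camera axes: x right, y up, looking along -z (the intrinsics and any distortion apply to the point x, -y, -z); pixel columns grow to the right and rows downward; lengths in m; the calibration is good to about 2 mm. A picture is of the moment at which its call begins: read the wrist's pose just before it. camera_info takes no time and is no camera call; for the wrist camera it gives the pose at the moment of the call.
- job.job_done(): hands the job in, once; it reports no verdict.
The state is a dict: "time_s": time; "joint_positions": joint angles; "joint_vel": joint speeds; "effort": joint torques, N m; "eef_pos": TCP position; "tool_rot": TCP orientation; "ft_force": force on the tool from outside, world axes, zero at the start; "wrist_torque": the same for the moment, N m; "gripper_width": finger opening in m.
Only numpy, scipy, OpenCV 4.12 (cv2) and the standard library are available. Lean on these libraries where they do the work, as an engineer would, in place of code of your own. Each camera call takes 0.05 s, during which the arm holds its last target.

## Working session

There is one attempt and no reset: what is moved stays moved. The work goes in short steps, Python scripts to look and compute and a tool call to move; the robot and the scene stay as the last step left them, time stands still between calls to the robot, and variables do not carry over. Pictures are saved under pics/ and viewed, and the job is handed in when it is done.

Besides the shell and the picture viewer there is one more tool, called after "Request:" as name(argument=value, ...), one argument or row to a line, values as JSON. drive_tool: Moves the arm, as the interface text tells. Its arguments: {"type":"object","properties":{"xyz":{"type":"array"},"spin":{"type":"array"},"hand":{"type":"number"},"force":{"type":"number"}},"required":["xyz","spin"]}

```bash
ls; mkdir -p pics; python3 - <<'E'
from rig import manip, grab_frame, camera_info, job
import cv2,numpy as np
np.set_printoptions(precision=4,suppress=True)
print(manip.get_obs(), manip.pinch_z)
for n in ["scene","top","wrist"]:
    c=camera_info(n); print(n,c)
    im=grab_frame(n); cv2.imwrite(f"pics/a_{n}.png",im[:,:,::-1])
E
```

```text
pics
{'time_s': 0.0, 'joint_positions': array([-1.269 ,  0.2414,  0.0037,  1.3352,  0.    ,  1.5708]), 'joint_vel': array([-0.0004, -0.0015,  0.0003, -0.0008, -0.001 , -0.0005]), 'effort': array([  0.0004, -37.2319,  25.2407,   0.0171,   0.0001,   0.    ]), 'eef_pos': array([ 0.1484, -0.4768,  0.2304]), 'tool_rot': array([-0.1056, -0.699 , -0.107 ,  0.6992]), 'ft_force': array([-0.6575, -0.0742,  0.2318]), 'wrist_torque': array([ 0.0373,  0.0375, -0.0504]), 'gripper_width': 0.08537355615106529} 0.0187
scene {'fx': 480.0907618821223, 'fy': 480.0907618821223, 'cx': 321.96882406214087, 'cy': 196.31915967633057, 'world_from_camera': array([[ 0.5237, -0.7023,  0.4822,  1.2598],
       [ 0.8519,  0.4304, -0.2984, -0.4217],
       [ 0.002 ,  0.5671,  0.8237,  1.3015],
       [ 0.    ,  0.    ,  0.    ,  1.    ]])}
top {'fx': 465.80771567540955, 'fy': 465.80771567540955, 'cx': 318.9039153379155, 'cy': 199.49904281707407, 'world_from_camera': array([[ 0.0095,  0.9872, -0.1592,  0.3217],
       [-0.9999,  0.0101,  0.0034,  0.0299],
       [ 0.005 ,  0.1591,  0.9872,  1.6142],
       [ 0.    ,  0.    ,  0.    ,  1.    ]])}
wrist {'fx': 276.6580700150777, 'fy': 276.6580700150777, 'cx': 321.7637087450658, 'cy': 198.46556638494138, 'world_from_camera': array([[ 0.2966,  0.92  ,  0.2562,  0.2129],
       [-0.955 ,  0.2861,  0.0784, -0.4564],
       [-0.0011, -0.2679,  0.9634,  0.3727],
       [ 0.    ,  0.    ,  0.    ,  1.    ]])}
```

View pics/a_scene.png

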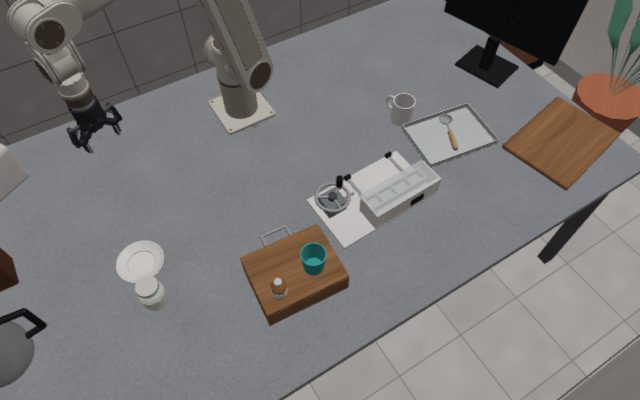

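View pics/a_top.png

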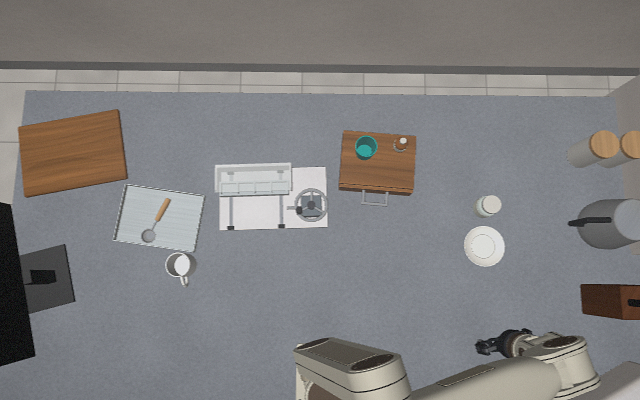

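View pics/a_wrist.png

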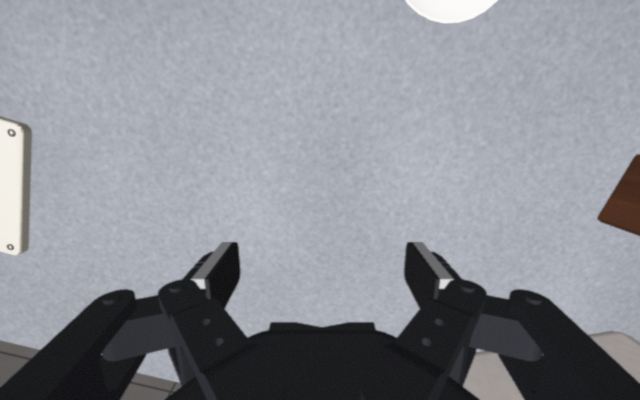

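```bash
cat > h.py <<'E'
from rig import manip, grab_frame, camera_info, job
import cv2,numpy as np
from scipy.spatial.transform import Rotation as R
np.set_printoptions(precision=4,suppress=True)
def ray(c,u,v):
    d=np.array([(u-c['cx'])/c['fx'],-(v-c['cy'])/c['fy'],-1.0])
    T=c['world_from_camera']; return T[:3,3],T[:3,:3]@d
def plane(c,u,v,z):
    o,d=ray(c,u,v); return o+d*(z-o[2])/d[2]
def proj(c,p):
    T=c['world_from_camera']; q=T[:3,:3].T@(np.asarray(p)-T[:3,3])
    return np.array([c['cx']+c['fx']*q[0]/-q[2], c['cy']-c['fy']*q[1]/-q[2]])
def tri(*obs):
    A=np.zeros((3,3));b=np.zeros(3)
    for c,u,v in obs:
        o,d=ray(c,u,v);d=d/np.linalg.norm(d);P=np.eye(3)-np.outer(d,d);A+=P;b+=P@o
    p=np.linalg.solve(A,b)
    res=[np.linalg.norm(proj(c,p)-[u,v]) for c,u,v in obs]
    return p,res
def Rt():
    q=manip.get_obs()['tool_rot']; return R.from_quat([q[1],q[2],q[3],q[0]]).as_matrix()
def to_tool(dw): # world shift -> tool cm
    return Rt().T@np.asarray(dw)*100
E
python3 - <<'E'
from h import *
im=cv2.imread('pics/a_top.png')
cv2.imwrite('pics/b_top.png',cv2.resize(im[120:240,205:345],None,fx=5.5,fy=4.9,interpolation=cv2.INTER_CUBIC)[:600,:800])
im=cv2.imread('pics/a_scene.png')
cv2.imwrite('pics/b_scene.png',cv2.resize(im[140:320,230:450],None,fx=3.3,fy=3.3,interpolation=cv2.INTER_CUBIC)[:600,:800])
print(Rt())
E
```

```text
[[-0.0005  0.2972 -0.9548]
 [ 0.0016 -0.9548 -0.2972]
 [-1.     -0.0017  0.    ]]
```

View pics/b_top.png

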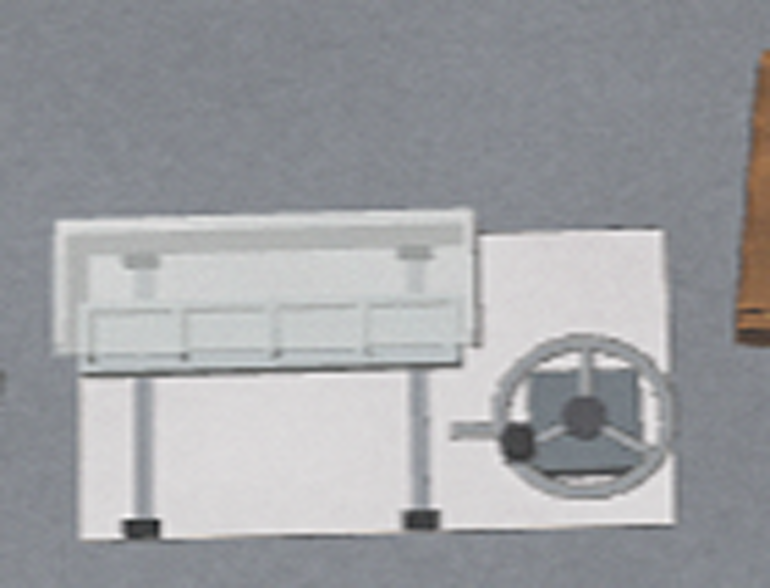

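View pics/b_scene.png

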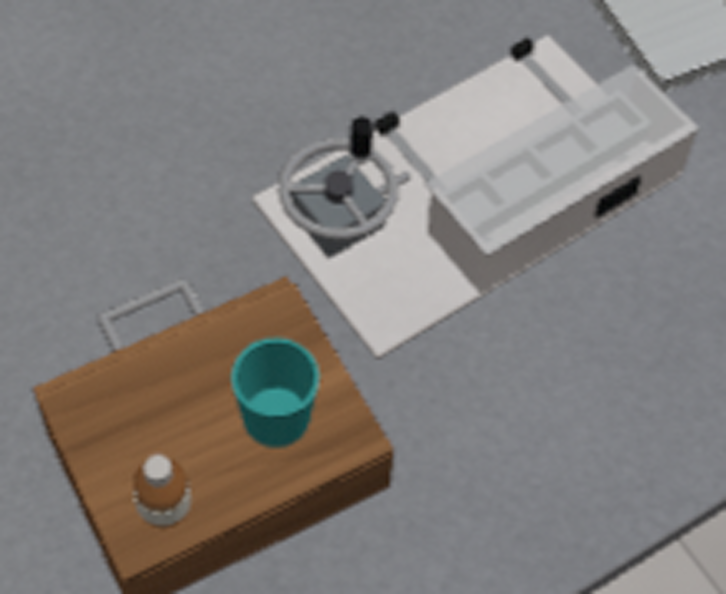

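```bash
python3 - <<'E'
from h import *
ct,cs=camera_info('top'),camera_info('scene')
T=lambda x,y:(ct,x/5.5+205-.4,y/4.9+120-.4)
S=lambda x,y:(cs,x/3.3+230-.35,y/3.3+140-.35)
print('knobtop',tri(T(517,442),S(361,122)))
print('hub',tri(T(584,416),S(339,184)))
for n,a,b in [('frontright',T(675,525),S(254,198)),('backright',T(664,231),S(379,355)),('frontleft',T(79,540),S(547,37))]:
    print(n,tri(a,b),plane(*a,.01),plane(*b,.01))
print('hood back right top',tri(T(471,209),S(487,250)))
print('box corner front right/left top'); 
im=cv2.imread('pics/a_top.png')
cv2.imwrite('pics/c_top.png',cv2.resize(im[120:215,325:430],None,fx=6,fy=6,interpolation=cv2.INTER_CUBIC))
E
```

```text
knobtop (array([0.5293, 0.0911, 0.1147]), [np.float64(0.24943283778159678), np.float64(0.2624664668580046)])
hub (array([0.5535, 0.0524, 0.0718]), [np.float64(0.25100805362345496), np.float64(0.2699496523993785)])
frontright (array([ 0.4864, -0.0041,  0.0072]), [np.float64(0.5266737682653466), np.float64(0.5596925501944985)]) [ 0.4853 -0.0057  0.01  ] [ 0.4888 -0.0033  0.01  ]
backright (array([0.6987, 0.0045, 0.0094]), [np.float64(0.5417845402698405), np.float64(0.6283321283255275)]) [0.6977 0.0028 0.01  ] [0.6998 0.006  0.01  ]
frontleft (array([0.4712, 0.3686, 0.0061]), [np.float64(0.07575291250104967), np.float64(0.07488141114800623)]) [0.471 0.368 0.01 ] [0.4735 0.3659 0.01  ]
hood back right top (array([0.694 , 0.1225, 0.0869]), [np.float64(0.09072980948964154), np.float64(0.10220934782365355)])
box corner front right/left top
```

View pics/c_top.png

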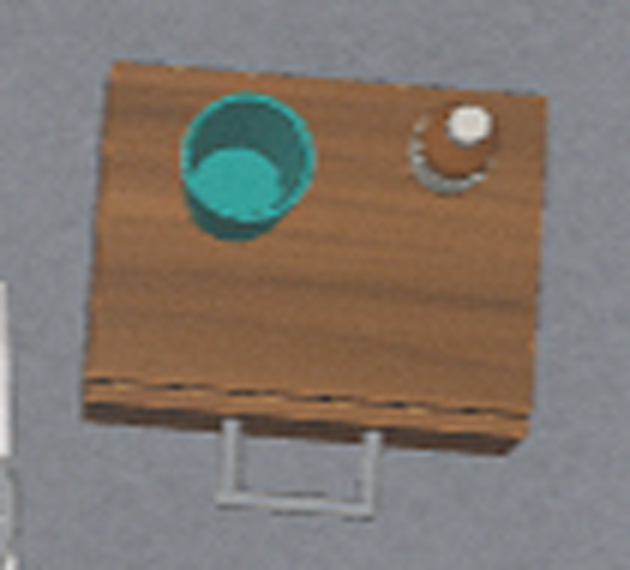

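Request:
drive_tool(
  xyz=[
    [0,0,0],
    [0,0,0],
    [0,0,0],
    [0,0,0],
    [0,0,0],
    [0,0,0],
    [0,0,0],
    [0,0,0],
  ],
  spin=[-10,-10,-10,-10,-10,-10,-10,-5],
  hand=-0.2,
  force=40,
)

```text
time_s: 1.15
eef_pos: [0.1478, -0.4747, 0.2273]
tool_rot: [0.518, 0.48, 0.523, -0.477]
ft_force: [0.1, -0.1, 0.0]
gripper_width: 0.0509
```

```bash
python3 - <<'E'
from h import *
o=manip.get_obs();print(o); print(Rt()); print(to_tool(np.array([.5293,.0911,.23])-o['eef_pos']))
E
```

```text
{'time_s': 1.15, 'joint_positions': array([-1.269 ,  0.2443, -0.0007,  1.3352,  0.    ,  0.2178]), 'joint_vel': array([ 0.0009,  0.0016, -0.0056, -0.0005, -0.0008, -0.721 ]), 'effort': array([  0.0014, -37.2883,  25.1559,   0.071 ,  -0.0002,   0.4871]), 'eef_pos': array([ 0.1478, -0.4747,  0.2273]), 'tool_rot': array([ 0.5177,  0.4802,  0.5234, -0.4769]), 'ft_force': array([ 0.0537, -0.0962,  0.0291]), 'wrist_torque': array([ 0.0723, -0.0037,  0.0282]), 'gripper_width': 0.05090092853499871}
[[-0.0028  0.9965  0.0839]
 [ 0.0089  0.0839 -0.9964]
 [-1.     -0.002  -0.0091]]
[  0.1293  42.7629 -53.183 ]
```

Request:
drive_tool(
  xyz=[
    [0,3.7,-4.6],
    [0,3.7,-4.6],
    [0,3.7,-4.6],
    [0,3.7,-4.6],
    [0,3.7,-4.6],
    [0,3.7,-4.6],
    [0,3.7,-4.6],
    [0,3.7,-4.6],
    [0,3.7,-4.6],
    [0,0,0],
  ],
  spin=[0,0,0,0,0,0,0,0,0,0],
)

```text
time_s: 2.4
eef_pos: [0.4541, -0.022, 0.2283]
tool_rot: [0.517, 0.482, 0.522, -0.477]
ft_force: [-0.7, 0.1, -0.4]
gripper_width: 0.0513
```

```bash
python3 - <<'E'
from h import *
o=manip.get_obs();print(o); print(Rt()); print(to_tool(np.array([.5293,.0911,.23])-o['eef_pos']))
cv2.imwrite('pics/d.png',grab_frame('wrist')[:,:,::-1])
E
```

```text
{'time_s': 2.4, 'joint_positions': array([-0.0544,  0.1536, -0.112 ,  1.3068,  0.009 ,  1.4356]), 'joint_vel': array([-0.0374, -0.0194, -0.0339,  0.0249, -0.032 ,  0.007 ]), 'effort': array([  1.1824, -32.341 ,  25.7151,  -0.2999,   0.276 ,   0.1578]), 'eef_pos': array([ 0.4541, -0.022 ,  0.2283]), 'tool_rot': array([ 0.5173,  0.4815,  0.5222, -0.4773]), 'ft_force': array([-0.7277,  0.1152, -0.3944]), 'wrist_torque': array([-0.0523,  0.0189,  0.0291]), 'gripper_width': 0.051296692632319014}
[[-0.001   0.9967  0.0807]
 [ 0.0091  0.0807 -0.9967]
 [-1.     -0.0003 -0.0092]]
[ -0.0742   8.4073 -10.6646]
```

View pics/d.png

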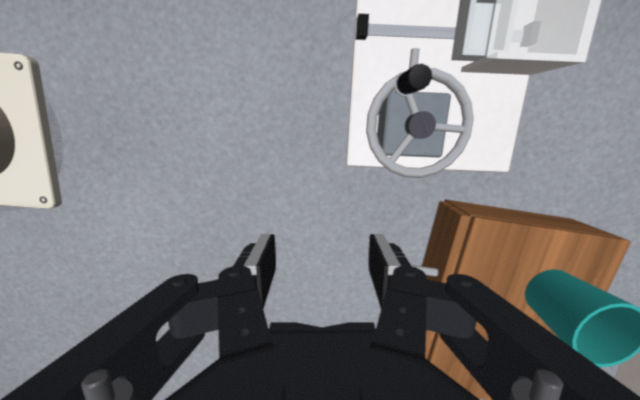

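```bash
python3 - <<'E'
from h import *
c=camera_info('wrist')
print(c['world_from_camera'])
ct,cs=camera_info('top'),camera_info('scene')
print(plane(c,420,74,.112),plane(c,422,123,.074))
print('knob',tri((c,420,74),(ct,298.6,209.8),(cs,339,176.6)))
print('hub',tri((c,422,123),(ct,310.8,204.5),(cs,332.4,195.4)))
im=cv2.imread('pics/d.png')
cv2.imwrite('pics/d2.png',cv2.resize(im[0:200,340:540],None,fx=3,fy=3,interpolation=cv2.INTER_CUBIC))
E
```

```text
[[ 0.997  -0.0754 -0.0187  0.4476]
 [ 0.0777  0.9626  0.2595  0.0435]
 [-0.0016 -0.2602  0.9656  0.371 ]
 [ 0.      0.      0.      1.    ]]
[0.5286 0.0916 0.112 ] [0.5505 0.0524 0.074 ]
knob (array([0.5287, 0.0913, 0.1137]), [np.float64(0.7904111763486412), np.float64(0.28349305809083253), np.float64(0.2896844586116641)])
hub (array([0.5528, 0.0526, 0.0702]), [np.float64(0.978461382435603), np.float64(0.35825379344541325), np.float64(0.3812354646673682)])
```

View pics/d2.png

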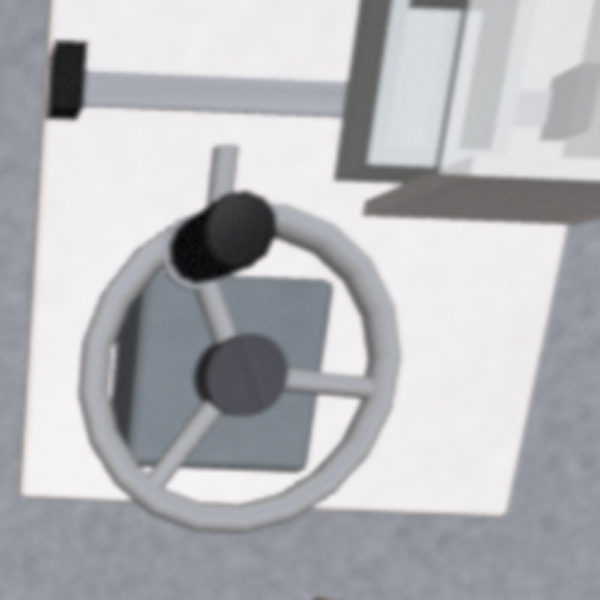

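Request:
drive_tool(
  xyz=[
    [0,4.2,-5.3],
    [0,4.2,-5.3],
    [0,0,0],
    [0,0,0],
  ],
  spin=[2,0,0,0],
)

```text
time_s: 2.95
eef_pos: [0.5246, 0.0759, 0.2275]
tool_rot: [0.505, 0.491, 0.511, -0.492]
ft_force: [-0.3, 0.1, -0.2]
gripper_width: 0.0512
```

```bash
python3 - <<'E'
from h import *
o=manip.get_obs();print(o['eef_pos']); print(Rt()); print(to_tool(np.array([.5287,.0915,.079])-o['eef_pos']))
E
```

```text
[0.5246 0.0759 0.2275]
[[-0.0069  0.9994  0.0327]
 [ 0.0052  0.0328 -0.9995]
 [-1.     -0.0068 -0.0054]]
[14.8558  0.5576 -1.4686]
```

Request:
drive_tool(
  xyz=[
    [3,0.5,-1.4],
    [4,0.1,-0.1],
    [2,0,0],
    [0,0,0],
  ],
  spin=[0,0,0,0],
)

```text
time_s: 3.45
eef_pos: [0.527, 0.0835, 0.1374]
tool_rot: [0.503, 0.494, 0.508, -0.495]
ft_force: [0.4, 0.5, -0.6]
gripper_width: 0.0515
```

```bash
python3 - <<'E'
from h import *
o=manip.get_obs();print(o['eef_pos']); print(to_tool(np.array([.5287,.0915,.079])-o['eef_pos']))
E
```

```text
[0.527  0.0835 0.1374]
[ 5.8402  0.226  -0.7676]
```

Request:
drive_tool(
  xyz=[
    [0.5,0.2,-0.8],
    [1.5,0,0],
    [1.5,0,0],
    [0,0,0],
    [0,0,0],
  ],
  spin=[0,0,0,0,0],
)

```text
time_s: 4.08
eef_pos: [0.5299, 0.0906, 0.1031]
tool_rot: [0.503, 0.496, 0.506, -0.494]
ft_force: [0.2, 0.0, -0.1]
gripper_width: 0.0516
```

```bash
python3 - <<'E'
from h import *
o=manip.get_obs();print(o['eef_pos']); print(to_tool(np.array([.5287,.0915,.079])-o['eef_pos']))
cv2.imwrite('pics/e.png',grab_frame('wrist')[:,:,::-1])
E
```

```text
[0.5299 0.0906 0.1031]
[ 2.4128 -0.1146 -0.0828]
```

View pics/e.png

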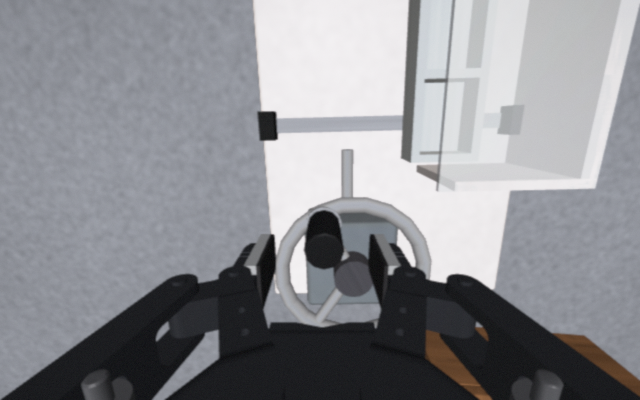

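Request:
drive_tool(
  xyz=[
    [1.2,-0.05,-0.1],
    [1.2,0,0],
    [0,0,0],
  ],
  spin=[0,0,0],
)

```text
time_s: 4.5
eef_pos: [0.5293, 0.0919, 0.0777]
tool_rot: [0.503, 0.496, 0.506, -0.494]
ft_force: [0.7, -1.0, 0.5]
gripper_width: 0.0513
```

Request:
drive_tool(
  xyz=[
    [0,0,0],
    [0,0,0],
    [0,0,0],
    [0,0,0],
    [0,0,0],
  ],
  spin=[0,0,0,0,0],
  hand=1,
  force=40,
)

```text
time_s: 5.12
eef_pos: [0.5301, 0.0919, 0.0778]
tool_rot: [0.503, 0.497, 0.506, -0.494]
ft_force: [0.7, 0.2, -2.4]
gripper_width: 0.021
```

```bash
cat > st.py <<'E'
from h import *
o=manip.get_obs();print(o['time_s'],o['eef_pos'],o['gripper_width'],o['ft_force']); print(Rt())
p=o['eef_pos'];H=np.array([.5525,.0525]);d=p[:2]-H
print('ang',np.degrees(np.arctan2(d[1],d[0])),'r',np.hypot(*d))
E
python3 st.py
```

```text
5.125 [0.5301 0.0919 0.0778] 0.021018738113378753 [ 0.7141  0.1955 -2.3618]
[[ 0.      0.9998  0.0187]
 [ 0.0048  0.0187 -0.9998]
 [-1.      0.0001 -0.0048]]
ang 119.6618617577914 r 0.04531958430494982
```

```bash
cat > wind.py <<'E'
import sys
from h import *
n=int(sys.argv[1]);step=float(sys.argv[2])
o=manip.get_obs();p=o['eef_pos'];H=np.array([.5525,.0525]) if len(sys.argv)<5 else np.array([float(sys.argv[3]),float(sys.argv[4])])
d=p[:2]-H;a=np.arctan2(d[1],d[0])
print('t',o['time_s'],'ang',np.degrees(a),'r',np.hypot(*d),'z',p[2],'w',o['gripper_width'],'F',o['ft_force'])
prev=p.copy();out=[]
for k in range(1,n+1):
    b=a+np.radians(step)*k
    t=np.array([*(H+.045*np.array([np.cos(b),np.sin(b)])),.078])
    v=Rt().T@(t-prev)*100; prev=t
    out.append([round(x,2)+0 for x in v])
print(out)
E
python3 wind.py 5 20
```

```text
t 5.125 ang 119.6618617577914 r 0.04531958430494982 z 0.07781330525625732 w 0.021018738113378753 F [ 0.7141  0.1955 -2.3618]
[[np.float64(-0.02), np.float64(-1.21), np.float64(1.0)], [np.float64(-0.01), np.float64(-0.81), np.float64(1.33)], [np.float64(-0.01), np.float64(-0.31), np.float64(1.53)], [np.float64(-0.01), np.float64(0.23), np.float64(1.55)], [np.float64(-0.01), np.float64(0.75), np.float64(1.37)]]
```

Request:
drive_tool(
  xyz=[
    [0,-1.2,1.0],
    [0,-0.8,1.3],
    [0,-0.3,1.55],
    [0,0.25,1.55],
    [0,0.75,1.4],
  ],
  spin=[0,0,0,0,0],
)

```text
time_s: 5.75
eef_pos: [0.5123, 0.0341, 0.0777]
tool_rot: [0.498, 0.497, 0.517, -0.487]
ft_force: [-9.3, 3.5, 8.9]
gripper_width: 0.0209
```

```bash
python3 wind.py 8 20 | sed 's/np.float64//g'
```

```text
t 5.75 ang -155.39052537293676 r 0.04425818579617313 z 0.07770994396691559 w 0.020893090355917767 F [-9.263   3.5276  8.8617]
[[(-0.07), (0.78), (1.34)], [(-0.04), (1.25), (0.94)], [(-0.03), (1.49), (0.46)], [(-0.01), (1.56), (-0.08)], [(0.01), (1.44), (-0.61)], [(0.02), (1.14), (-1.06)], [(0.03), (0.71), (-1.39)], [(0.04), (0.19), (-1.55)]]
```

Request:
drive_tool(
  xyz=[
    [0,0.8,1.5],
    [0,1.25,1.1],
    [0,1.55,0.6],
    [0,1.65,0.05],
    [0,1.6,-0.45],
    [0,1.35,-0.9],
    [0,1.0,-1.3],
  ],
  spin=[0,0,0,0,0,0,0],
)

```text
time_s: 6.62
eef_pos: [0.5922, 0.0316, 0.0778]
tool_rot: [0.491, 0.493, 0.524, -0.492]
ft_force: [-5.1, -6.5, 0.1]
gripper_width: 0.0208
```

```bash
python3 wind.py 8 20 | sed 's/np.float64//g'; python3 st.py
```

```text
t 6.625 ang -27.72133422120355 r 0.04486361613452869 z 0.07783789425913651 w 0.020820406600835596 F [-5.1137 -6.4572  0.1392]
[[(0.02), (0.53), (-1.47)], [(0.05), (-0.01), (-1.56)], [(0.07), (-0.55), (-1.46)], [(0.07), (-1.01), (-1.19)], [(0.07), (-1.36), (-0.77)], [(0.06), (-1.54), (-0.26)], [(0.04), (-1.54), (0.29)], [(0.02), (-1.35), (0.79)]]
6.625 [0.5922 0.0316 0.0778] 0.020820406600835596 [-5.1137 -6.4572  0.1392]
[[-0.033   0.999   0.0297]
 [ 0.0332  0.0308 -0.999 ]
 [-0.9989 -0.0319 -0.0341]]
ang -27.72133422120355 r 0.04486361613452869
```

Request:
drive_tool(
  xyz=[
    [0,0.55,-1.6],
    [0,0.1,-1.65],
    [0,-0.4,-1.65],
    [0,-0.85,-1.4],
    [0,-1.2,-1.1],
    [0,-1.5,-0.7],
    [0,-1.6,-0.2],
    [0,-1.55,0.3],
  ],
  spin=[0,0,0,0,0,0,0,0],
)

```text
time_s: 7.62
eef_pos: [0.5358, 0.0948, 0.0781]
tool_rot: [0.502, 0.493, 0.507, -0.498]
ft_force: [7.7, -0.6, -9.0]
gripper_width: 0.0211
```

```bash
python3 wind.py 8 20 | sed 's/np.float64//g'; python3 st.py
```

```text
t 7.625 ang 111.5823646657203 r 0.04552101072606402 z 0.07807237791995265 w 0.021128064488963837 F [ 7.7161 -0.5965 -8.9596]
[[(0.02), (-1.33), (0.84)], [(0.01), (-0.99), (1.21)], [(0.01), (-0.52), (1.47)], [(0.0), (0.02), (1.56)], [(-0.01), (0.55), (1.46)], [(-0.01), (1.02), (1.19)], [(-0.01), (1.36), (0.77)], [(-0.02), (1.54), (0.26)]]
7.625 [0.5358 0.0948 0.0781] 0.021128064488963837 [ 7.7161 -0.5965 -8.9596]
[[-0.0101  0.9998  0.0174]
 [-0.0001  0.0174 -0.9998]
 [-0.9999 -0.0101 -0.0001]]
ang 111.5823646657203 r 0.04552101072606402
```

Request:
drive_tool(
  xyz=[
    [0,-1.4,0.85],
    [0,-1.1,1.2],
    [0,-0.7,1.5],
    [0,-0.2,1.65],
    [0,0.3,1.65],
    [0,0.75,1.5],
    [0,1.1,1.2],
    [0,1.45,0.8],
  ],
  spin=[0,0,0,0,0,0,0,0],
)

```text
time_s: 8.62
eef_pos: [0.5423, 0.0094, 0.0779]
tool_rot: [0.496, 0.503, 0.519, -0.481]
ft_force: [-4.3, 10.6, 4.5]
gripper_width: 0.0209
```

```bash
python3 wind.py 8 20 | sed 's/np.float64//g'; python3 st.py
```

```text
t 8.625 ang -103.30031216108132 r 0.044238567028421084 z 0.07787966853843109 w 0.020877624374545947 F [-4.3104 10.5775  4.5326]
[[(-0.02), (1.54), (0.21)], [(0.02), (1.51), (-0.4)], [(0.04), (1.28), (-0.89)], [(0.06), (0.9), (-1.28)], [(0.07), (0.41), (-1.51)], [(0.07), (-0.13), (-1.56)], [(0.06), (-0.66), (-1.42)], [(0.05), (-1.1), (-1.11)]]
8.625 [0.5423 0.0094 0.0779] 0.020877624374545947 [-4.3104 10.5775  4.5326]
[[-0.0014  0.9995  0.0323]
 [ 0.045   0.0323 -0.9985]
 [-0.999   0.0001 -0.045 ]]
ang -103.30031216108132 r 0.044238567028421084
```

Request:
drive_tool(
  xyz=[
    [0,1.6,0.2],
    [0,1.6,-0.3],
    [0,1.4,-0.8],
    [0,1.1,-1.2],
    [0,0.7,-1.5],
  ],
  spin=[0,0,0,0,0],
)

```text
time_s: 9.25
eef_pos: [0.5957, 0.0397, 0.0778]
tool_rot: [0.494, 0.495, 0.519, -0.491]
ft_force: [-3.5, -6.3, -2.1]
gripper_width: 0.0208
```

```bash
python3 wind.py 4 10 | sed 's/np.float64//g'; python3 st.py
```

```text
t 9.25 ang -16.537145334171868 r 0.04505226027208667 z 0.07783558202673532 w 0.02082123162228493 F [-3.4997 -6.2922 -2.1325]
[[(0.0), (0.17), (-0.77)], [(0.02), (0.04), (-0.78)], [(0.03), (-0.09), (-0.78)], [(0.03), (-0.23), (-0.75)]]
9.25 [0.5957 0.0397 0.0778] 0.02082123162228493 [-3.4997 -6.2922 -2.1325]
[[-0.0222  0.9994  0.0257]
 [ 0.0293  0.0264 -0.9992]
 [-0.9993 -0.0214 -0.0299]]
ang -16.537145334171868 r 0.04505226027208667
```

Request:
drive_tool(
  xyz=[
    [0,0.15,-0.8],
    [0,0,-0.8],
    [0,-0.05,-0.5],
    [0,-0.05,-0.4],
  ],
  spin=[0,0,0,0],
)

```text
time_s: 9.75
eef_pos: [0.5978, 0.0554, 0.0778]
tool_rot: [0.498, 0.493, 0.512, -0.497]
ft_force: [1.8, -9.0, -2.2]
gripper_width: 0.0209
```

```bash
python3 wind.py 4 10 | sed 's/np.float64//g'; python3 st.py
```

```text
t 9.75 ang 3.717876662339017 r 0.045368042802169876 z 0.07781765625072452 w 0.02092429531053131 F [ 1.8099 -8.9576 -2.1755]
[[(-0.01), (-0.14), (-0.78)], [(0.01), (-0.24), (-0.75)], [(0.01), (-0.36), (-0.7)], [(0.01), (-0.48), (-0.62)]]
9.75 [0.5978 0.0554 0.0778] 0.02092429531053131 [ 1.8099 -8.9576 -2.1755]
[[-0.0174  0.9997  0.0196]
 [ 0.0105  0.0198 -0.9997]
 [-0.9998 -0.0172 -0.0109]]
ang 3.717876662339017 r 0.045368042802169876
```

Request:
drive_tool(
  xyz=[
    [0,-0.05,-0.4],
    [0,-0.05,-0.4],
    [0,0,-0.2],
  ],
  spin=[0,0,0],
)

```text
time_s: 10.12
eef_pos: [0.5978, 0.0551, 0.0778]
tool_rot: [0.501, 0.492, 0.505, -0.502]
ft_force: [-1.1, -3.8, -0.9]
gripper_width: 0.0215
```

```bash
python3 wind.py 4 10 | sed 's/np.float64//g'; python3 st.py; python3 - <<'E'
from h import *
cv2.imwrite('pics/f.png',grab_frame('wrist')[:,:,::-1])
E
```

```text
t 10.125 ang 3.346821921492573 r 0.04533385200874826 z 0.07780801626467765 w 0.02147121823644853 F [-1.1037 -3.8191 -0.9173]
[[(-0.02), (-0.14), (-0.78)], [(0.0), (-0.24), (-0.75)], [(0.0), (-0.36), (-0.69)], [(0.0), (-0.48), (-0.62)]]
10.125 [0.5978 0.0551 0.0778] 0.02147121823644853 [-1.1037 -3.8191 -0.9173]
[[-0.0144  0.9998  0.0118]
 [-0.0073  0.0117 -0.9999]
 [-0.9999 -0.0144  0.0071]]
ang 3.346821921492573 r 0.04533385200874826
```

View pics/f.png

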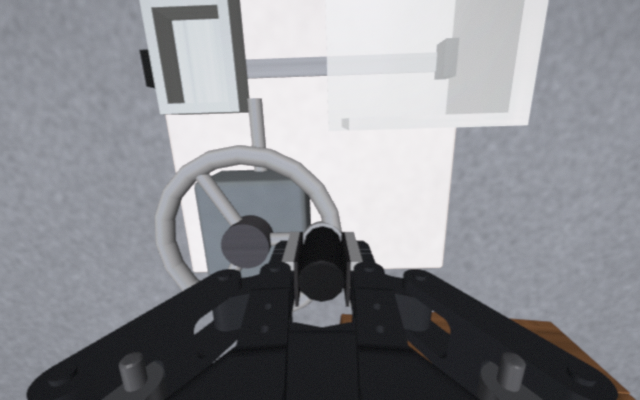

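Request:
drive_tool(
  xyz=[
    [0,0,-0.3],
    [0,0,0],
    [0,0,0],
    [-2,0,0],
    [-4,0,0],
    [-6,0,0],
    [-4,0,0],
  ],
  spin=[0,0,0,0,0,0,0],
  hand=0.0,
)

```text
time_s: 11.05
eef_pos: [0.5966, 0.0613, 0.2378]
tool_rot: [0.499, 0.489, 0.509, -0.504]
ft_force: [1.3, -0.4, -0.9]
gripper_width: 0.0429
```

```bash
python3 st.py; python3 - <<'E'
from h import *
cv2.imwrite('pics/g.png',grab_frame('wrist')[:,:,::-1])
c=camera_info('top');t=grab_frame('top')
s=grab_frame('scene')
cv2.imwrite('pics/g_top_full.png',t[:,:,::-1]);cv2.imwrite('pics/g_scene_full.png',s[:,:,::-1])
cv2.imwrite('pics/g_top.png',cv2.resize(t[120:270,205:430,::-1],None,fx=3.5,fy=3.5,interpolation=cv2.INTER_CUBIC))
E
```

```text
11.05 [0.5966 0.0613 0.2378] 0.0429432843030278 [ 1.2528 -0.3721 -0.8837]
[[-0.0254  0.9996  0.0148]
 [-0.0054  0.0147 -0.9999]
 [-0.9997 -0.0254  0.0051]]
ang 11.218543799671968 r 0.04499135262874613
```

View pics/g.png

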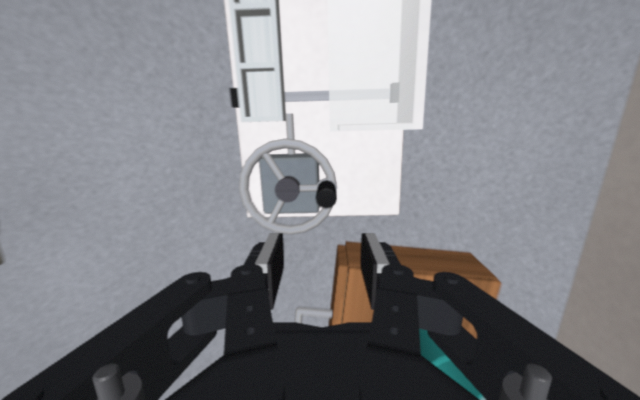

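View pics/g_top.png

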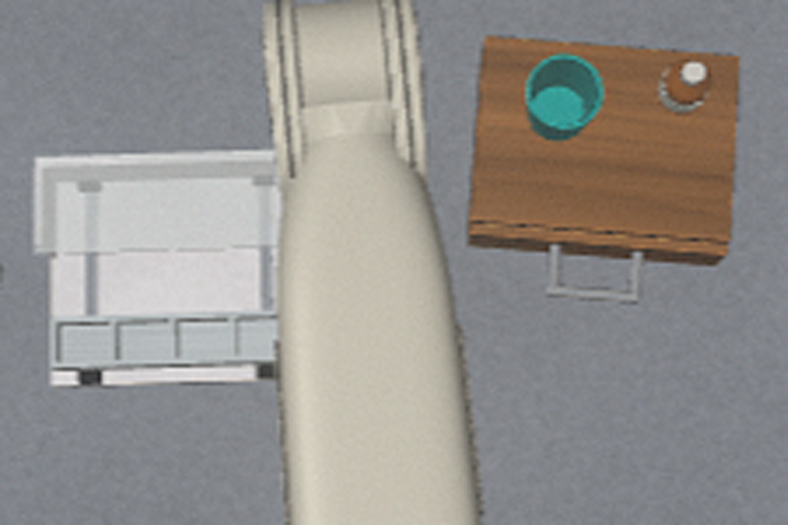

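```bash
python3 - <<'E'
from h import *
ct,cs=camera_info('top'),camera_info('scene')
T=lambda x,y:(ct,x/6+325-.4,y/6+120-.4)
S=lambda x,y:(cs,x/3.3+230-.35,y/3.3+140-.35)
a=T(372,511);b=S(102,317)
c=T(222,498);d=S(185,285)
print(tri(a,b),plane(*a,.055),plane(*b,.055))
print(tri(c,d),plane(*c,.055),plane(*d,.055))
# cabinet top front edge corners z=.08 
e,f=T(90,382),T(528,412)
p,q=plane(*e,.08),plane(*f,.08);print(p,q,(p+q)/2,np.linalg.norm(p-q),np.degrees(np.arctan2(*(p-q)[:2])))
o=manip.get_obs();print(o['eef_pos'])
E
```

```text
(array([ 0.5574, -0.203 ,  0.0589]), [np.float64(0.4224473769284407), np.float64(0.4797444157244886)]) [ 0.5574 -0.2049  0.055 ] [ 0.5558 -0.2011  0.055 ]
(array([ 0.5643, -0.1203,  0.0528]), [np.float64(0.039697326314278074), np.float64(0.044463777569815115)]) [ 0.5639 -0.1203  0.055 ] [ 0.5656 -0.1207  0.055 ]
[ 0.625  -0.0443  0.08  ] [ 0.6104 -0.2892  0.08  ] [ 0.6177 -0.1667  0.08  ] 0.2452622317624117 3.3931556044420104
[0.5977 0.0613 0.2379]
```

Request:
drive_tool(
  xyz=[
    [0,-0.9,5.6],
    [0,-0.9,5.6],
    [0,-0.9,5.6],
    [0,-0.9,5.5],
    [0,0,0],
    [0,0,0],
  ],
  spin=[2,2,0,0,0,0],
  hand=0.3,
)

```text
time_s: 11.95
eef_pos: [0.5511, -0.1631, 0.2304]
tool_rot: [-0.478, -0.504, -0.495, 0.522]
ft_force: [-0.5, -0.2, 0.2]
gripper_width: 0.03
```

```bash
python3 st.py; python3 - <<'E'
from h import *
c=camera_info('wrist');cv2.imwrite('pics/i.png',grab_frame('wrist')[:,:,::-1])
o=manip.get_obs(); print(to_tool(np.array([.5608,-.1617,.037])-o['eef_pos']))
print(proj(c,[.5608,-.1617,.055]))
E
```

```text
11.95 [ 0.5511 -0.1631  0.2304] 0.030011319638502433 [-0.5161 -0.1934  0.2401]
[[-0.0352  0.998  -0.0521]
 [-0.001  -0.0522 -0.9986]
 [-0.9994 -0.0351  0.0028]]
ang -90.37758129114131 r 0.2156474772582808
[19.2904  1.6477 -0.2409]
[335.5908 179.9217]
```

View pics/i.png

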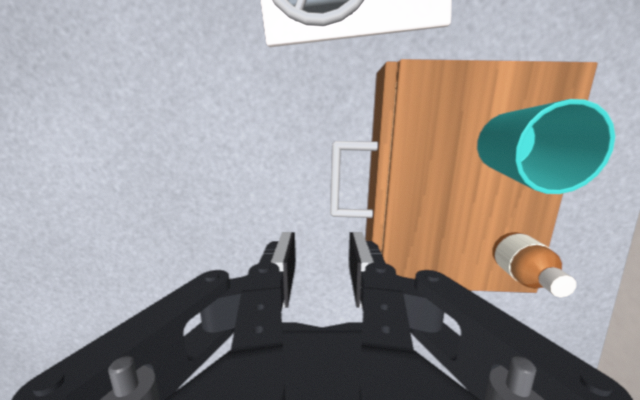

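Request:
drive_tool(
  xyz=[
    [2,0.8,-0.1],
    [4,0.8,-0.1],
    [5,0,0],
    [3,0,0],
    [0,0,0],
  ],
  spin=[0,0,0,0,0],
)

```text
time_s: 12.62
eef_pos: [0.565, -0.1529, 0.0854]
tool_rot: [-0.482, -0.5, -0.499, 0.518]
ft_force: [0.8, 0.1, 0.7]
gripper_width: 0.0301
```

```bash
python3 st.py; python3 - <<'E'
from h import *
o=manip.get_obs(); print(to_tool(np.array([.5608,-.1617,.037])-o['eef_pos']))
c=camera_info('wrist');cv2.imwrite('pics/j.png',grab_frame('wrist')[:,:,::-1])
E
```

```text
12.625 [ 0.565  -0.1529  0.0854] 0.030097054594882648 [0.809  0.1046 0.7185]
[[-0.0347  0.9987 -0.0379]
 [-0.0006 -0.038  -0.9993]
 [-0.9994 -0.0347  0.0019]]
ang -86.509189477598 r 0.20573572510616417
[ 4.856  -0.2207  0.8907]
```

View pics/j.png

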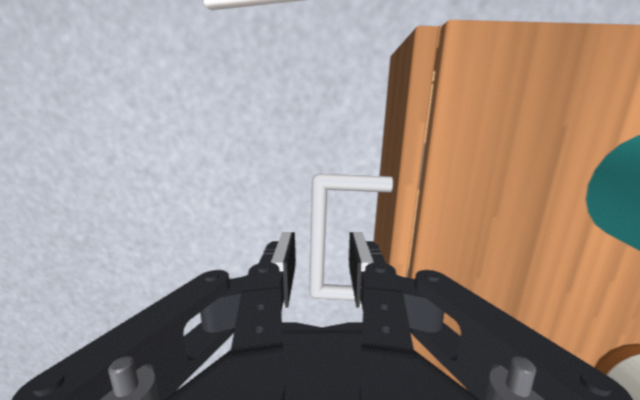

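Request:
drive_tool(
  xyz=[
    [0.8,-0.2,0.9],
    [2,0,0],
    [2,0,0],
    [0,0,0],
  ],
  spin=[0,0,0,0],
)

```text
time_s: 13.18
eef_pos: [0.5676, -0.164, 0.0443]
tool_rot: [-0.487, -0.503, -0.494, 0.515]
ft_force: [-0.2, -0.2, 0.3]
gripper_width: 0.0301
```

Request:
drive_tool(
  xyz=[
    [0,0,0],
    [0,0,0],
    [0,0,0],
    [0,0,0],
  ],
  spin=[0,0,0,0],
  hand=1,
  force=40,
)

```text
time_s: 13.68
eef_pos: [0.5605, -0.1639, 0.0451]
tool_rot: [-0.483, -0.5, -0.497, 0.519]
ft_force: [-0.6, -0.1, -6.5]
gripper_width: 0.0084
```

```bash
python3 st.py
```

```text
13.675 [ 0.5605 -0.1639  0.0451] 0.00844216411058575 [-0.5967 -0.0851 -6.5118]
[[-0.0333  0.9987 -0.0392]
 [-0.0037 -0.0393 -0.9992]
 [-0.9994 -0.0331  0.005 ]]
ang -87.87020998498325 r 0.21653921237716547
```

Request:
drive_tool(
  xyz=[
    [0.07,-2,-0.06],
    [0.07,-2,-0.06],
    [0.07,-2,-0.06],
    [0.07,-2,-0.06],
    [0.07,-2,-0.06],
    [0.07,-2,-0.06],
  ],
  spin=[0,0,0,0,0,0],
)

```text
time_s: 14.42
eef_pos: [0.4488, -0.1557, 0.0451]
tool_rot: [-0.488, -0.505, -0.493, 0.514]
ft_force: [1.7, 1.2, -7.7]
gripper_width: 0.0077
```

```bash
python3 st.py
```

```text
14.425 [ 0.4488 -0.1557  0.0451] 0.007737974197077466 [ 1.7255  1.236  -7.7222]
[[-0.0137  0.9992 -0.0376]
 [-0.0042 -0.0377 -0.9993]
 [-0.9999 -0.0136  0.0048]]
ang -116.48348084169075 r 0.2326522961517096
```

Request:
drive_tool(
  xyz=[
    [0.03,-2,-0.07],
    [0.03,-1.5,-0.05],
    [0.02,-1,-0.03],
    [0,-0.7,0],
    [0,-0.5,0],
    [0,-0.5,0],
  ],
  spin=[0,0,0,0,0,0],
)

```text
time_s: 15.18
eef_pos: [0.4013, -0.1523, 0.0452]
tool_rot: [0.496, 0.513, 0.486, -0.505]
ft_force: [13.5, 0.8, -24.9]
gripper_width: 0.0081
```

```bash
python3 st.py
```

```text
15.175 [ 0.4013 -0.1523  0.0452] 0.008064017453226798 [ 13.5054   0.8087 -24.9078]
[[ 0.0188  0.9992 -0.0354]
 [-0.0023 -0.0353 -0.9994]
 [-0.9998  0.0189  0.0016]]
ang -126.4440216167316 r 0.2545356339908232
```

Request:
drive_tool(
  xyz=[
    [0,0,0],
    [0,0,0],
    [-1,0,0],
    [-3,0,0],
    [-5,0,0],
    [-5,0,0],
    [-5,0,0],
    [0,0,0],
  ],
  spin=[0,0,0,0,0,0,0,0],
  hand=0.3,
)

```text
time_s: 16.18
eef_pos: [0.3994, -0.1533, 0.2501]
tool_rot: [0.501, 0.514, 0.481, -0.503]
ft_force: [0.1, 0.4, -0.3]
gripper_width: 0.03
```

```bash
python3 st.py; python3 - <<'E'
from h import *
c=camera_info('wrist');print(c['world_from_camera']);cv2.imwrite('pics/k.png',grab_frame('wrist')[:,:,::-1])
t=grab_frame('top');s=grab_frame('scene')
cv2.imwrite('pics/k_top_full.png',t[:,:,::-1]);cv2.imwrite('pics/k_scene_full.png',s[:,:,::-1])
cv2.imwrite('pics/k_top.png',cv2.resize(t[120:270,205:430,::-1],None,fx=3.5,fy=3.5,interpolation=cv2.INTER_CUBIC))
cv2.imwrite('pics/k_scene.png',cv2.resize(s[140:320,210:450,::-1],None,fx=3.3,fy=3.3,interpolation=cv2.INTER_CUBIC))
E
```

```text
16.175 [ 0.3994 -0.1533  0.2501] 0.029960327291430472 [ 0.1303  0.3763 -0.3462]
[[ 0.0307  0.999  -0.0338]
 [-0.0098 -0.0335 -0.9994]
 [-0.9995  0.031   0.0088]]
ang -126.65427390280186 r 0.2565271049332858
[[ 0.9989  0.0414 -0.0204  0.3969]
 [-0.0341  0.96    0.2779 -0.0836]
 [ 0.0311 -0.2769  0.9604  0.3917]
 [ 0.      0.      0.      1.    ]]
```

View pics/k.png

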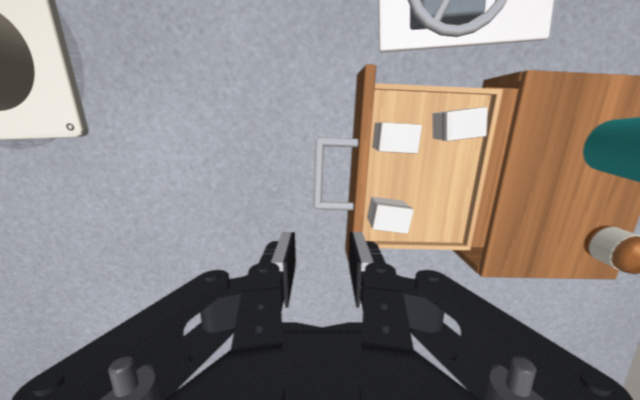

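View pics/k_top.png

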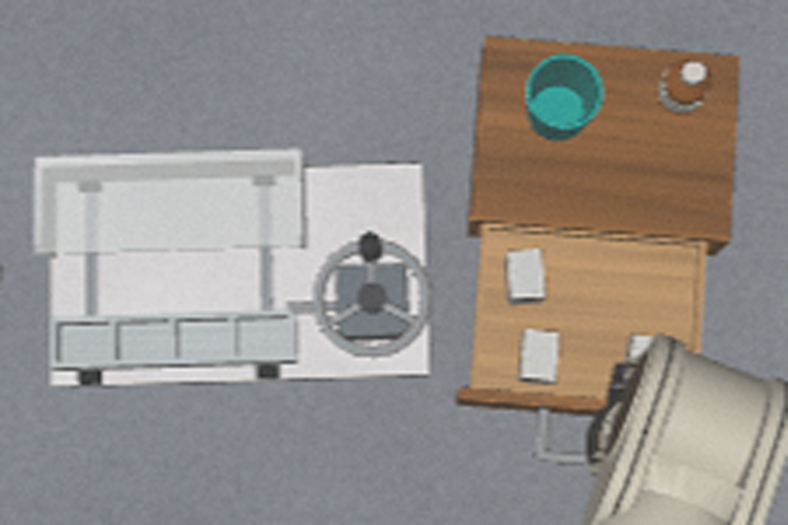

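View pics/k_scene.png

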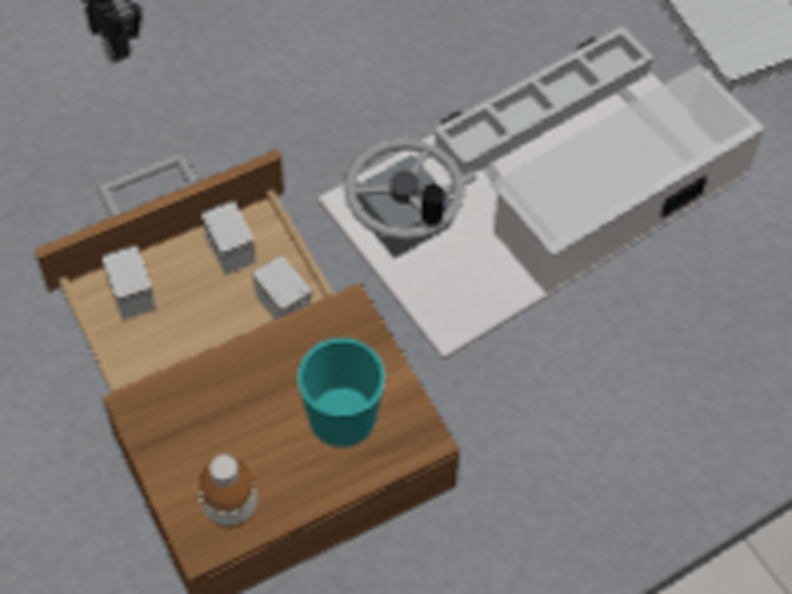

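```bash
cat > seg.py <<'E'
from h import *
def tops(im,roi,thr=200,amin=150):
    hsv=cv2.cvtColor(im,cv2.COLOR_BGR2HSV)
    m=((hsv[...,1]<28)&(hsv[...,2]>thr)).astype(np.uint8)*255
    x0,y0,x1,y1=roi; k=np.zeros_like(m);k[y0:y1,x0:x1]=m[y0:y1,x0:x1]
    k=cv2.morphologyEx(k,cv2.MORPH_OPEN,np.ones((3,3)))
    cs,_=cv2.findContours(k,cv2.RETR_EXTERNAL,cv2.CHAIN_APPROX_NONE)
    return [cv2.minAreaRect(c) for c in cs if cv2.contourArea(c)>amin],k
E
python3 - <<'E'
from seg import *
im=cv2.imread('pics/k.png')
hsv=cv2.cvtColor(im,cv2.COLOR_BGR2HSV)
for p in [(400,138),(375,135),(465,125),(392,215),(392,200),(430,180)]: print(p,hsv[p[1],p[0]])
r,k=tops(im,(362,80,505,250))
T=camera_info('wrist')
for x in r:
    print([np.round(v,1) for v in x[:2]],x[2])
    P=np.array([plane(T,u,v,.060) for u,v in cv2.boxPoints(x)]);print(P[:,:2].tolist(),P.mean(0),np.linalg.norm(P[1]-P[0]),np.linalg.norm(P[2]-P[1]))
v=im[60:260,340:520];cv2.imwrite('pics/k2.png',cv2.resize(v,None,fx=3,fy=3,interpolation=cv2.INTER_CUBIC))
E
```

```text
(400, 138) [  0   0 243]
(375, 135) [ 15  13 118]
(465, 125) [ 90   1 242]
(392, 215) [120   1 243]
(392, 200) [ 15  18 173]
(430, 180) [ 16  99 224]
[array([392.6, 218.7]), array([37.1, 24.6])] 7.125016689300537
[[0.4624405464431412, -0.21832559469207458], [0.4657023895874465, -0.1860341107823681], [0.5119517116520999, -0.19392965999202094], [0.5098619398838242, -0.2266827231886847]] [ 0.4875 -0.2062  0.06  ] 0.0324558092456325 0.046918434423604584
[array([399.9, 137.5]), array([39.5, 28.4])] 3.3664605617523193
[[0.468740756574681, -0.12020027281590398], [0.4699186945074607, -0.0881014057573979], [0.5154696491447066, -0.09224058025628616], [0.5155576284380443, -0.12462455941552095]] [ 0.4924 -0.1063  0.06  ] 0.03212047328750198 0.04573862955857642
[array([466.5, 123.5]), array([28.9, 41.9])] 84.2894058227539
[[0.5416596475094031, -0.07851763902545049], [0.588971274479419, -0.07559480217191983], [0.5964958039518767, -0.10770419765019074], [0.5478522136442413, -0.11074046460758113]] [ 0.5687 -0.0931  0.06  ] 0.0474018250895711 0.03297926351151416
```

View pics/k2.png

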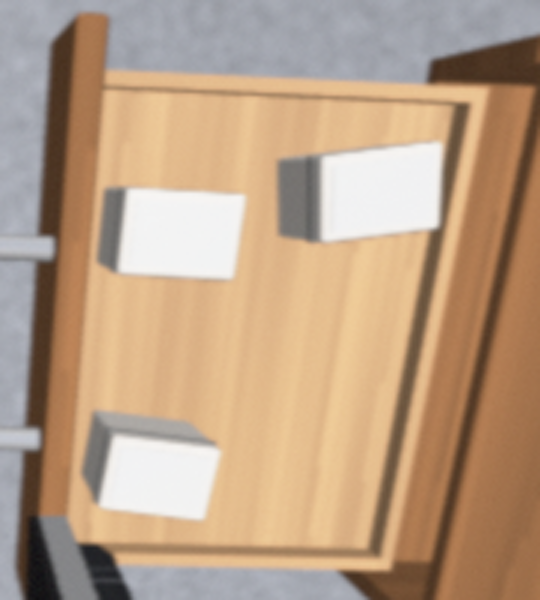

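Request:
drive_tool(
  xyz=[
    [0,1,0.5],
    [0,1,0.5],
    [0,1,0.5],
    [0,1,0],
    [0,0,0],
    [0,0,0],
    [0,0,0],
    [0,0,0],
    [0,0,0],
    [0,0,0],
  ],
  spin=[-10,-10,-10,-10,-10,-10,-10,-10,-7,0],
  hand=-0.4,
)

```text
time_s: 17.58
eef_pos: [0.425, -0.1534, 0.2254]
tool_rot: [0.7, 0.016, 0.714, -0.01]
ft_force: [-0.1, -0.3, 0.2]
gripper_width: 0.0597
```

```bash
python3 st.py; python3 - <<'E'
from h import *
o=manip.get_obs();print(o['joint_positions'])
c=camera_info('wrist');cv2.imwrite('pics/l.png',grab_frame('wrist')[:,:,::-1]);np.save('l.npy',c,allow_pickle=True)
print(to_tool(np.array([.492,-.106,.2])-o['eef_pos']))
E
```

```text
17.575 [ 0.425  -0.1534  0.2254] 0.05968624751927934 [-0.0648 -0.2661  0.2385]
[[-0.0207  0.0363  0.9991]
 [ 0.0084  0.9993 -0.0362]
 [-0.9998  0.0076 -0.0209]]
ang -121.76797642134703 r 0.24223071501358523
[-0.3471  0.1661 -0.1046  1.3223  0.0008 -0.3108]
[2.4449 4.9684 6.5764]
```

View pics/l.png

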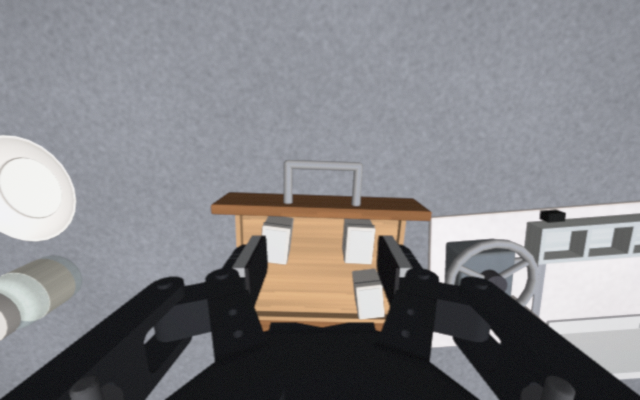

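```bash
python3 - <<'E'
from seg import *
im=cv2.imread('pics/l.png')
r,k=tops(im,(240,215,400,325),thr=215,amin=100)
T=camera_info('wrist')
print(T['world_from_camera'])
v=im[200:330,230:430];cv2.imwrite('pics/l2.png',cv2.resize(v,None,fx=4,fy=4,interpolation=cv2.INTER_CUBIC))
for x in r:
    print([np.round(v,1) for v in x[:2]],x[2])
    P=np.array([plane(T,u,v,.060) for u,v in cv2.boxPoints(x)]);print(P[:,:2].tolist(),P.mean(0),np.linalg.norm(P[1]-P[0]),np.linalg.norm(P[2]-P[1]))
E
```

```text
[[ 0.0375 -0.9681 -0.2477  0.3598]
 [ 0.9993  0.038   0.0026 -0.1516]
 [ 0.0069 -0.2476  0.9688  0.369 ]
 [ 0.      0.      0.      1.    ]]
[array([370.2, 301.9]), array([31.2, 24.7])] 83.9909896850586
[[0.556191110331929, -0.11329452532473655], [0.5538344078145725, -0.08249235886520553], [0.5991782783055165, -0.07756209609989324], [0.6017007248374264, -0.10935147292455322]] [ 0.5777 -0.0957  0.06  ] 0.030892191656727307 0.04561111796519055
[array([359.8, 245.3]), array([26.2, 35.5])] 4.763641834259033
[[0.5201615333024242, -0.1266371369751869], [0.47430227634722516, -0.12238367650086206], [0.4782769598009712, -0.09146360077160084], [0.524405430402651, -0.09465333626539146]] [ 0.4993 -0.1088  0.06  ] 0.046056089439829945 0.03117449585255118
[array([274.3, 244.7]), array([26.5, 35.3])] 6.581944942474365
[[0.5141891316206597, -0.23178240981866127], [0.4692208804247494, -0.2227890712807559], [0.4742703134816126, -0.1919895322206953], [0.5195783333437349, -0.19996005512255227]] [ 0.4943 -0.2116  0.06  ] 0.04585873693938661 0.031210709388092096
```

View pics/l2.png

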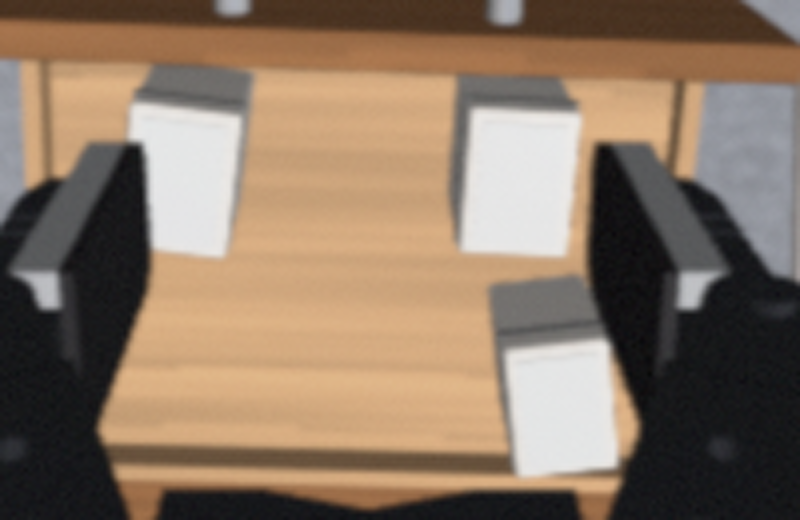

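```bash
python3 - <<'E'
from seg import *
c0=camera_info('wrist')
k=dict(c0);k['world_from_camera']=np.array([[ 0.9989,0.0414,-0.0204,0.3969],[-0.0341,0.96,0.2779,-0.0836],[ 0.0311,-0.2769,0.9604,0.3917],[0,0,0,1]])
l=np.load('l.npy',allow_pickle=True).item()
print(l['world_from_camera'])
ct,cs=camera_info('top'),camera_info('scene')
A=[(k,399.9,137.5),(l,359.8,245.3)];B=[(k,466.5,123.5),(l,370.2,301.9)];C=[(k,392.6,218.7),(l,274.3,244.7)]
# top/scene tops
t=cv2.imread('pics/k_top_full.png');s=cv2.imread('pics/k_scene_full.png')
for n,o in zip('ABC',(A,B,C)):
    print(n,[plane(*q,.06) for q in o],tri(*o))
    p=tri(*o)[0];p[2]=.06
    print(proj(ct,p),proj(cs,p))
r,_=tops(t,(320,170,420,240),190,30);print('top',r)
for x in r: print(plane(ct,*x[0],.06))
r,_=tops(s,(230,190,310,240),190,30);print('scene',r)
for x in r: print(plane(cs,*x[0],.06))
E
```

```text
[[ 0.0369 -0.9681 -0.2478  0.3598]
 [ 0.9993  0.0375  0.0025 -0.1516]
 [ 0.0069 -0.2477  0.9688  0.369 ]
 [ 0.      0.      0.      1.    ]]
A [array([ 0.499 , -0.1085,  0.06  ]), array([ 0.4989, -0.1087,  0.06  ])] (array([ 0.4993, -0.1086,  0.0592]), [np.float64(0.03378797403701352), np.float64(0.03928924926139345)])
[358.3626 221.3796] [278.5937 207.6908]
B [array([ 0.5773, -0.0952,  0.06  ]), array([ 0.5775, -0.0957,  0.06  ])] (array([ 0.5781, -0.0953,  0.0588]), [np.float64(0.1701983959884413), np.float64(0.16560996997322883)])
[354.3592 198.1559] [294.9929 224.4203]
C [array([ 0.4941, -0.2106,  0.06  ]), array([ 0.4941, -0.2116,  0.06  ])] (array([ 0.4953, -0.2121,  0.0565]), [np.float64(0.20027177286637798), np.float64(0.2212324191797301)])
[389.2144 222.8551] [247.9213 221.7211]
top [((323.0, 221.0), (10.0, 6.0), 90.0), ((359.0, 221.0), (12.0, 8.0), 90.0), ((355.0, 198.0), (12.0, 8.0), 90.0), ((322.5, 181.0), (22.0, 5.0), 90.0)]
[0.4994 0.0101 0.06  ]
[ 0.5006 -0.1107  0.06  ]
[ 0.5787 -0.0975  0.06  ]
[0.6362 0.0129 0.06  ]
scene []
```

```bash
cat > go.py <<'E'
import sys
from h import *
o=manip.get_obs();v=to_tool(np.array([float(x) for x in sys.argv[1:4]])-o['eef_pos'])
r=Rt();print('t',o['time_s'],'p',o['eef_pos'],'w',o['gripper_width'],'F',o['ft_force'],'yaw',np.degrees(np.arctan2(r[1,1],r[0,1])),'toolx',r[:,0],'q6',o['joint_positions'][5]);print('tool shift cm',v)
E
python3 go.py .499 -.1087 .12
```

```text
t 17.625 p [ 0.425  -0.1534  0.2254] w 0.05990025824094156 F [-0.0027  0.9494 -0.2519] yaw 87.88654860743773 toolx [-0.0208  0.0085 -0.9997] q6 -0.310281011295134
tool shift cm [10.4234  4.6614  7.4561]
```

Request:
drive_tool(
  xyz=[
    [1,1.5,2.5],
    [3,1.6,2.5],
    [3.5,1.6,2.5],
    [2,0,0],
    [0,0,0],
  ],
  spin=[1.5,1,0,0,0],
)

```text
time_s: 18.25
eef_pos: [0.501, -0.1091, 0.1236]
tool_rot: [0.697, 0.036, 0.716, -0.03]
ft_force: [-0.8, -0.2, 0.2]
gripper_width: 0.06
```

```bash
python3 go.py .499 -.1087 .043; python3 - <<'E'
from h import *
c=camera_info('wrist');cv2.imwrite('pics/m.png',grab_frame('wrist')[:,:,::-1]);np.save('m.npy',c,allow_pickle=True)
E
```

```text
t 18.25 p [ 0.501  -0.1091  0.1236] w 0.059968452886575624 F [-0.7516 -0.2493  0.2074] yaw 84.67324557642227 toolx [-0.0257  0.0089 -0.9996] q6 -0.12353653913516525
tool shift cm [ 8.0603 -0.0282  0.0086]
```

View pics/m.png

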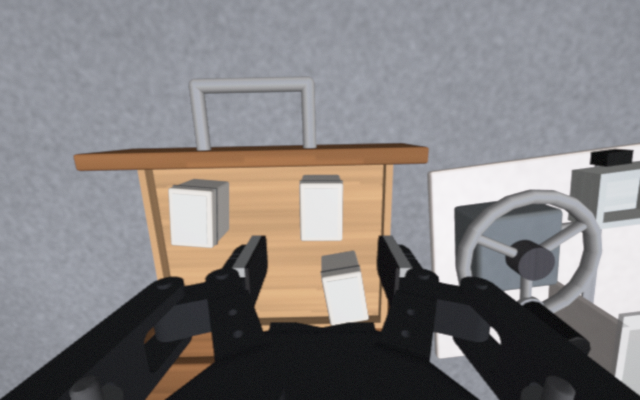

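Request:
drive_tool(
  xyz=[
    [2,-0.03,0],
    [2.5,0,0],
    [2,0,0],
    [0.8,0,0],
    [0,0,0],
  ],
  spin=[0,0,0,0,0],
)

```text
time_s: 18.92
eef_pos: [0.504, -0.1113, 0.0563]
tool_rot: [0.702, 0.037, 0.711, -0.033]
ft_force: [1.0, 0.3, 0.0]
gripper_width: 0.0595
```

```bash
python3 go.py .499 -.1087 .043
```

```text
t 18.925 p [ 0.504  -0.1113  0.0563] w 0.05950098369551676 F [1.0142 0.2741 0.0242] yaw 84.33211680881536 toolx [-0.0127  0.0062 -0.9999] q6 -0.12037010313884271
tool shift cm [ 1.3333  0.2006 -0.5045]
```

Request:
drive_tool(
  xyz=[
    [0.6,0.2,-0.5],
    [0.6,0,0],
    [0.1,0,0],
    [0,0,0],
  ],
  spin=[0,0,0,0],
)

```text
time_s: 19.42
eef_pos: [0.5004, -0.109, 0.045]
tool_rot: [0.703, 0.037, 0.709, -0.033]
ft_force: [0.2, -0.1, 0.6]
gripper_width: 0.0595
```

```bash
python3 go.py .499 -.1087 .043
```

```text
t 19.425 p [ 0.5004 -0.109   0.045 ] w 0.05951161852034982 F [ 0.1565 -0.0881  0.5896] yaw 84.30578624387445 toolx [-0.0085  0.0053 -1.    ] q6 -0.1170961592368754
tool shift cm [ 0.1966  0.0144 -0.1387]
```

Request:
drive_tool(
  xyz=[
    [0.3,0,-0.1],
    [0,0,0],
  ],
  spin=[0,0],
)

```text
time_s: 19.68
eef_pos: [0.4995, -0.1089, 0.0419]
tool_rot: [0.703, 0.037, 0.709, -0.033]
ft_force: [-0.8, 1.5, -0.2]
gripper_width: 0.0601
```

Request:
drive_tool(
  xyz=[
    [0,0,0],
    [0,0,0],
    [0,0,0],
    [0,0,0],
    [0,0,0],
  ],
  spin=[0,0,0,0,0],
  hand=1,
  force=50,
)

```text
time_s: 20.3
eef_pos: [0.4999, -0.109, 0.0422]
tool_rot: [0.703, 0.037, 0.709, -0.033]
ft_force: [0.2, 0.4, 0.5]
gripper_width: 0.0329
```

```bash
python3 go.py .499 -.1087 .2; python3 - <<'E'
from h import *
c=camera_info('wrist');cv2.imwrite('pics/n.png',grab_frame('wrist')[:,:,::-1])
E
```

```text
t 20.3 p [ 0.4999 -0.109   0.0422] w 0.03289682037469523 F [0.221  0.4111 0.5395] yaw 84.30576357393171 toolx [-0.0075  0.0051 -1.    ] q6 -0.11726770050807984
tool shift cm [-15.7825   0.086   -0.214 ]
```

View pics/n.png

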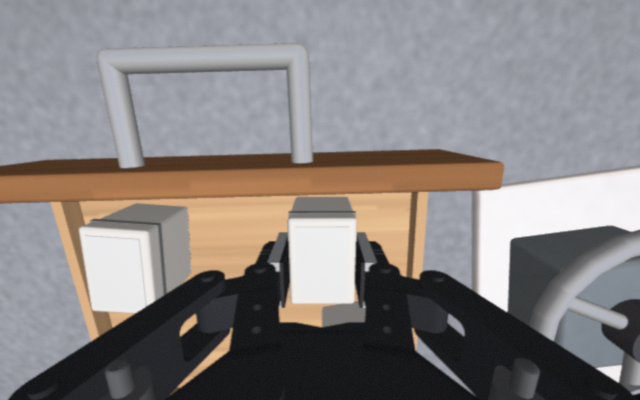

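Request:
drive_tool(
  xyz=[
    [-1,0,0],
    [-3,0,0],
    [-4,0,0],
    [-4,0,0],
    [-2.5,0,0],
    [0,0,0],
  ],
  spin=[0,0,0,0,0,0],
)

```text
time_s: 21.1
eef_pos: [0.5001, -0.1096, 0.1934]
tool_rot: [0.703, 0.037, 0.709, -0.033]
ft_force: [-0.6, -0.6, -0.8]
gripper_width: 0.0327
```

```bash
python3 go.py .48 .2 .2; python3 - <<'E'
from h import *
c=camera_info('wrist');np.save('o.npy',c,allow_pickle=True);cv2.imwrite('pics/o.png',grab_frame('wrist')[:,:,::-1])
t=cv2.imread('pics/k_top_full.png');cv2.imwrite('pics/o_top.png',cv2.resize(t[195:240,210:300],None,fx=8,fy=8,interpolation=cv2.INTER_CUBIC))
E
```

```text
t 21.1 p [ 0.5001 -0.1096  0.1934] w 0.0326711072949768 F [-0.5871 -0.5894 -0.7814] yaw 84.30319105840509 toolx [-0.0086  0.0053 -0.9999] q6 -0.11825093403254043
tool shift cm [-0.4816 30.6059 -5.0823]
```

View pics/o.png

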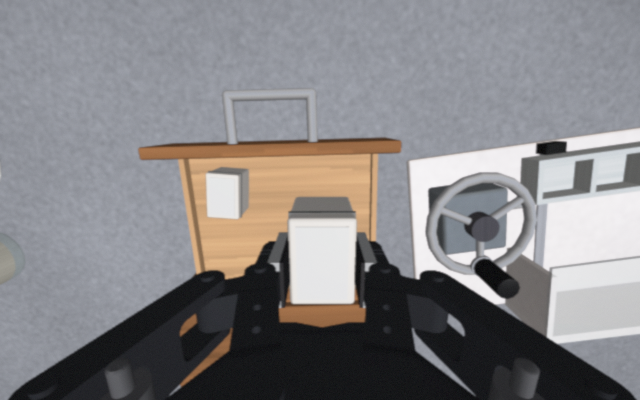

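View pics/o_top.png

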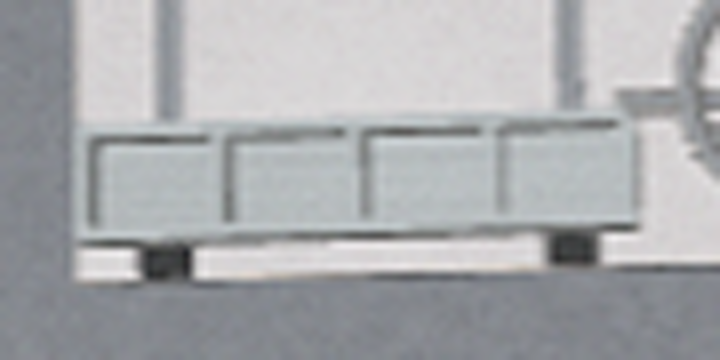

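```bash
python3 - <<'E'
from h import *
ct=camera_info('top')
q=[(78,122),(635,110),(635,228),(78,242)]
P=np.array([plane(ct,x/8+210-.44,y/8+195-.44,.04) for x,y in q])
print(P, np.linalg.norm(P[1]-P[0]),np.linalg.norm(P[2]-P[1]),np.linalg.norm(P[3]-P[2]))
c=P.mean(0);u=(P[0]-P[1])+(P[3]-P[2]);u/=np.linalg.norm(u);print('c',c,'yaw',np.degrees(np.arctan2(-u[0],u[1])))
for i in range(4): print(i,c+u*(i-1.5)*.058)
E
```

```text
[[0.5364 0.3635 0.04  ]
 [0.544  0.1264 0.04  ]
 [0.4935 0.1254 0.04  ]
 [0.4851 0.3612 0.04  ]] 0.2371771619079769 0.05056312550319964 0.23596897063038513
c [0.5148 0.2441 0.04  ] yaw 1.9258315468609415
0 [0.5177 0.1572 0.04  ]
1 [0.5157 0.2152 0.04  ]
2 [0.5138 0.2731 0.04  ]
3 [0.5118 0.3311 0.04  ]
```

Request:
drive_tool(
  xyz=[
    [0,1,0],
    [0,2,0],
    [0,2,0],
    [0,1,0],
    [0,0,0],
    [0,0,0],
    [0,0,0],
    [0,0,0],
    [0,0,0],
  ],
  spin=[10,10,10.5,10.5,10.5,10.5,10,10,0],
)

```text
time_s: 22.28
eef_pos: [0.5108, -0.0511, 0.1749]
tool_rot: [0.488, 0.491, 0.513, -0.507]
ft_force: [-0.4, 0.3, -1.1]
gripper_width: 0.033
```

```bash
python3 go.py .5118 .3311 .2
```

```text
t 22.275 p [ 0.5108 -0.0511  0.1749] w 0.03304156464667961 F [-0.4456  0.3029 -1.0926] yaw 0.12871141219268425 toolx [-0.0414  0.0094 -0.9991] q6 1.4658469344775606
tool shift cm [ -2.1504   0.086  -38.2461]
```

Request:
drive_tool(
  xyz=[
    [-1,0,-3],
    [-1,0,-5],
    [0,0,-5],
    [0,0,-5],
    [0,0,-5],
    [0,0,-5],
    [0,0,-4],
    [0,0,-2],
    [0,0,0],
  ],
  spin=[-1,-1,0,0,0,0,0,0,0],
)

```text
time_s: 23.4
eef_pos: [0.4933, 0.296, 0.1889]
tool_rot: [0.499, 0.472, 0.53, -0.497]
ft_force: [-0.5, -0.9, -1.8]
gripper_width: 0.0327
```

```bash
python3 go.py .5118 .3311 .1;python3 - <<'E'
from h import *
c=camera_info('wrist');np.save('p.npy',c,allow_pickle=True);cv2.imwrite('pics/p.png',grab_frame('wrist')[:,:,::-1])
E
```

```text
t 23.4 p [0.4933 0.296  0.1889] w 0.032652219868498394 F [-0.5019 -0.915  -1.8147] yaw 3.516837834874001 toolx [-0.0559  0.0042 -0.9984] q6 2.0327088061664327
tool shift cm [ 8.7878  2.5533 -3.3195]
```

View pics/p.png

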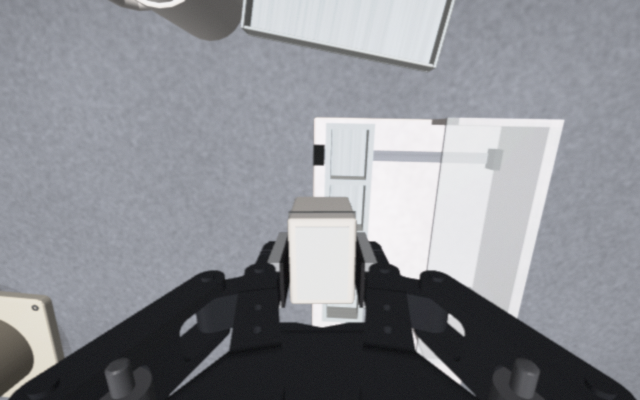

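Request:
drive_tool(
  xyz=[
    [0.5,0.6,-0.8],
    [1,0.6,-0.8],
    [1,0.6,-0.8],
    [1,0.6,-0.8],
    [1,0,0],
    [1,0,0],
    [1,0,0],
    [0,0,0],
  ],
  spin=[0.5,0.5,0,0,0,0,0,0],
)

```text
time_s: 24.45
eef_pos: [0.5138, 0.3259, 0.1165]
tool_rot: [0.493, 0.476, 0.524, -0.505]
ft_force: [-0.0, 0.0, -1.4]
gripper_width: 0.033
```

```bash
python3 go.py .5118 .3311 .1;python3 - <<'E'
from h import *
c=camera_info('wrist');np.save('q.npy',c,allow_pickle=True);cv2.imwrite('pics/q.png',grab_frame('wrist')[:,:,::-1])
E
```

```text
t 24.45 p [0.5138 0.3259 0.1165] w 0.03303555755459128 F [-0.0266  0.0269 -1.3792] yaw 2.0817441780218107 toolx [-0.0591  0.0013 -0.9983] q6 2.083071342505216
tool shift cm [ 1.6632 -0.0796 -0.5245]
```

View pics/q.png

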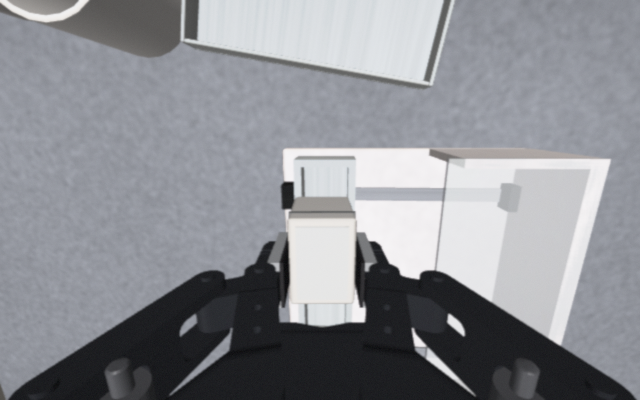

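```bash
python3 - <<'E'
from h import *
c=np.load('q.npy',allow_pickle=True).item()
im=cv2.imread('pics/q.png');cv2.imwrite('pics/q2.png',cv2.resize(im[140:220,270:380],None,fx=7,fy=7,interpolation=cv2.INTER_CUBIC))
for p in [(.4851,.3612),(.5364,.3635)]: print((proj(c,[*p,.04])-[270,140])*7)
E
```

```text
[165.2353 163.6106]
[618.1887 163.2977]
```

View pics/q2.png

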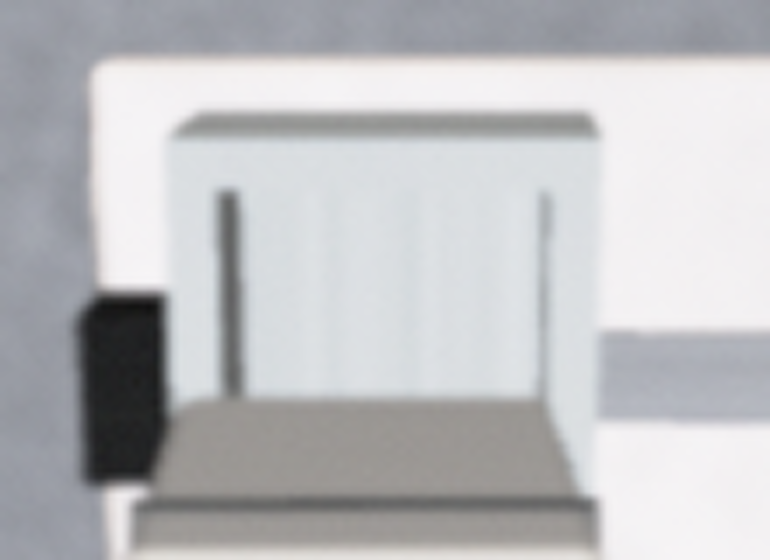

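```bash
python3 - <<'E'
from h import *
c=np.load('q.npy',allow_pickle=True).item()
im=cv2.imread('pics/q.png');cv2.imwrite('pics/q3.png',cv2.resize(im[190:310,270:380],None,fx=5,fy=5,interpolation=cv2.INTER_CUBIC))
for p in [(170/7+270-.4,137/7+140-.4),(598/7+270-.4,137/7+140-.4)]: print(plane(c,*p,.04))
print(manip.get_obs()['eef_pos'])
E
```

```text
[0.4853 0.3646 0.04  ]
[0.5336 0.3666 0.04  ]
[0.5141 0.3261 0.1172]
```

View pics/q3.png

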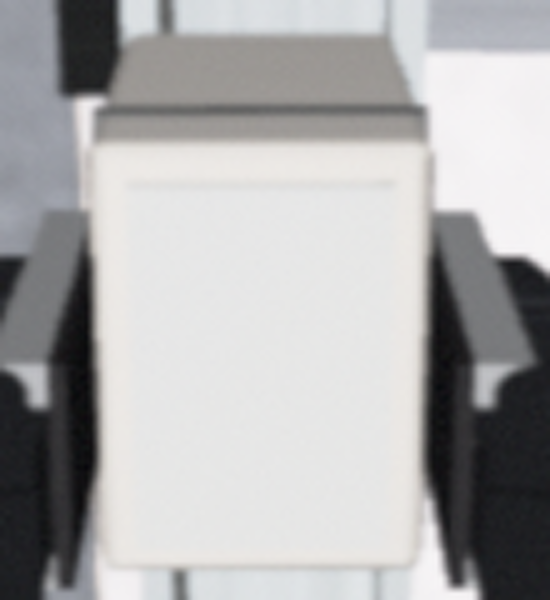

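```bash
python3 - <<'E'
from h import *
c=np.load('q.npy',allow_pickle=True).item()
P=lambda x,y,z:plane(c,x/5+270-.4,y/5+190-.4,z)
R_=Rt();t=np.array([.5141,.3261,.1172])
for z in (.1172+.0165,):
  for q in [(92,142),(432,142),(100,568),(420,568)]:
    print('top',R_.T@(P(*q,z)-t))
for z in (.0902,):
  for q in [(120,36),(397,36)]: p=P(*q,z);print('bot',p,R_.T@(p-t))
E
```

```text
top [-0.0155 -0.0169 -0.0233]
top [-0.0173  0.0156 -0.0239]
top [-0.0156 -0.0176  0.0243]
top [-0.0175  0.0159  0.0229]
bot [0.4931 0.3474 0.0902] [ 0.0282 -0.0186 -0.022 ]
bot [0.5282 0.3492 0.0902] [ 0.0262  0.0164 -0.0225]
```

```bash
python3 go.py .5136 .333 .075
```

```text
t 24.5 p [0.5141 0.3261 0.1172] w 0.033021045845188696 F [ 0.4203 -0.0792 -1.6361] yaw 2.0849825997692832 toolx [-0.0581  0.0019 -0.9983] q6 2.08305207765108
tool shift cm [ 4.2139  0.2162 -0.6733]
```

Request:
drive_tool(
  xyz=[
    [1,0.05,-0.25],
    [1,0.05,-0.25],
    [1,0.05,-0.2],
    [1,0.05,0],
    [0.2,0,0],
    [0,0,0],
  ],
  spin=[0,0,0,0,0,0],
)

```text
time_s: 25.25
eef_pos: [0.5137, 0.3341, 0.0729]
tool_rot: [0.494, 0.477, 0.524, -0.504]
ft_force: [-0.1, -0.1, -1.8]
gripper_width: 0.033
```

```bash
python3 go.py .5136 .333 .045;python3 - <<'E'
from h import *
c=camera_info('wrist');np.save('r.npy',c,allow_pickle=True);im=grab_frame('wrist')[:,:,::-1];cv2.imwrite('pics/r.png',im)
cv2.imwrite('pics/r2.png',cv2.resize(im[130:320,250:400],None,fx=4,fy=3.1,interpolation=cv2.INTER_CUBIC))
E
```

```text
t 25.25 p [0.5137 0.3341 0.0729] w 0.033039553594941214 F [-0.1023 -0.1336 -1.8041] yaw 2.095368437929391 toolx [-0.057   0.0026 -0.9984] q6 2.094099465286971
tool shift cm [2.781  0.1414 0.1211]
```

View pics/r2.png

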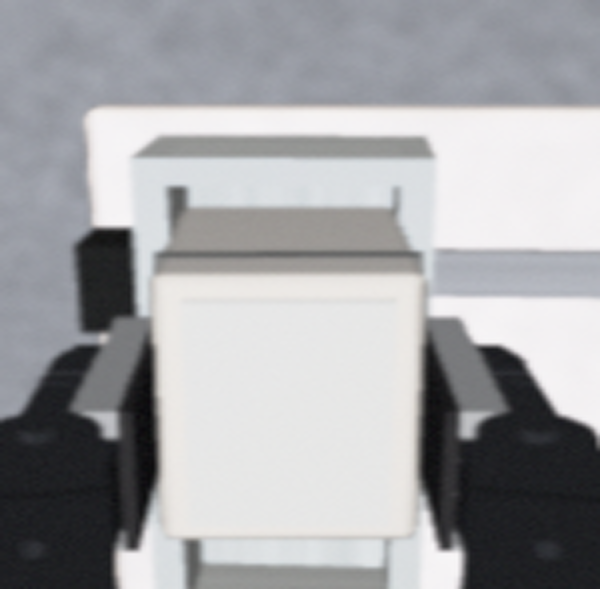

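Request:
drive_tool(
  xyz=[
    [0.6,-0.12,-0.1],
    [0.7,0.03,0],
    [0.6,0.03,0],
    [0.4,0.02,0],
    [0,0,0],
  ],
  spin=[0,0,0,0,0],
)

```text
time_s: 25.92
eef_pos: [0.5123, 0.3353, 0.049]
tool_rot: [0.494, 0.478, 0.524, -0.504]
ft_force: [0.1, -0.6, -0.9]
gripper_width: 0.033
```

```bash
python3 go.py .5125 .335 .0445
```

```text
t 25.925 p [0.5123 0.3353 0.049 ] w 0.03298110582967169 F [ 0.0694 -0.5582 -0.9443] yaw 2.084189580771175 toolx [-0.0559  0.0032 -0.9984] q6 2.0971726166826854
tool shift cm [0.4461 0.046  0.0301]
```

Request:
drive_tool(
  xyz=[
    [0.3,0.02,0],
    [0.15,0.01,0],
    [0,0,0],
  ],
  spin=[0,0,0],
)

```text
time_s: 26.3
eef_pos: [0.5127, 0.3354, 0.0453]
tool_rot: [0.494, 0.478, 0.524, -0.503]
ft_force: [-0.2, -0.3, -1.1]
gripper_width: 0.0329
```

```bash
python3 go.py .5125 .335 .0445
```

```text
t 26.3 p [0.5127 0.3354 0.0453] w 0.032895476939953594 F [-0.1709 -0.3096 -1.1001] yaw 2.078778863556691 toolx [-0.0551  0.0038 -0.9985] q6 2.097167938105297
tool shift cm [ 0.0758 -0.0134  0.0429]
```

Release, lift and look.

Request:
drive_tool(
  xyz=[
    [0,0,0],
    [0,0,0],
    [0,0,0],
    [-2,0,0],
    [-3,0,0],
    [-3,0,0],
    [0,0,0],
  ],
  spin=[0,0,0,0,0,0,0],
  hand=-0.3,
)

```text
time_s: 27.18
eef_pos: [0.5173, 0.3353, 0.1266]
tool_rot: [0.494, 0.478, 0.524, -0.503]
ft_force: [0.0, 0.3, 0.0]
gripper_width: 0.0556
```

```bash
python3 go.py .5125 .335 .0445;python3 - <<'E'
from h import *
c=camera_info('wrist');np.save('s.npy',c,allow_pickle=True);im=grab_frame('wrist')[:,:,::-1];cv2.imwrite('pics/s.png',im)
E
```

```text
t 27.175 p [0.5173 0.3353 0.1266] w 0.05555247316721969 F [0.0267 0.3163 0.0282] yaw 2.0843606816019022 toolx [-0.0553  0.0037 -0.9985] q6 2.092916109873174
tool shift cm [ 8.2253 -0.0252  0.0564]
```

View pics/s.png

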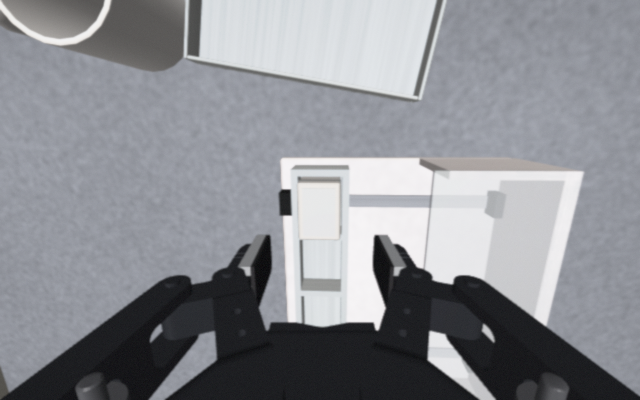

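Request:
drive_tool(
  xyz=[
    [-3,-1,1],
    [-4,-2,4],
    [-2,-2,5],
    [0,-2,5],
    [0,-2,5],
    [0,-1,5],
    [0,0,5],
    [0,0,5],
    [0,0,5],
    [0,0,4],
  ],
  spin=[0,0,0,0,0,0,0,0,0,0],
  hand=-0.4,
)

```text
time_s: 28.48
eef_pos: [0.4289, -0.1202, 0.2088]
tool_rot: [0.492, 0.468, 0.529, -0.509]
ft_force: [0.9, 0.6, -0.7]
gripper_width: 0.0598
```

```bash
python3 go.py .4942 -.2115 .2
```

```text
t 28.475 p [ 0.4289 -0.1202  0.2088] w 0.05977024867230995 F [ 0.9482  0.5829 -0.7406] yaw 2.512171423733454 toolx [-0.0784 -0.0046 -0.9969] q6 1.2712192345951983
tool shift cm [0.4093 6.1755 9.4117]
```

Request:
drive_tool(
  xyz=[
    [0,0,0],
    [0,0,0],
    [0,0,0],
    [0,0,0],
  ],
  spin=[0,0,0,0],
)

```text
time_s: 28.98
eef_pos: [0.4269, -0.1197, 0.2055]
tool_rot: [0.489, 0.468, 0.531, -0.51]
ft_force: [-0.6, 0.5, -0.1]
gripper_width: 0.0598
```

```bash
python3 go.py .4942 -.2115 .2
```

```text
t 28.975 p [ 0.4269 -0.1197  0.2055] w 0.05981306359590413 F [-0.5877  0.5149 -0.0796] yaw 2.410404604022256 toolx [-0.0845 -0.002  -0.9964] q6 1.272398569020203
tool shift cm [-0.0009  6.3657  9.4539]
```

Request:
drive_tool(
  xyz=[
    [0,0,0],
    [0,0,0],
    [0,0,0],
    [0,0,0],
  ],
  spin=[-10.5,-10.5,-10.5,-10.5],
)

```text
time_s: 29.48
eef_pos: [0.4273, -0.1162, 0.2058]
tool_rot: [0.627, 0.255, 0.681, -0.279]
ft_force: [0.1, 0.2, 0.4]
gripper_width: 0.06
```

```bash
python3 go.py .4942 -.2115 .2
```

```text
t 29.475 p [ 0.4273 -0.1162  0.2058] w 0.05999244773353173 F [0.0707 0.1804 0.3679] yaw 45.684056741362916 toolx [-0.0839 -0.0022 -0.9965] q6 0.5264236711028144
tool shift cm [ 0.0359 -2.1093 11.4696]
```

Request:
drive_tool(
  xyz=[
    [0,0,0],
    [0,0,0],
    [0,0,0],
    [0,0,0],
    [0,0,0],
  ],
  spin=[-10,-10,-10,-4,0],
)

```text
time_s: 30.1
eef_pos: [0.428, -0.112, 0.2064]
tool_rot: [0.675, 0.051, 0.733, -0.057]
ft_force: [-0.0, 0.4, 0.5]
gripper_width: 0.0597
```

```bash
python3 go.py .4942 -.2115 .2
```

```text
t 30.1 p [ 0.428  -0.112   0.2064] w 0.059729449031945485 F [-0.0333  0.4073  0.4919] yaw 81.25819398145407 toolx [-0.0823 -0.0028 -0.9966] q6 -0.08643566749413918
tool shift cm [ 0.1199 -8.8222  8.0916]
```

Request:
drive_tool(
  xyz=[
    [0,0,-3],
    [0,0,-3],
    [0,0,-3],
    [0,0,0],
    [0,0,0],
  ],
  spin=[0,0,0,0,0],
)

```text
time_s: 30.72
eef_pos: [0.3382, -0.096, 0.214]
tool_rot: [0.676, 0.051, 0.733, -0.058]
ft_force: [-0.3, 0.0, -0.2]
gripper_width: 0.0595
```

```bash
python3 go.py .4942 -.2115 .2
```

```text
t 30.725 p [ 0.3382 -0.096   0.214 ] w 0.05954172621637111 F [-0.2531  0.014  -0.242 ] yaw 81.17642484460396 toolx [-0.08   -0.0035 -0.9968] q6 -0.10060935771899945
tool shift cm [ 0.1868 -8.9973 17.2553]
```

Request:
drive_tool(
  xyz=[
    [0,0,6],
    [0,0,6],
    [0,0,0],
    [0,0,0],
  ],
  spin=[0,0,0,0],
)

```text
time_s: 31.22
eef_pos: [0.4608, -0.1145, 0.2017]
tool_rot: [0.675, 0.051, 0.733, -0.058]
ft_force: [-0.1, -0.1, -0.4]
gripper_width: 0.0597
```

```bash
python3 go.py .4942 -.2115 .2
```

```text
t 31.225 p [ 0.4608 -0.1145  0.2017] w 0.05971120701606141 F [-0.1342 -0.1338 -0.3923] yaw 81.14202117116812 toolx [-0.0827 -0.003  -0.9966] q6 -0.0734131017998579
tool shift cm [-0.0815 -9.071   4.7994]
```

Request:
drive_tool(
  xyz=[
    [0,0,-6],
    [0,0,-6],
    [0,0,0],
    [0,0,0],
  ],
  spin=[0,0,0,0],
)

```text
time_s: 31.72
eef_pos: [0.3372, -0.0947, 0.2097]
tool_rot: [0.674, 0.052, 0.735, -0.058]
ft_force: [0.3, -0.4, 0.2]
gripper_width: 0.0601
```

```bash
python3 go.py .4942 -.2115 .2
```

```text
t 31.725 p [ 0.3372 -0.0947  0.2097] w 0.060082041555270874 F [ 0.3133 -0.403   0.1968] yaw 81.11397937294112 toolx [-0.0865 -0.0022 -0.9962] q6 -0.09633175128009304
tool shift cm [-0.3694 -9.101  17.3438]
```

Request:
drive_tool(
  xyz=[
    [5,0,0],
    [5,0,0],
    [0,0,0],
    [0,0,0],
  ],
  spin=[0,0,0,0],
)

```text
time_s: 32.22
eef_pos: [0.3354, -0.0965, 0.1117]
tool_rot: [0.678, 0.051, 0.731, -0.059]
ft_force: [-0.2, -0.6, 1.1]
gripper_width: 0.0599
```

```bash
python3 go.py .4942 -.2115 .2
```

```text
t 32.225 p [ 0.3354 -0.0965  0.1117] w 0.05991314940244733 F [-0.2088 -0.6206  1.0676] yaw 81.10729857808165 toolx [-0.0749 -0.0052 -0.9972] q6 -0.10239201754373528
tool shift cm [-9.9308 -9.0541 16.7867]
```

Request:
drive_tool(
  xyz=[
    [-5,0,0],
    [-5,0,0],
    [0,0,0],
    [0,0,0],
  ],
  spin=[0,0,0,0],
)

```text
time_s: 32.72
eef_pos: [0.3477, -0.0969, 0.2212]
tool_rot: [0.682, 0.05, 0.727, -0.06]
ft_force: [0.0, -0.5, 0.4]
gripper_width: 0.0596
```

```bash
python3 go.py .4942 -.2115 .2
```

```text
t 32.725 p [ 0.3477 -0.0969  0.2212] w 0.05958688254755307 F [ 0.0392 -0.4542  0.4477] yaw 81.11309435724816 toolx [-0.0639 -0.008  -0.9979] q6 -0.09554719315609854
tool shift cm [ 1.2715 -9.0178 16.3497]
```

Request:
drive_tool(
  xyz=[
    [5,0,0],
    [5,0,0],
    [0,0,0],
    [0,0,0],
    [-5,0,0],
    [-5,0,0],
    [0,0,0],
    [0,0,0],
  ],
  spin=[0,0,0,0,0,0,0,0],
)

```text
time_s: 33.72
eef_pos: [0.3517, -0.0978, 0.2296]
tool_rot: [0.687, 0.05, 0.723, -0.06]
ft_force: [0.4, -0.1, -0.4]
gripper_width: 0.0598
```

Request:
drive_tool(
  xyz=[
    [5,0,0],
    [5,0,0],
    [0,0,0],
    [0,0,0],
    [-5,0,0],
    [-5,0,0],
    [0,0,0],
    [0,0,0],
  ],
  spin=[0,0,0,0,0,0,0,0],
)

```text
time_s: 34.72
eef_pos: [0.3547, -0.0984, 0.2377]
tool_rot: [0.691, 0.049, 0.719, -0.061]
ft_force: [0.6, -0.5, -0.7]
gripper_width: 0.06
```

```bash
python3 go.py .4942 -.2115 .2
```

```text
t 34.725 p [ 0.3547 -0.0984  0.2377] w 0.059960385974753706 F [ 0.5731 -0.5159 -0.7215] yaw 81.0960167969588 toolx [-0.0414 -0.0137 -0.999 ] q6 -0.09498228952135575
tool shift cm [ 3.3452 -8.937  15.671 ]
```

Request:
drive_tool(
  xyz=[
    [6,0,0],
    [6,0,0],
    [0,0,0],
    [-6,0,0],
    [-6,0,0],
    [0,0,0],
  ],
  spin=[0,0,0,0,0,0],
)

```text
time_s: 35.48
eef_pos: [0.3553, -0.0985, 0.2434]
tool_rot: [0.692, 0.049, 0.718, -0.061]
ft_force: [0.2, -0.2, 0.5]
gripper_width: 0.06
```

Request:
drive_tool(
  xyz=[
    [6,0,0],
    [6,0,0],
    [0,0,0],
    [-6,0,0],
    [-6,0,0],
    [0,0,0],
  ],
  spin=[0,0,0,0,0,0],
)

```text
time_s: 36.22
eef_pos: [0.3598, -0.0995, 0.2579]
tool_rot: [0.698, 0.048, 0.712, -0.062]
ft_force: [-0.5, 0.6, 0.7]
gripper_width: 0.0594
```

```bash
python3 go.py .4942 -.2115 .2;python3 - <<'E'
from h import *
c=camera_info('wrist');np.save('u.npy',c,allow_pickle=True);im=grab_frame('wrist')[:,:,::-1];cv2.imwrite('pics/u.png',im)
t=grab_frame('top');cv2.imwrite('pics/u_top.png',cv2.resize(t[120:270,205:430,::-1],None,fx=3.5,fy=3.5,interpolation=cv2.INTER_CUBIC))
E
```

```text
t 36.225 p [ 0.3598 -0.0995  0.2579] w 0.05944643874723292 F [-0.5041  0.5767  0.7186] yaw 81.06533646667712 toolx [-0.0221 -0.0185 -0.9996] q6 -0.09429944812172038
tool shift cm [ 5.6938 -8.8524 15.1314]
```

View pics/u.png

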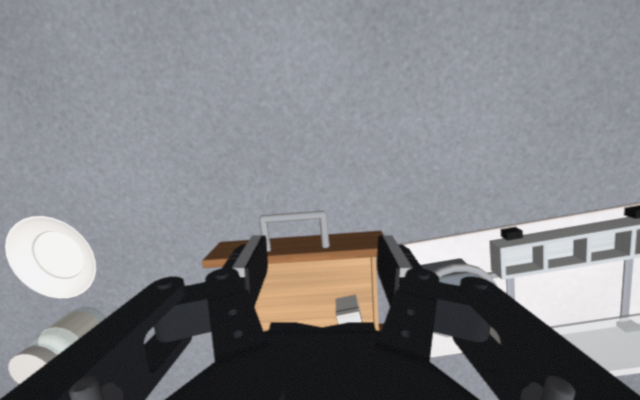

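View pics/u_top.png

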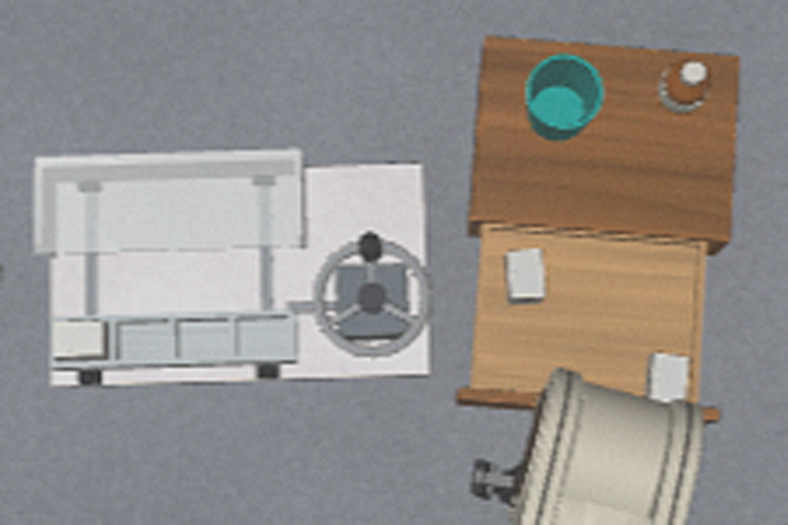

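```bash
python3 go.py .44 -.225 .2
```

```text
t 36.325 p [ 0.3576 -0.0989  0.2536] w 0.06012237995774635 F [ 0.3463 -0.3306 -0.7743] yaw 81.07608771111299 toolx [-0.029  -0.0168 -0.9994] q6 -0.09439855946879526
tool shift cm [  5.3344 -11.0611  10.2426]
```

Request:
drive_tool(
  xyz=[
    [0,-2,2],
    [1,-2.5,2.5],
    [2,-2.5,2.5],
    [2,-2.5,2.5],
    [0,-1,0.5],
    [0,0,0],
    [0,0,0],
  ],
  spin=[0,0,0,0,0,0,0],
)

```text
time_s: 37.2
eef_pos: [0.4369, -0.2196, 0.2023]
tool_rot: [0.693, 0.049, 0.717, -0.06]
ft_force: [-0.5, 0.0, 0.5]
gripper_width: 0.0596
```

```bash
python3 - <<'E'
from seg import *
c=camera_info('wrist');np.save('v.npy',c,allow_pickle=True);im=grab_frame('wrist')[:,:,::-1].copy();cv2.imwrite('pics/v.png',im)
t=grab_frame('top')[:,:,::-1].copy()
r,k=tops(im,(230,180,440,330),thr=205,amin=100)
for x in r:
    P=np.array([plane(c,u,v,.0595) for u,v in cv2.boxPoints(x)]);print(np.round(x[0],1),P[:,:2].tolist(),P.mean(0),np.linalg.norm(P[1]-P[0]),np.linalg.norm(P[2]-P[1]))
ct=camera_info('top')
r,_=tops(t,(320,170,420,240),190,30)
for x in r: print('top',x,plane(ct,*x[0],.06))
E
python3 go.py .48 -.232 .12
```

```text
[317.9 230.6] [[0.45437191392598697, -0.2456895003635939], [0.45792757314753135, -0.21404132831625292], [0.5024010997636937, -0.21901591112822383], [0.49885613823951, -0.25179641728303165]] [ 0.4784 -0.2326  0.0595] 0.03184728412970012 0.04475087757610637
top ((323.0, 221.0), (10.0, 6.0), 90.0) [0.4994 0.0101 0.06  ]
top ((355.0, 197.5), (13.0, 8.0), 90.0) [ 0.5804 -0.0975  0.06  ]
top ((322.5, 181.0), (22.0, 5.0), 90.0) [0.6362 0.0129 0.06  ]
t 37.3 p [ 0.4373 -0.2196  0.2026] w 0.060097032654380565 F [-0.7932  0.6106  0.2023] yaw 81.21884193125909 toolx [-0.0346 -0.0129 -0.9993] q6 -0.29509261745538884
tool shift cm [ 8.1202 -0.421   4.6775]
```

View pics/v.png

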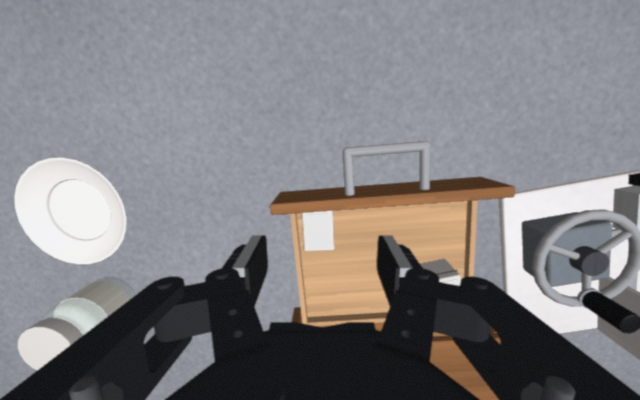

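Request:
drive_tool(
  xyz=[
    [2,-0.15,1.5],
    [2.5,-0.15,1.5],
    [2.5,-0.1,1.5],
    [1,0,0],
    [0,0,0],
    [0,0,0],
  ],
  spin=[-1.5,0,0,0,0,0],
  hand=-0.25,
)

```text
time_s: 38.05
eef_pos: [0.4802, -0.2285, 0.1256]
tool_rot: [0.697, 0.037, 0.715, -0.05]
ft_force: [-0.2, 0.3, 0.1]
gripper_width: 0.0536
```

```bash
python3 - <<'E'
from seg import *
c=camera_info('wrist');im=grab_frame('wrist')[:,:,::-1].copy();cv2.imwrite('pics/w.png',im)
r,k=tops(im,(265,150,375,330),thr=205,amin=100)
for x in r:
    P=np.array([plane(c,u,v,.0595) for u,v in cv2.boxPoints(x)]);print(np.round(x[0],1),P[:,:2].tolist(),P.mean(0),np.linalg.norm(P[1]-P[0]),np.linalg.norm(P[2]-P[1]))
E
python3 go.py .4784 -.2326 .042
```

```text
[317.5 210. ] [[0.4530534224531552, -0.24532145303101494], [0.4568099873448781, -0.21391548742122501], [0.5026571674632766, -0.21891212871435733], [0.498848670721242, -0.25199816496800737]] [ 0.4778 -0.2325  0.0595] 0.03162983489790979 0.04611865510854701
t 38.1 p [ 0.4802 -0.2285  0.1257] w 0.05343692273214725 F [-0.1949 -0.2893  0.4405] yaw 82.99148918025976 toolx [-0.0266 -0.0164 -0.9995] q6 -0.3065310320740459
tool shift cm [ 8.3727 -0.2667  0.0752]
```

View pics/w.png

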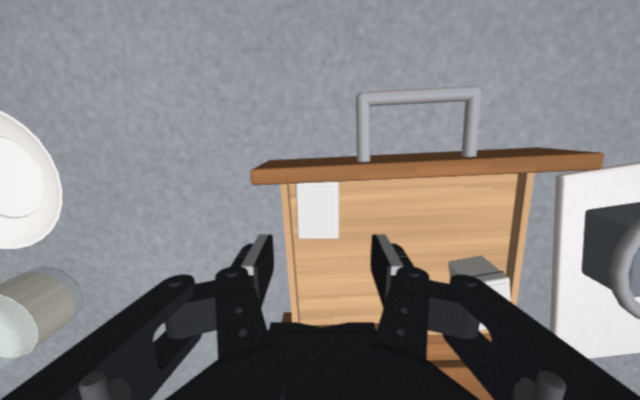

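Request:
drive_tool(
  xyz=[
    [2,-0.25,0],
    [2.5,0,-0.1],
    [2,0,-0.1],
    [0.8,0,0],
    [0,0,0],
    [0,0,0],
  ],
  spin=[0,0,0,0,0,0],
)

```text
time_s: 38.85
eef_pos: [0.4795, -0.2341, 0.0581]
tool_rot: [0.701, 0.036, 0.711, -0.052]
ft_force: [-0.1, -0.8, 0.4]
gripper_width: 0.0533
```

```bash
python3 go.py .478 -.2326 .0415
```

```text
t 38.85 p [ 0.4795 -0.2341  0.0581] w 0.05334306594158016 F [-0.1263 -0.8254  0.4024] yaw 82.93769896185196 toolx [-0.0151 -0.0218 -0.9996] q6 -0.31595195002226456
tool shift cm [ 1.6587  0.1743 -0.1439]
```

Request:
drive_tool(
  xyz=[
    [0.8,0.15,-0.15],
    [0.8,0,0],
    [0.1,0,0],
    [0,0,0],
  ],
  spin=[0,0,0,0],
)

```text
time_s: 39.35
eef_pos: [0.4787, -0.2331, 0.0412]
tool_rot: [0.702, 0.035, 0.71, -0.052]
ft_force: [0.2, -0.5, -0.0]
gripper_width: 0.0536
```

Request:
drive_tool(
  xyz=[
    [0,0,0],
    [0,0,0],
    [0,0,0],
    [0,0,0],
    [0,0,0],
  ],
  spin=[0,0,0,0,0],
  hand=1,
  force=50,
)

```text
time_s: 39.98
eef_pos: [0.4791, -0.2333, 0.0416]
tool_rot: [0.702, 0.035, 0.709, -0.052]
ft_force: [0.0, -0.3, 0.9]
gripper_width: 0.0328
```

```bash
python3 go.py .478 -.2326 .0415
```

```text
t 39.975 p [ 0.4791 -0.2333  0.0416] w 0.03281069458255118 F [ 0.0267 -0.2769  0.8521] yaw 82.94014967440381 toolx [-0.0121 -0.0231 -0.9997] q6 -0.31490708072339035
tool shift cm [ 0.0072  0.0534 -0.1179]
```

Request:
drive_tool(
  xyz=[
    [-1.5,0,0],
    [-3,0,0],
    [-3.5,0,0],
    [-3.5,0,0],
    [-3,0,0],
    [-1.5,0,0],
    [0,0,0],
    [0,0,0],
  ],
  spin=[0,0,0,0,0,0,0,0],
)

```text
time_s: 40.98
eef_pos: [0.481, -0.2293, 0.2124]
tool_rot: [0.703, 0.035, 0.708, -0.053]
ft_force: [-0.1, -0.3, -0.7]
gripper_width: 0.0328
```

Request:
drive_tool(
  xyz=[
    [0,0,0],
    [0,0,0],
    [0,0,0],
    [0,0,0],
    [0,0,0],
    [0,0,0],
    [0,0,0],
    [0,0,0],
    [0,0,0],
    [0,0,0],
  ],
  spin=[10,10,10,10,10,10,10,10,0.7,0],
)

```text
time_s: 42.22
eef_pos: [0.4741, -0.2265, 0.2012]
tool_rot: [-0.495, -0.49, -0.502, 0.512]
ft_force: [0.8, 0.4, -0.7]
gripper_width: 0.033
```

```bash
python3 go.py .5115 .2765 .2;python3 - <<'E'
from seg import *
c=camera_info('wrist');im=grab_frame('wrist')[:,:,::-1].copy();cv2.imwrite('pics/x.png',im)
E
```

```text
t 42.225 p [ 0.4741 -0.2265  0.2012] w 0.03301475378216801 F [ 0.7809  0.415  -0.657 ] yaw -0.2466410153487526 toolx [-0.0297 -0.0155 -0.9994] q6 1.144779486153189
tool shift cm [ -0.7697   3.5219 -50.3082]
```

View pics/x.png

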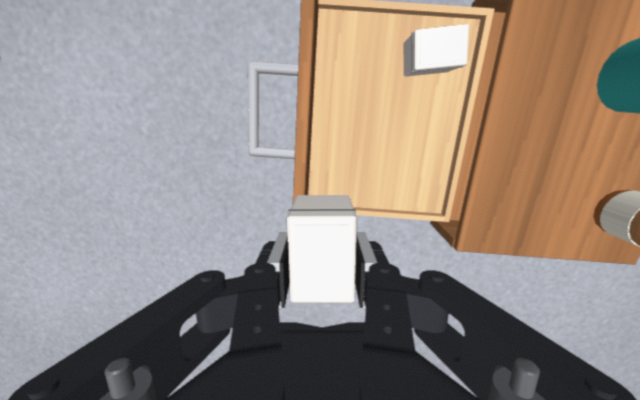

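Request:
drive_tool(
  xyz=[
    [0,0.2,-2],
    [0,0.2,-3],
    [0,0.2,-3.5],
    [0,0.2,-3.5],
    [0,0.2,-3.5],
    [0,0.2,-3.5],
    [0,0.2,-3.5],
    [0,0.2,-3.5],
    [0,0.2,-3.5],
    [0,0.2,-3.5],
  ],
  spin=[-2,0,0,0,0,0,0,0,0,0],
)

```text
time_s: 43.52
eef_pos: [0.4788, 0.1212, 0.1966]
tool_rot: [0.508, 0.477, 0.517, -0.496]
ft_force: [0.8, -0.7, -0.6]
gripper_width: 0.033
```

```bash
python3 go.py .513 .276 .17
```

```text
t 43.525 p [0.4788 0.1212 0.1966] w 0.03304649416323309 F [ 0.8002 -0.7239 -0.6373] yaw 3.0158276722914223 toolx [-0.0284 -0.0115 -0.9995] q6 1.7685766162446164
tool shift cm [  2.3803   4.3093 -15.3003]
```

Request:
drive_tool(
  xyz=[
    [0,0.8,-3],
    [0.5,0.9,-3],
    [0.5,0.9,-3],
    [0.5,0.9,-3],
    [0.3,0.6,-2],
    [0,0,0],
    [0,0,0],
  ],
  spin=[0.5,0,0,0,0,0,0],
)

```text
time_s: 44.4
eef_pos: [0.5074, 0.2749, 0.1758]
tool_rot: [0.511, 0.474, 0.521, -0.494]
ft_force: [0.5, -0.1, -0.6]
gripper_width: 0.033
```

```bash
python3 go.py .513 .276 .075
```

```text
t 44.4 p [0.5074 0.2749 0.1758] w 0.03304194629154681 F [ 0.4548 -0.1043 -0.6329] yaw 3.659845201643111 toolx [-0.0294 -0.011  -0.9995] q6 2.0010271469796335
tool shift cm [10.0596  0.8679 -0.1645]
```

Request:
drive_tool(
  xyz=[
    [1.5,0.3,-0.1],
    [2.5,0.3,0],
    [2.5,0.2,0],
    [2,0,0],
    [1,0,0],
    [0,0,0],
    [0,0,0],
  ],
  spin=[0.8,0.8,0,0,0,0,0],
)

```text
time_s: 45.28
eef_pos: [0.5132, 0.2697, 0.0763]
tool_rot: [0.502, 0.483, 0.511, -0.504]
ft_force: [-0.5, 0.4, -0.7]
gripper_width: 0.0328
```

```bash
python3 go.py .513 .276 .075;python3 - <<'E'
from h import *
c=camera_info('wrist');np.save('y.npy',c,allow_pickle=True);im=grab_frame('wrist')[:,:,::-1];cv2.imwrite('pics/y.png',im)
cv2.imwrite('pics/y2.png',cv2.resize(im[100:320,250:400],None,fx=4,fy=2.7,interpolation=cv2.INTER_CUBIC))
E
```

```text
t 45.275 p [0.5132 0.2697 0.0763] w 0.03280320810128557 F [-0.4621  0.3532 -0.6942] yaw 1.4581981114599223 toolx [-0.0293 -0.0118 -0.9995] q6 2.0273246975557946
tool shift cm [ 0.1219 -0.0019 -0.6328]
```

View pics/y2.png

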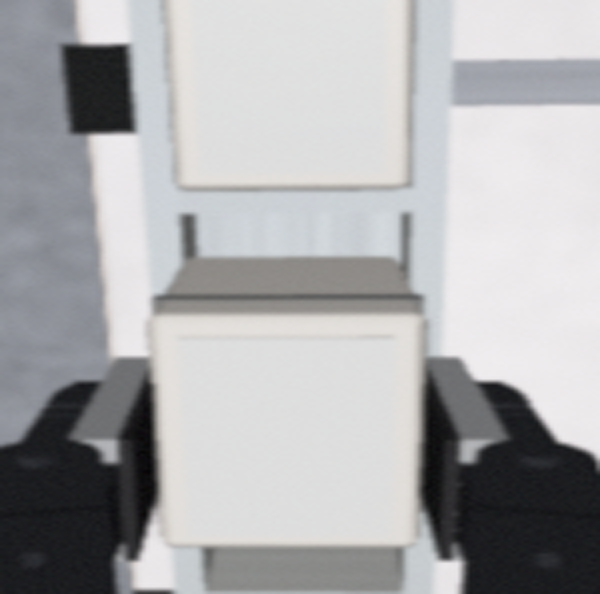

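```bash
cat > ins.py <<'E'
# args: npy, fx,fy,x0,y0, pocket edge L,R cols row ; cassette bottom L,R cols row ; tcp z
import sys
from h import *
def rel(f,sx,sy,x0,y0,pL,pR,pr,cL,cR,cr,zb):
    c=np.load(f,allow_pickle=True).item()
    P=lambda x,y,z:plane(c,(x+.5)/sx+x0-.5,(y+.5)/sy+y0-.5,z)
    a,b=P(pL,pr,.04),P(pR,pr,.04);d,e=P(cL,cr,zb),P(cR,cr,zb)
    print('pocket',a,b,'w',b[0]-a[0]);print('cass',d,e,'w',e[0]-d[0])
    print('needed dx',(a+b-d-e)[0]/2,'dy', (a+b-d-e)[1]/2-.002)
E
python3 - <<'E'
from ins import *
rel('y.npy',4,2.7,250,100,181,411,212,182,402,258,.050)
E
```

```text
pocket [0.4933 0.3012 0.04  ] [0.531  0.3024 0.04  ] w 0.03765228963916395
cass [0.4947 0.2924 0.05  ] [0.5293 0.2935 0.05  ] w 0.034600336554739874
needed dx 0.00015766649891002515 dy 0.0068107876921582895
```

```bash
python3 go.py .513 .2767 .0445
```

```text
t 45.325 p [0.5133 0.2697 0.0764] w 0.03301247901602512 F [-0.2413  0.0157 -0.0324] yaw 1.4642036472770128 toolx [-0.0291 -0.0118 -0.9995] q6 2.0272807245880045
tool shift cm [ 3.1797  0.084  -0.7324]
```

Request:
drive_tool(
  xyz=[
    [0.3,0,-0.4],
    [0.4,0.02,-0.3],
    [0.6,0.02,0],
    [0.6,0.02,0],
    [0.6,0.02,0],
    [0,0,0],
  ],
  spin=[-0.4,0,0,0,0,0],
)

```text
time_s: 46.08
eef_pos: [0.5159, 0.2769, 0.0646]
tool_rot: [0.506, 0.485, 0.511, -0.498]
ft_force: [0.2, 0.2, -1.2]
gripper_width: 0.0331
```

```bash
python3 go.py .513 .2767 .0445;python3 - <<'E'
from h import *
c=camera_info('wrist');np.save('z.npy',c,allow_pickle=True);im=grab_frame('wrist')[:,:,::-1];cv2.imwrite('pics/z.png',im)
cv2.imwrite('pics/z2.png',cv2.resize(im[100:320,250:400],None,fx=4,fy=2.7,interpolation=cv2.INTER_CUBIC))
E
```

```text
t 46.075 p [0.5159 0.2769 0.0646] w 0.03308426673074532 F [ 0.1668  0.2145 -1.2085] yaw 1.940573055992123 toolx [-0.0175 -0.009  -0.9998] q6 2.0292516659787245
tool shift cm [ 2.0165 -0.2528 -0.0092]
```

View pics/z2.png

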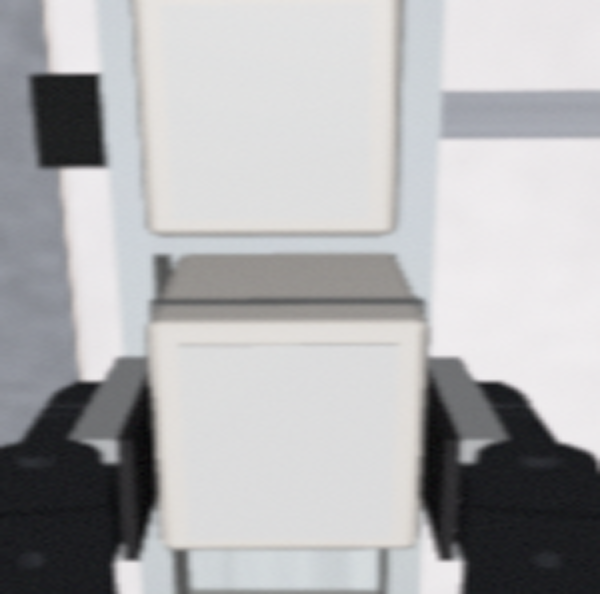

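```bash
python3 - <<'E'
from ins import *
rel('z.npy',4,2.7,250,100,155,390,254,176,399,255,.0385)
E
```

```text
pocket [0.4934 0.3008 0.04  ] [0.53   0.3022 0.04  ] w 0.03655754629448188
cass [0.4966 0.3003 0.0385] [0.5316 0.3016 0.0385] w 0.03499978024323325
needed dx -0.00232941631245015 dy -0.001442901062428113
```

Request:
drive_tool(
  xyz=[
    [-0.1,-0.3,0.05],
    [0,0,0],
  ],
  spin=[0,0],
)

```text
time_s: 46.38
eef_pos: [0.5124, 0.2762, 0.0644]
tool_rot: [0.506, 0.484, 0.511, -0.498]
ft_force: [0.1, 0.4, -1.0]
gripper_width: 0.0327
```

```bash
python3 go.py .513 .2765 .0445;python3 - <<'E'
from h import *
c=camera_info('wrist');np.save('z.npy',c,allow_pickle=True);im=grab_frame('wrist')[:,:,::-1];cv2.imwrite('pics/z3.png',im)
cv2.imwrite('pics/z4.png',cv2.resize(im[150:250,270:370],None,fx=6,fy=6,interpolation=cv2.INTER_CUBIC))
E
```

```text
t 46.375 p [0.5124 0.2762 0.0644] w 0.032728626116016325 F [ 0.0863  0.3645 -1.0345] yaw 1.948294251693359 toolx [-0.0186 -0.0098 -0.9998] q6 2.0309746004620366
tool shift cm [ 1.988   0.0944 -0.0445]
```

View pics/z4.png

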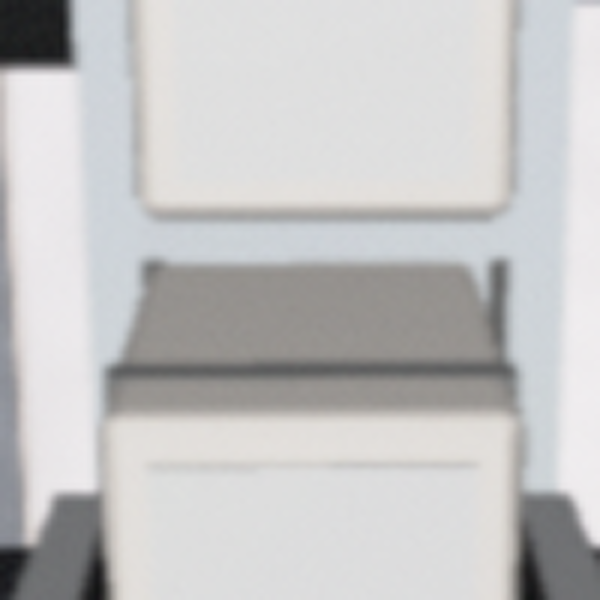

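Request:
drive_tool(
  xyz=[
    [0,0.12,0.12],
    [0.3,0,0],
    [0,0,0],
  ],
  spin=[0,0,0],
)

```text
time_s: 46.8
eef_pos: [0.5132, 0.2747, 0.0595]
tool_rot: [0.506, 0.483, 0.511, -0.499]
ft_force: [-0.2, -0.0, -0.3]
gripper_width: 0.0327
```

```bash
python3 go.py .5137 .275 .0445;python3 - <<'E'
from h import *
c=camera_info('wrist');np.save('z.npy',c,allow_pickle=True);im=grab_frame('wrist')[:,:,::-1];cv2.imwrite('pics/z5.png',im)
cv2.imwrite('pics/z6.png',cv2.resize(im[150:250,270:370],None,fx=6,fy=6,interpolation=cv2.INTER_CUBIC))
E
```

```text
t 46.8 p [0.5132 0.2747 0.0595] w 0.03269422214210489 F [-0.2479 -0.0065 -0.2781] yaw 1.9510632536571955 toolx [-0.0207 -0.011  -0.9997] q6 2.028033474500781
tool shift cm [ 1.5003  0.0788 -0.0436]
```

View pics/z6.png

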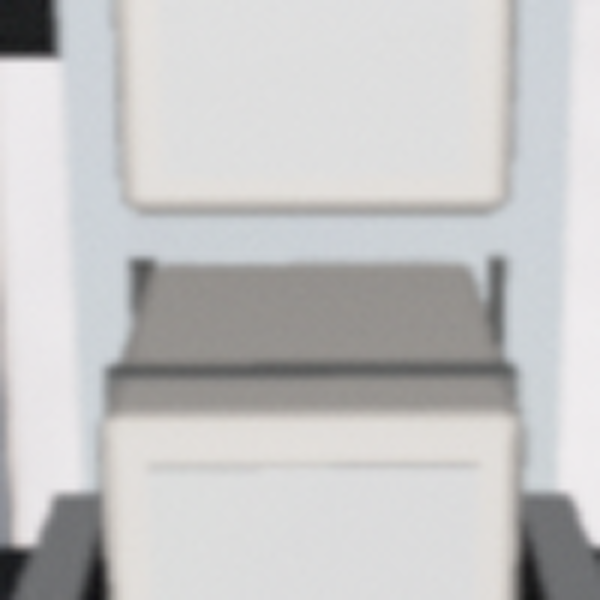

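Request:
drive_tool(
  xyz=[
    [0.5,0.03,0],
    [0.5,0.02,0],
    [0.4,0.02,0],
    [0,0,0],
  ],
  spin=[0,0,0,0],
)

```text
time_s: 47.35
eef_pos: [0.5137, 0.2745, 0.0444]
tool_rot: [0.506, 0.483, 0.511, -0.499]
ft_force: [0.8, 0.3, -0.5]
gripper_width: 0.0331
```

```bash
python3 go.py .5137 .275 .0445
```

```text
t 47.35 p [0.5137 0.2745 0.0444] w 0.03307542404344056 F [ 0.8467  0.3149 -0.5258] yaw 1.9481832516330408 toolx [-0.0208 -0.0111 -0.9997] q6 2.0275099320342
tool shift cm [-0.01    0.0033 -0.0462]
```

Request:
drive_tool(
  xyz=[
    [0,0,0],
    [0,0,0],
    [0,0,0],
    [-2,0,0],
    [-3,0,0],
    [-3,0,0],
    [-3,0,0],
    [-3,0,0],
    [-1.5,0,0],
    [0,0,0],
  ],
  spin=[0,0,0,0,0,0,0,0,0,0],
  hand=-0.25,
)

```text
time_s: 48.6
eef_pos: [0.5172, 0.2765, 0.2054]
tool_rot: [0.506, 0.484, 0.511, -0.499]
ft_force: [0.4, -0.7, -0.0]
gripper_width: 0.0532
```

```bash
python3 go.py .53 -.095 .2;python3 - <<'E'
from h import *
c=camera_info('wrist');np.save('aa.npy',c,allow_pickle=True);im=grab_frame('wrist')[:,:,::-1];cv2.imwrite('pics/aa.png',im)
E
```

```text
t 48.6 p [0.5172 0.2765 0.2054] w 0.0532136072164628 F [ 0.3664 -0.7088 -0.0183] yaw 1.9561325607014042 toolx [-0.0191 -0.0101 -0.9998] q6 2.027472578699484
tool shift cm [ 0.8914  0.0266 37.162 ]
```

View pics/aa.png

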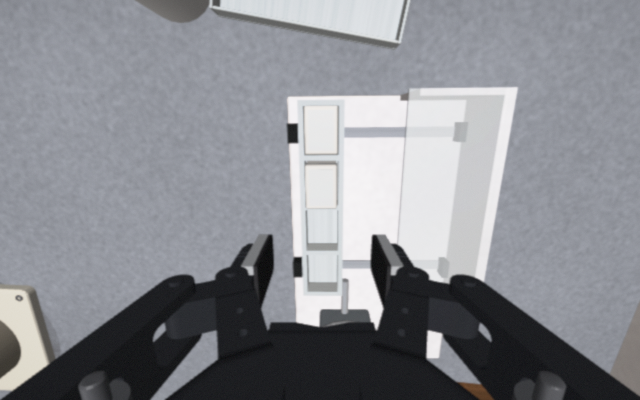

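Request:
drive_tool(
  xyz=[
    [0,0,2],
    [0,0,3],
    [0,0,3.5],
    [0,0,3.5],
    [0,0,3.5],
    [0,0,3.5],
    [0,0,3.5],
    [0,0,3.5],
    [0,0,3.5],
    [0,0,3.5],
  ],
  spin=[0,0,0,0,0,0,0,0,0,0],
)

```text
time_s: 49.9
eef_pos: [0.518, -0.0729, 0.1973]
tool_rot: [0.502, 0.476, 0.514, -0.507]
ft_force: [0.9, 0.9, 0.0]
gripper_width: 0.0534
```

Request:
drive_tool(
  xyz=[
    [0,0,2],
    [0,0,1],
    [0,0,0],
    [0,0,0],
  ],
  spin=[0,0,0,0],
)

```text
time_s: 50.4
eef_pos: [0.5148, -0.1077, 0.1946]
tool_rot: [0.498, 0.477, 0.515, -0.51]
ft_force: [-1.0, 0.4, -0.6]
gripper_width: 0.0535
```

Request:
drive_tool(
  xyz=[
    [0,0,0],
    [0,0,0],
    [0,0,0],
    [0,0,0],
    [0,0,0],
    [0,0,0],
    [0,0,0],
    [0,0,0],
    [0,0,0],
    [0,0,0],
  ],
  spin=[-10.5,-10.5,-10.5,-10.5,-10.5,-10.5,-10.5,-10.5,-8,0],
)

```text
time_s: 51.65
eef_pos: [0.5148, -0.0968, 0.1942]
tool_rot: [0.688, -0.042, 0.724, 0.033]
ft_force: [-0.8, 0.5, 0.3]
gripper_width: 0.0529
```

```bash
python3 go.py .5775 -.0955 .12; python3 - <<'E'
from seg import *
c=camera_info('wrist');np.save('ab.npy',c,allow_pickle=True);im=grab_frame('wrist')[:,:,::-1].copy();cv2.imwrite('pics/ab.png',im)
r,k=tops(im,(265,150,375,330),thr=205,amin=100)
for x in r:
    P=np.array([plane(c,u,v,.0595) for u,v in cv2.boxPoints(x)]);print(np.round(x[0],1),P[:,:2].tolist(),P.mean(0),np.linalg.norm(P[1]-P[0]),np.linalg.norm(P[2]-P[1]))
E
```

```text
t 51.65 p [ 0.5148 -0.0968  0.1942] w 0.052921225311391755 F [-0.776   0.478   0.2566] yaw 96.12596058641697 toolx [-0.0503 -0.016  -0.9986] q6 -0.2778100701652763
tool shift cm [ 7.0924 -0.4613  6.6237]
[317.5 253.5] [[0.5576813579724583, -0.11347104843442567], [0.5542659487041257, -0.08266201584857037], [0.5993694949383397, -0.07748185015700428], [0.6029578024699647, -0.10931551905971466]] [ 0.5786 -0.0957  0.0595] 0.03099776619930065 0.0454000440472689
```

View pics/ab.png

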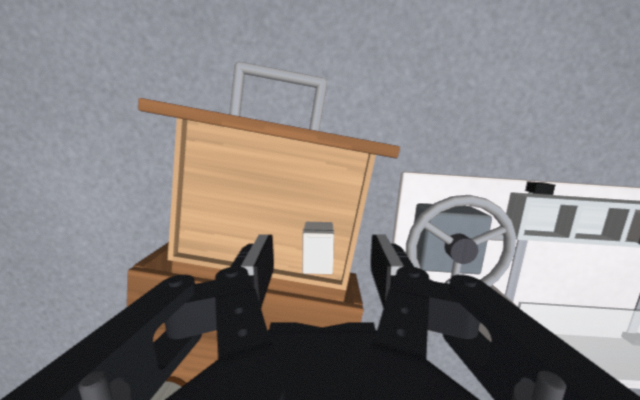

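```bash
python3 - <<'E'
from h import *
ct=camera_info('top');print(plane(ct,365.9-.4,145.7-.4,.155))
E
```

```text
[ 0.7361 -0.1242  0.155 ]
```

Request:
drive_tool(
  xyz=[
    [1,-0.1,1.8],
    [2.5,-0.1,2],
    [2.5,-0.1,2],
    [1,0,0.6],
    [0,0,0],
    [0,0,0],
  ],
  spin=[0,0,0,0,0,0],
)

```text
time_s: 52.45
eef_pos: [0.577, -0.0922, 0.1213]
tool_rot: [0.689, -0.04, 0.723, 0.03]
ft_force: [-0.4, -1.2, 0.5]
gripper_width: 0.0534
```

```bash
python3 go.py .578 -.0957 .042; python3 - <<'E'
from seg import *
c=camera_info('wrist');np.save('ab.npy',c,allow_pickle=True);im=grab_frame('wrist')[:,:,::-1].copy();cv2.imwrite('pics/ac.png',im)
r,k=tops(im,(265,150,375,330),thr=205,amin=100)
for x in r:
    P=np.array([plane(c,u,v,.0595) for u,v in cv2.boxPoints(x)]);print(np.round(x[0],1),P[:,:2].tolist(),P.mean(0),np.linalg.norm(P[1]-P[0]),np.linalg.norm(P[2]-P[1]))
E
```

```text
t 52.45 p [ 0.577  -0.0922  0.1213] w 0.05341804105600296 F [-0.3965 -1.2474  0.5302] yaw 95.69321997980053 toolx [-0.048  -0.0165 -0.9987] q6 -0.24488610417560014
tool shift cm [ 7.9187 -0.2661  0.4537]
[318.5 217. ] [[0.6027380658286252, -0.10904163207211556], [0.557366293312738, -0.11266960566331694], [0.5542138081403909, -0.08158508472944322], [0.5993470528521226, -0.07649031024526343]] [ 0.5784 -0.0949  0.0595] 0.04551658965269555 0.03124396908925468
```

View pics/ac.png

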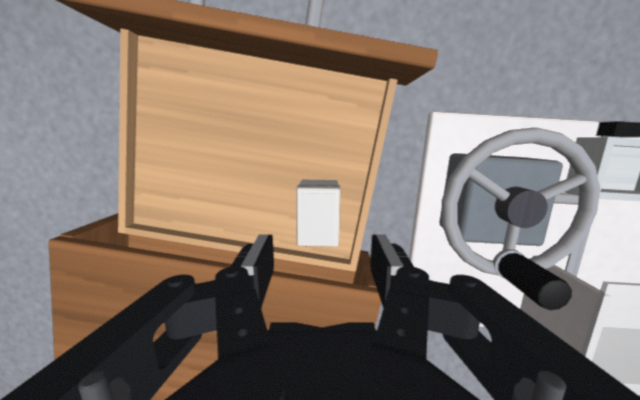

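Request:
drive_tool(
  xyz=[
    [1.5,-0.15,0.2],
    [2,-0.1,0.1],
    [2,0,0],
    [1,0,0],
    [0,0,0],
    [0,0,0],
  ],
  spin=[0,0,0,0,0,0],
)

```text
time_s: 53.25
eef_pos: [0.578, -0.0967, 0.0561]
tool_rot: [0.691, -0.04, 0.721, 0.029]
ft_force: [0.0, -0.2, 0.2]
gripper_width: 0.0534
```

```bash
python3 go.py .578 -.0955 .0415
```

```text
t 53.25 p [ 0.578  -0.0967  0.0561] w 0.05336732207894852 F [ 0.0451 -0.226   0.2095] yaw 95.58625331052266 toolx [-0.0423 -0.0174 -0.999 ] q6 -0.2501561571217018
tool shift cm [1.4603 0.1348 0.0746]
```

Request:
drive_tool(
  xyz=[
    [0.7,0.1,0.07],
    [0.7,0,0],
    [0.05,0,0],
    [0,0,0],
  ],
  spin=[0,0,0,0],
)

```text
time_s: 53.75
eef_pos: [0.5792, -0.0959, 0.0421]
tool_rot: [0.692, -0.04, 0.72, 0.029]
ft_force: [-0.2, -0.4, 0.1]
gripper_width: 0.0536
```

Request:
drive_tool(
  xyz=[
    [0,0,0],
    [0,0,0],
    [0,0,0],
    [0,0,0],
    [0,0,0],
  ],
  spin=[0,0,0,0,0],
  hand=1,
  force=50,
)

```text
time_s: 54.38
eef_pos: [0.5795, -0.0959, 0.0424]
tool_rot: [0.692, -0.04, 0.72, 0.029]
ft_force: [-0.4, -0.6, 0.1]
gripper_width: 0.0331
```

```bash
python3 go.py .578 -.0955 .0415
```

```text
t 54.375 p [ 0.5795 -0.0959  0.0424] w 0.03311451986175646 F [-0.416  -0.5768  0.1238] yaw 95.58935428983118 toolx [-0.0387 -0.018  -0.9991] q6 -0.2487106609537828
tool shift cm [ 0.0996  0.0598 -0.1426]
```

Lift, then spin by about 93.6°.

Request:
drive_tool(
  xyz=[
    [-1.5,0,0],
    [-3,0,0],
    [-3.5,0,0],
    [-3.5,0,0],
    [-3,0,0],
    [-1.5,0,0],
    [0,0,0],
    [0,0,0],
  ],
  spin=[0,0,0,0,0,0,0,0],
)

```text
time_s: 55.38
eef_pos: [0.5859, -0.0929, 0.2133]
tool_rot: [0.693, -0.04, 0.719, 0.028]
ft_force: [0.3, -0.2, -1.5]
gripper_width: 0.0327
```

Request:
drive_tool(
  xyz=[
    [0,0,0],
    [0,0,0],
    [0,0,0],
    [0,0,0],
    [0,0,0],
    [0,0,0],
    [0,0,0],
    [0,0,0],
    [0,0,0],
    [0,0,0],
  ],
  spin=[10.5,10.5,10.5,10.5,10.5,10.5,10.5,10.5,9,0],
)

```text
time_s: 56.62
eef_pos: [0.5785, -0.092, 0.2009]
tool_rot: [-0.49, -0.48, -0.512, 0.517]
ft_force: [0.3, 0.7, -1.1]
gripper_width: 0.0327
```

```bash
python3 go.py .514 .2185 .2;python3 - <<'E'
from seg import *
c=camera_info('wrist');im=grab_frame('wrist')[:,:,::-1].copy();cv2.imwrite('pics/ad.png',im)
E
```

```text
t 56.625 p [ 0.5785 -0.092   0.2009] w 0.03266761556315812 F [ 0.2642  0.7327 -1.1247] yaw 0.2630382720466478 toolx [-0.0588 -0.0151 -0.9982] q6 1.4208640113130906
tool shift cm [ -0.0026  -6.2909 -31.0828]
```

View pics/ad.png

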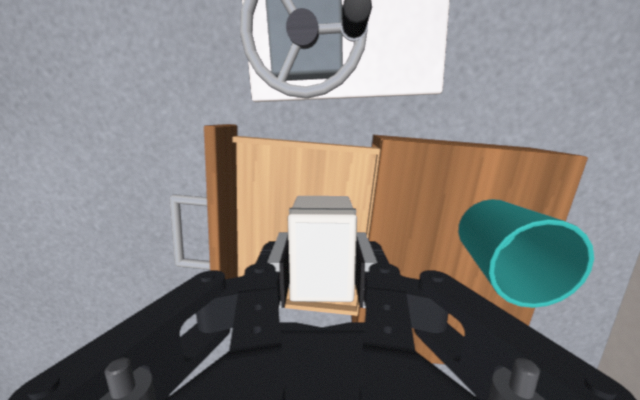

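Request:
drive_tool(
  xyz=[
    [0,-0.5,-2],
    [0,-0.7,-3.3],
    [0,-0.7,-3.5],
    [0,-0.7,-3.5],
    [0,-0.7,-3.5],
    [0,-0.7,-3.5],
    [0,-0.7,-3.5],
    [0,-0.6,-3.5],
    [0,-0.4,-2],
    [0,0,0],
  ],
  spin=[-1,-0.5,0,0,0,0,0,0,0,0],
)

```text
time_s: 57.92
eef_pos: [0.5009, 0.2064, 0.1997]
tool_rot: [0.501, 0.466, 0.528, -0.503]
ft_force: [0.1, 0.1, -0.4]
gripper_width: 0.033
```

```bash
python3 go.py .514 .2175 .08
```

```text
t 57.925 p [0.5009 0.2064 0.1997] w 0.03302108744160307 F [ 0.0807  0.1324 -0.3767] yaw 3.4511388185340377 toolx [-0.0637 -0.0116 -0.9979] q6 1.893480640234185
tool shift cm [11.8464  2.1428 -1.1175]
```

Request:
drive_tool(
  xyz=[
    [1.5,0.7,-0.6],
    [2.5,0.7,-0.5],
    [2.5,0.6,0],
    [2.5,0,0],
    [1.5,0,0],
    [0.5,0,0],
    [0,0,0],
  ],
  spin=[0.8,0.8,0,0,0,0,0],
)

```text
time_s: 58.8
eef_pos: [0.5139, 0.2137, 0.0792]
tool_rot: [0.493, 0.473, 0.52, -0.513]
ft_force: [-0.1, -1.0, -0.5]
gripper_width: 0.0329
```

```bash
python3 go.py .514 .2175 .075;python3 - <<'E'
from h import *
c=camera_info('wrist');np.save('ae.npy',c,allow_pickle=True);im=grab_frame('wrist')[:,:,::-1];cv2.imwrite('pics/ae.png',im)
cv2.imwrite('pics/ae2.png',cv2.resize(im[150:250,270:370],None,fx=6,fy=6,interpolation=cv2.INTER_CUBIC))
E
```

```text
t 58.8 p [0.5139 0.2137 0.0792] w 0.03290548366072976 F [-0.1232 -1.0134 -0.4623] yaw 1.496091792812396 toolx [-0.0672 -0.0133 -0.9976] q6 1.930876227891747
tool shift cm [ 0.4165  0.0447 -0.3815]
```

View pics/ae2.png

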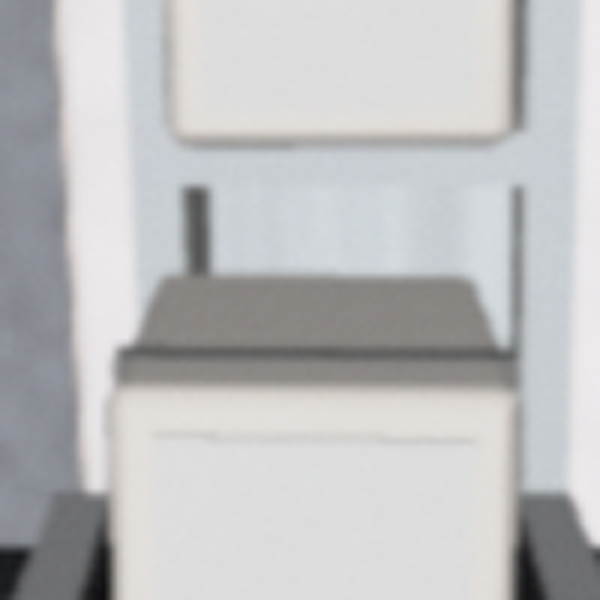

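```bash
python3 - <<'E'
from ins import *
rel('ae.npy',6,6,270,150,182,524,185,157,475,277,.053)
E
python3 go.py .5155 .22 .06
```

```text
pocket [0.4955 0.243  0.04  ] [0.5335 0.2445 0.04  ] w 0.03799277495329828
cass [0.4947 0.2359 0.053 ] [0.5281 0.2374 0.053 ] w 0.033406285794476465
needed dx 0.0030559797691537827 dy 0.005116350211522848
t 58.85 p [0.5141 0.2138 0.0796] w 0.03293027427581796 F [-0.6556  0.3785 -0.1861] yaw 1.5010880986553679 toolx [-0.0667 -0.0132 -0.9977] q6 1.9308645777684528
tool shift cm [ 1.935   0.2871 -0.6352]
```

```bash
python3 go.py .5164 .2189 .066
```

```text
t 58.85 p [0.5141 0.2138 0.0796] w 0.03293027427581796 F [-0.6556  0.3785 -0.1861] yaw 1.5010880986553679 toolx [-0.0667 -0.0132 -0.9977] q6 1.9308645777684528
tool shift cm [ 1.3318  0.3338 -0.5159]
```

Request:
drive_tool(
  xyz=[
    [0,0.15,-0.3],
    [0.4,0.1,-0.2],
    [0.7,0.03,0],
    [0.2,0,0],
    [0,0,0],
  ],
  spin=[-0.3,0,0,0,0],
)

```text
time_s: 59.48
eef_pos: [0.5176, 0.2198, 0.0674]
tool_rot: [0.495, 0.473, 0.521, -0.51]
ft_force: [-0.6, -0.1, -0.2]
gripper_width: 0.033
```

```bash
python3 go.py .5164 .2189 .063;python3 - <<'E'
from h import *
c=camera_info('wrist');np.save('af.npy',c,allow_pickle=True);im=grab_frame('wrist')[:,:,::-1];cv2.imwrite('pics/af.png',im)
cv2.imwrite('pics/af2.png',cv2.resize(im[150:250,270:370],None,fx=6,fy=6,interpolation=cv2.INTER_CUBIC))
E
```

```text
t 59.475 p [0.5176 0.2198 0.0674] w 0.033004597023347806 F [-0.5834 -0.0924 -0.2167] yaw 1.8344380585817872 toolx [-0.0627 -0.0115 -0.998 ] q6 1.9323677365727805
tool shift cm [ 0.45   -0.0959  0.0822]
```

View pics/af2.png

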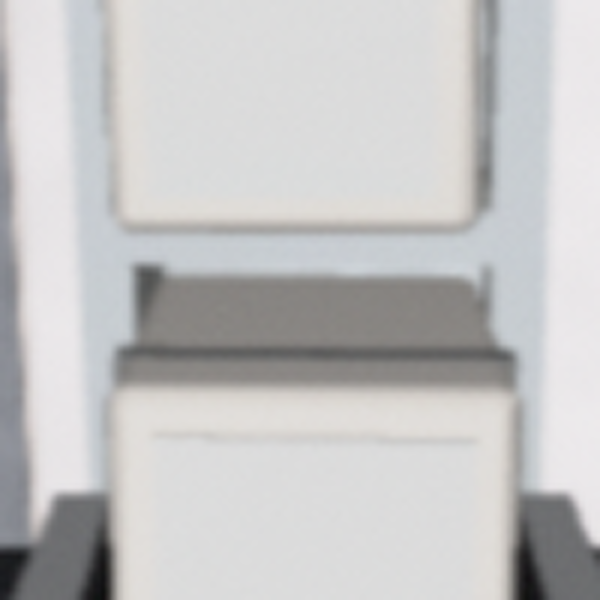

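Request:
drive_tool(
  xyz=[
    [0,-0.1,0.08],
    [0.5,0.03,0],
    [0.5,0.04,0],
    [0,0,0],
  ],
  spin=[0,0,0,0],
)

```text
time_s: 60.02
eef_pos: [0.5167, 0.2187, 0.057]
tool_rot: [0.495, 0.473, 0.521, -0.51]
ft_force: [0.1, -0.1, -0.5]
gripper_width: 0.0329
```

```bash
python3 go.py .5164 .2189 .0445
```

```text
t 60.025 p [0.5167 0.2187 0.057 ] w 0.03285318302967362 F [ 0.0509 -0.1366 -0.5081] yaw 1.826969476666528 toolx [-0.0625 -0.0115 -0.998 ] q6 1.9314132579576992
tool shift cm [ 1.2439  0.0539 -0.0312]
```

Request:
drive_tool(
  xyz=[
    [0.5,0.03,0],
    [0.5,0.03,0],
    [0.25,0,0],
    [0,0,0],
  ],
  spin=[0,0,0,0],
)

```text
time_s: 60.52
eef_pos: [0.5171, 0.2187, 0.0462]
tool_rot: [0.495, 0.474, 0.52, -0.509]
ft_force: [-0.1, -0.4, -0.9]
gripper_width: 0.0332
```

```bash
python3 go.py .5164 .2189 .0445
```

```text
t 60.525 p [0.5171 0.2187 0.0462] w 0.033197479871509374 F [-0.1119 -0.388  -0.944 ] yaw 1.826058400490834 toolx [-0.0605 -0.0107 -0.9981] q6 1.9311542538606803
tool shift cm [ 0.1756 -0.0597 -0.0278]
```

Request:
drive_tool(
  xyz=[
    [0.12,-0.04,0],
    [0,0,0],
  ],
  spin=[0,0],
)

```text
time_s: 60.78
eef_pos: [0.5172, 0.2186, 0.046]
tool_rot: [0.495, 0.475, 0.52, -0.509]
ft_force: [-0.5, -0.7, 1.9]
gripper_width: 0.0331
```

Request:
drive_tool(
  xyz=[
    [0,0,0],
    [0,0,0],
    [0,0,0],
    [-2,0,0],
    [-3,0,0],
    [-3,0,0],
    [-3,0,0],
    [-2,0,0],
    [0,0,0],
    [0,0,0],
  ],
  spin=[0,0,0,0,0,0,0,0,0,0],
  hand=-0.25,
)

```text
time_s: 62.02
eef_pos: [0.5235, 0.2196, 0.1749]
tool_rot: [0.494, 0.472, 0.521, -0.511]
ft_force: [-0.1, -0.4, -0.0]
gripper_width: 0.0535
```

```bash
python3 go.py .5 .2 .2;python3 - <<'E'
from h import *
c=camera_info('wrist');np.save('ag.npy',c,allow_pickle=True);im=grab_frame('wrist')[:,:,::-1];cv2.imwrite('pics/ag.png',im)
cv2.imwrite('pics/ag2.png',cv2.resize(im[20:220,250:410],None,fx=3,fy=3,interpolation=cv2.INTER_CUBIC))
E
```

```text
t 62.025 p [0.5235 0.2196 0.1749] w 0.05346854980014697 F [-0.0502 -0.4207 -0.049 ] yaw 1.8232128326586434 toolx [-0.0652 -0.0132 -0.9978] q6 1.928594668640574
tool shift cm [-2.3223 -2.5722  1.9066]
```

View pics/ag2.png

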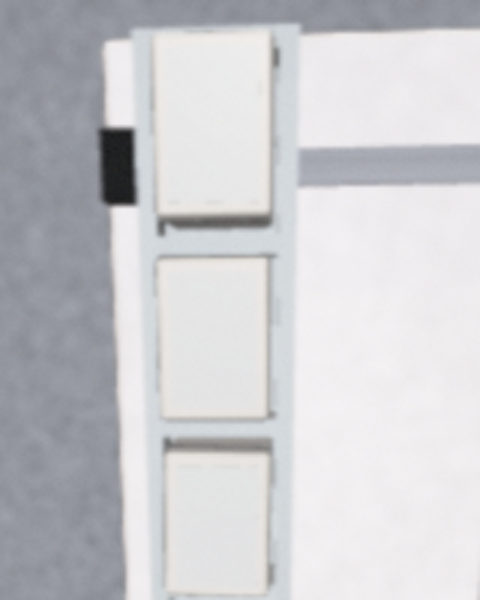

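Request:
drive_tool(
  xyz=[
    [-1,0,2],
    [-1,0,3],
    [0,0,3],
    [0,0,0],
    [0,0,0],
  ],
  spin=[0,0,0,0,0],
)

```text
time_s: 62.7
eef_pos: [0.5257, 0.1336, 0.1943]
tool_rot: [0.493, 0.47, 0.521, -0.514]
ft_force: [-0.2, 0.1, 0.2]
gripper_width: 0.0534
```

```bash
python3 go.py .5 .2 .2;python3 - <<'E'
from h import *
c=camera_info('wrist');np.save('ah.npy',c,allow_pickle=True);im=grab_frame('wrist')[:,:,::-1];cv2.imwrite('pics/ah.png',im)
s=grab_frame('scene')[:,:,::-1];cv2.imwrite('pics/ah_s.png',cv2.resize(s[130:230,330:450],None,fx=5,fy=5,interpolation=cv2.INTER_CUBIC))
cv2.imwrite('pics/ah2.png',cv2.resize(im[0:200,250:410],None,fx=3,fy=3,interpolation=cv2.INTER_CUBIC))
E
```

```text
t 62.7 p [0.5257 0.1336 0.1943] w 0.05344958786886432 F [-0.1741  0.104   0.2   ] yaw 1.7518283208573773 toolx [-0.0713 -0.0166 -0.9973] q6 1.787707063492673
tool shift cm [-0.4998 -2.4029 -6.7094]
```

View pics/ah2.png

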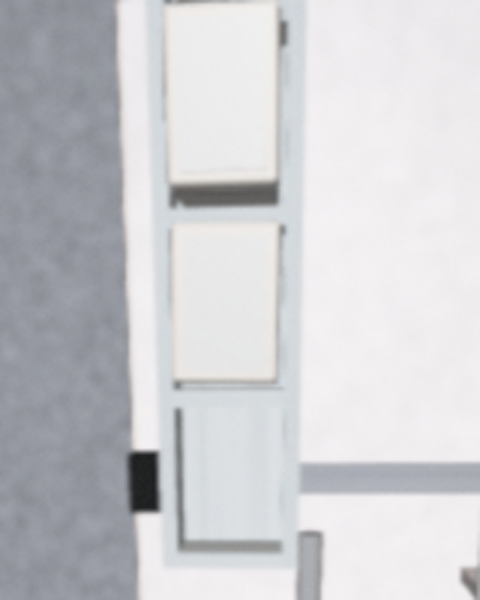

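View pics/ah_s.png

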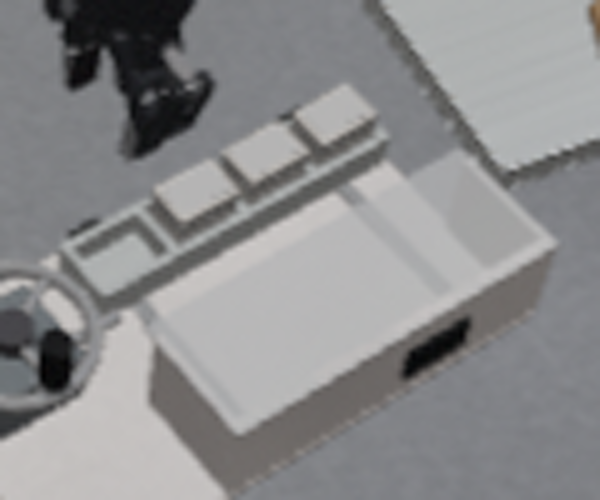

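```bash
python3 - <<'E'
from h import *
a=np.load('ag.npy',allow_pickle=True).item();b=np.load('ah.npy',allow_pickle=True).item()
A=lambda x,y:(a,(x+.5)/3+250-.5,(y+.5)/3+20-.5)
B=lambda x,y:(b,(x+.5)/3+250-.5,(y+.5)/3-.5)
for n,p,q in [('p2n L',(161,418),(170,184)),('p2n R',(269,418),(279,181)),('p2f L',(157,258),(165,3)),('p2f R',(270,258),(279,3)),('p1f L',(165,450),(172,224)),('p1f R',(270,450),(280,222)),('p1n L',(166,595),(175,382)),('p1n R',(268,595),(278,382))]:
    print(n,*tri(A(*p),B(*q)))
E
```

```text
p2n L [0.4978 0.2521 0.0604] [np.float64(0.3538394703926933), np.float64(0.3621780429950535)]
p2n R [0.5309 0.2535 0.0604] [np.float64(0.08805894642238647), np.float64(0.09031193995305378)]
p2f L [0.4959 0.2991 0.0608] [np.float64(0.1828024810689352), np.float64(0.187540069049863)]
p2f R [0.5288 0.3002 0.0583] [np.float64(0.13053191137046052), np.float64(0.13415380372080868)]
p1f L [0.4984 0.2415 0.0567] [np.float64(0.021448844659571475), np.float64(0.02193741993060484)]
p1f R [0.5318 0.2428 0.0561] [np.float64(0.10691368776047079), np.float64(0.10955955682219921)]
p1n L [0.5003 0.1941 0.061 ] [np.float64(0.3626828518872064), np.float64(0.37038876504489465)]
p1n R [0.5335 0.1951 0.0587] [np.float64(0.16020487227221103), np.float64(0.163874173049992)]
```

Request:
drive_tool(
  xyz=[
    [0,-1,2],
    [0,-1.4,3],
    [0,-1.5,3.3],
    [0,-1.5,3.3],
    [0,-1.5,3.3],
    [0,-1.5,3.3],
    [0,-1.5,3.3],
    [0,-1.5,3.3],
    [0,-1,2],
    [0,0,0],
  ],
  spin=[3,2,0,0,0,0,0,0,0,0],
  hand=0.3,
)

```text
time_s: 64.05
eef_pos: [0.3892, -0.1286, 0.2074]
tool_rot: [-0.476, -0.488, -0.502, 0.532]
ft_force: [1.0, -0.1, 0.1]
gripper_width: 0.0303
```

Request:
drive_tool(
  xyz=[
    [5,0,0],
    [4,0,0],
    [0,0,0],
    [0,0,0],
    [-5,0,0],
    [-5,0,0],
    [0,0,0],
    [0,0,0],
  ],
  spin=[0,0,0,0,0,0,0,0],
)

```text
time_s: 65.05
eef_pos: [0.397, -0.1249, 0.2259]
tool_rot: [-0.483, -0.489, -0.5, 0.527]
ft_force: [-0.6, 0.2, -0.8]
gripper_width: 0.0296
```

```bash
python3 go.py .4013 -.1523 .15;python3 - <<'E'
from h import *
c=camera_info('wrist');np.save('ai.npy',c,allow_pickle=True);im=grab_frame('wrist')[:,:,::-1];cv2.imwrite('pics/ai.png',im)
E
```

```text
t 65.05 p [ 0.397  -0.1249  0.2259] w 0.029585364809637537 F [-0.6014  0.1554 -0.8426] yaw -1.9459069677605723 toolx [-0.0563 -0.0196 -0.9982] q6 1.3253506207485777
tool shift cm [7.6018 0.9441 2.5645]
```

View pics/ai.png

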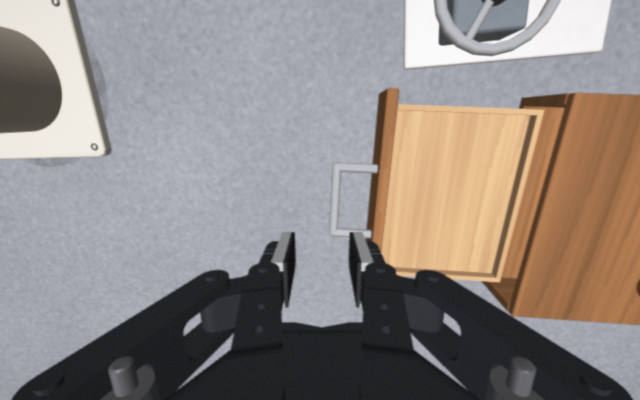

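```bash
python3 - <<'E'
from h import *
c=np.load('ai.npy',allow_pickle=True).item();print(plane(c,336,200,.055))
E
```

```text
[ 0.403  -0.1495  0.055 ]
```

Request:
drive_tool(
  xyz=[
    [5,0,0],
    [5,0,0],
    [0,0,0],
    [0,0,0],
    [-5,0,0],
    [-5,0,0],
    [0,0,0],
    [0,0,0],
  ],
  spin=[0,0,0,0,0,0,0,0],
)

```text
time_s: 66.1
eef_pos: [0.3995, -0.1251, 0.2326]
tool_rot: [-0.485, -0.49, -0.498, 0.526]
ft_force: [-0.2, 0.7, 0.7]
gripper_width: 0.03
```

Request:
drive_tool(
  xyz=[
    [5,0,0],
    [5,0,0],
    [0,0,0],
    [0,0,0],
    [-5,0,0],
    [-5,0,0],
    [0,0,0],
    [0,0,0],
  ],
  spin=[0,0,0,0,0,0,0,0],
)

```text
time_s: 67.1
eef_pos: [0.4025, -0.1257, 0.241]
tool_rot: [-0.489, -0.492, -0.494, 0.524]
ft_force: [0.3, -0.2, -0.5]
gripper_width: 0.0301
```

Request:
drive_tool(
  xyz=[
    [5,0,0],
    [5,0,0],
    [0,0,0],
    [0,0,0],
  ],
  spin=[2,0,0,0],
)

```text
time_s: 67.6
eef_pos: [0.3996, -0.1285, 0.1405]
tool_rot: [-0.48, -0.502, -0.484, 0.532]
ft_force: [-0.2, -0.2, 0.1]
gripper_width: 0.0298
```

```bash
python3 go.py .4013 -.1523 .045
```

```text
t 67.6 p [ 0.3996 -0.1285  0.1405] w 0.029766314147211953 F [-0.1825 -0.2274  0.0526] yaw -3.9915766666820987 toolx [-0.0347 -0.0254 -0.9991] q6 1.3541121648623318
tool shift cm [9.5936 0.6474 2.1001]
```

Request:
drive_tool(
  xyz=[
    [1,0.4,1],
    [2,0.3,1],
    [2,0,0],
    [1,0,0],
    [0,0,0],
    [0,0,0],
  ],
  spin=[0,0,0,0,0,0],
)

```text
time_s: 68.35
eef_pos: [0.4112, -0.1557, 0.0855]
tool_rot: [-0.486, -0.504, -0.479, 0.53]
ft_force: [0.9, 0.1, 0.3]
gripper_width: 0.0295
```

```bash
python3 go.py .4022 -.152 .045;python3 - <<'E'
from h import *
c=camera_info('wrist');np.save('aj.npy',c,allow_pickle=True);im=grab_frame('wrist')[:,:,::-1];cv2.imwrite('pics/aj.png',im)
E
```

```text
t 68.35 p [ 0.4112 -0.1557  0.0855] w 0.029512060530700653 F [0.8875 0.0666 0.3215] yaw -4.015676495584994 toolx [-0.0198 -0.0315 -0.9993] q6 1.303768572650477
tool shift cm [ 4.0522 -0.8511 -0.4398]
```

View pics/aj.png

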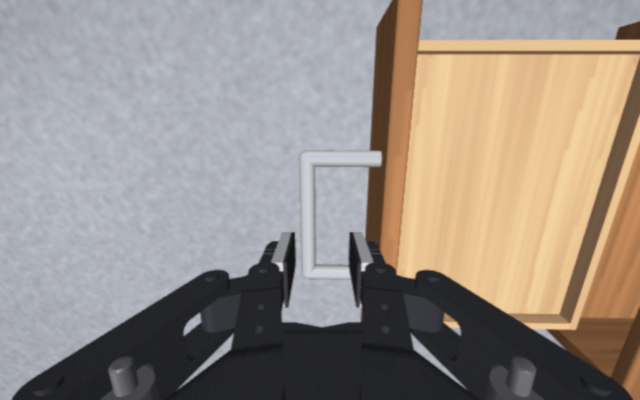

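Request:
drive_tool(
  xyz=[
    [0,-0.8,-0.4],
    [1,-0.05,0],
    [1.5,0,0],
    [1.3,0,0],
    [0,0,0],
  ],
  spin=[0,0,0,0,0],
)

```text
time_s: 69.03
eef_pos: [0.402, -0.1518, 0.0466]
tool_rot: [-0.487, -0.505, -0.478, 0.529]
ft_force: [-0.8, 0.1, -0.1]
gripper_width: 0.0294
```

Request:
drive_tool(
  xyz=[
    [0,0,0],
    [0,0,0],
    [0,0,0],
    [0,0,0],
  ],
  spin=[0,0,0,0],
  hand=1,
  force=40,
)

```text
time_s: 69.53
eef_pos: [0.402, -0.1518, 0.0467]
tool_rot: [-0.487, -0.505, -0.478, 0.529]
ft_force: [-0.0, -0.6, -3.3]
gripper_width: 0.0083
```

```bash
python3 go.py .5608 -.1635 .045
```

```text
t 69.525 p [ 0.402  -0.1518  0.0467] w 0.00832074865112375 F [-0.0268 -0.5512 -3.3259] yaw -3.963574395995225 toolx [-0.0176 -0.0323 -0.9993] q6 1.3044074081960209
tool shift cm [-0.0689 15.9261  0.0739]
```

Request:
drive_tool(
  xyz=[
    [-0.03,2,0],
    [-0.03,2,0],
    [-0.03,2,0],
    [-0.03,2,0],
    [-0.03,2,0],
    [-0.03,2,0],
  ],
  spin=[0,0,0,0,0,0],
)

```text
time_s: 70.28
eef_pos: [0.5181, -0.1602, 0.0467]
tool_rot: [-0.483, -0.502, -0.48, 0.533]
ft_force: [-3.1, 0.4, 1.7]
gripper_width: 0.008
```

```bash
python3 go.py .5608 -.1635 .045
```

```text
t 70.275 p [ 0.5181 -0.1602  0.0467] w 0.008038155781211125 F [-3.1208  0.3606  1.7467] yaw -4.070764242429759 toolx [-0.0289 -0.0327 -0.999 ] q6 1.3639335046114147
tool shift cm [0.0586 4.2831 0.0235]
```

Request:
drive_tool(
  xyz=[
    [-0.05,2,0],
    [-0.04,1.5,0],
    [-0.03,1,0],
    [-0.02,0.6,0],
    [0,0.5,0],
    [0,0.4,0],
  ],
  spin=[0,0,0,0,0,0],
)

```text
time_s: 71.03
eef_pos: [0.5606, -0.1633, 0.0467]
tool_rot: [-0.473, -0.492, -0.49, 0.542]
ft_force: [-8.8, 0.5, 6.5]
gripper_width: 0.0079
```

```bash
python3 go.py .5608 -.1635 .045
```

```text
t 71.025 p [ 0.5606 -0.1633  0.0467] w 0.007883372253054587 F [-8.8198  0.5199  6.5001] yaw -4.171714820765793 toolx [-0.0681 -0.0307 -0.9972] q6 1.3848081842867852
tool shift cm [0.1679 0.0304 0.0097]
```

Request:
drive_tool(
  xyz=[
    [0,0,0],
    [0,0,0],
    [0,0,0],
    [-2,0,0],
    [-3,0,0],
    [-3,0,0],
    [-3,0,0],
    [-3,0,0],
    [-1.5,0,0],
    [0,0,0],
  ],
  spin=[0,0,0,0,0,0,0,0,0,0],
  hand=0.3,
)

```text
time_s: 72.28
eef_pos: [0.5743, -0.1585, 0.2065]
tool_rot: [-0.475, -0.494, -0.488, 0.541]
ft_force: [0.5, -0.0, -0.3]
gripper_width: 0.0297
```

```bash
python3 go.py .36 .0 .2;python3 - <<'E'
from h import *
c=camera_info('wrist');np.save('ak.npy',c,allow_pickle=True);im=grab_frame('wrist')[:,:,::-1];cv2.imwrite('pics/ak.png',im)
E
```

```text
t 72.275 p [ 0.5743 -0.1585  0.2065] w 0.02967154282526912 F [ 0.4906 -0.0234 -0.2531] yaw -4.132511122688399 toolx [-0.0611 -0.0315 -0.9976] q6 1.3968853620847166
tool shift cm [  1.4588 -22.4396 -14.3274]
```

View pics/ak.png

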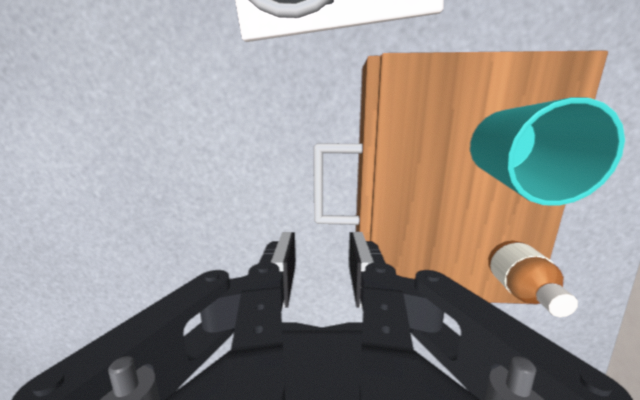

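Request:
drive_tool(
  xyz=[
    [-1,-1.5,-1],
    [-1,-2.5,-1.8],
    [0,-3,-2],
    [0,-3,-2],
    [0,-3,-2],
    [0,-3,-2],
    [0,-3,-2],
    [0,-1,-1],
    [0,0,0],
    [0,0,0],
  ],
  spin=[-2,-2,-2,0,0,0,0,0,0,0],
  hand=-0.2,
)

```text
time_s: 73.58
eef_pos: [0.3643, -0.0188, 0.2248]
tool_rot: [0.496, 0.464, 0.521, -0.516]
ft_force: [0.4, -0.5, -0.3]
gripper_width: 0.0512
```

Request:
drive_tool(
  xyz=[
    [5,0,0],
    [5,0,0],
    [0,0,0],
    [0,0,0],
    [-5,0,0],
    [-5,0,0],
    [0,0,0],
    [0,0,0],
  ],
  spin=[0,0,0,0,0,0,0,0],
)

```text
time_s: 74.58
eef_pos: [0.3744, -0.0211, 0.2334]
tool_rot: [0.5, 0.469, 0.516, -0.514]
ft_force: [0.9, -0.1, 0.4]
gripper_width: 0.0514
```

Request:
drive_tool(
  xyz=[
    [5,0,0],
    [5,0,0],
    [0,0,0],
    [0,0,0],
    [-5,0,0],
    [-5,0,0],
    [0,0,0],
    [0,0,0],
  ],
  spin=[0,0,0,0,0,0,0,0],
)

```text
time_s: 75.58
eef_pos: [0.3782, -0.0212, 0.2418]
tool_rot: [0.503, 0.472, 0.513, -0.511]
ft_force: [-0.4, 0.4, 0.4]
gripper_width: 0.051
```

```bash
python3 go.py .597 .055 .2
```

```text
t 75.575 p [ 0.3782 -0.0212  0.2418] w 0.051016755630546536 F [-0.3607  0.433   0.4235] yaw 1.8047993500283093 toolx [-0.0481 -0.0302 -0.9984] q6 1.5086058238159321
tool shift cm [ 2.8918 22.2884 -7.0172]
```

Request:
drive_tool(
  xyz=[
    [6,0,0],
    [6,0,0],
    [0,0,0],
    [0,0,0],
    [-5,0,0],
    [-5,0,0],
    [0,0,0],
    [0,0,0],
  ],
  spin=[0,0,0,0,0,0,0,0],
)

```text
time_s: 76.58
eef_pos: [0.3821, -0.0218, 0.2316]
tool_rot: [0.507, 0.476, 0.509, -0.508]
ft_force: [0.3, 0.4, -1.0]
gripper_width: 0.051
```

Request:
drive_tool(
  xyz=[
    [0,2,-0.6],
    [0,3,-0.9],
    [0,3,-0.9],
    [0,3,-0.9],
    [0,3,-0.9],
    [0,3,-0.9],
    [0,2,-0.7],
    [0,1,-0.3],
    [0,0,0],
    [0,0,0],
  ],
  spin=[0,0,0,0,0,0,0,0,0,0],
)

```text
time_s: 77.82
eef_pos: [0.5814, 0.0466, 0.2175]
tool_rot: [-0.504, -0.473, -0.511, 0.511]
ft_force: [-0.5, -0.8, -0.2]
gripper_width: 0.0511
```

```bash
python3 go.py .5975 .0545 .12;python3 - <<'E'
from h import *
c=camera_info('wrist');np.save('al.npy',c,allow_pickle=True);im=grab_frame('wrist')[:,:,::-1];cv2.imwrite('pics/al.png',im)
print(proj(c,[.5975,.0545,.112]),proj(c,[.5525,.0525,.074]))
E
```

```text
t 77.825 p [0.5814 0.0466 0.2175] w 0.05108842005860828 F [-0.5359 -0.8349 -0.1705] yaw 1.7367011750279702 toolx [-0.0436 -0.0322 -0.9985] q6 1.6349424996667399
tool shift cm [ 9.6427  2.0634 -1.041 ]
[345.0985 186.8743] [300.9144 177.6875]
```

View pics/al.png

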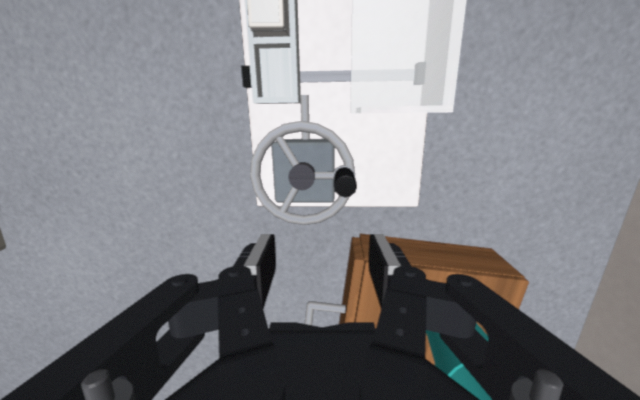

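Request:
drive_tool(
  xyz=[
    [1,0.7,-0.4],
    [2.5,0.7,-0.4],
    [2.5,0.5,-0.2],
    [2,0,0],
    [1,0,0],
    [0,0,0],
    [0,0,0],
  ],
  spin=[0,0,0,0,0,0,0],
)

```text
time_s: 78.75
eef_pos: [0.5967, 0.0545, 0.1244]
tool_rot: [-0.505, -0.474, -0.51, 0.51]
ft_force: [0.2, 0.3, -0.5]
gripper_width: 0.0512
```

```bash
python3 go.py .5975 .0545 .078;python3 - <<'E'
from h import *
c=camera_info('wrist');im=grab_frame('wrist')[:,:,::-1];cv2.imwrite('pics/am.png',im)
print(proj(c,[.5975,.0545,.112]))
E
```

```text
t 78.75 p [0.5967 0.0545 0.1244] w 0.05120130475807175 F [ 0.1965  0.2672 -0.4787] yaw 1.6732408526113554 toolx [-0.0402 -0.0315 -0.9987] q6 1.646309065473699
tool shift cm [ 4.6282  0.2674 -0.1411]
[324.4796 238.2579]
```

View pics/am.png

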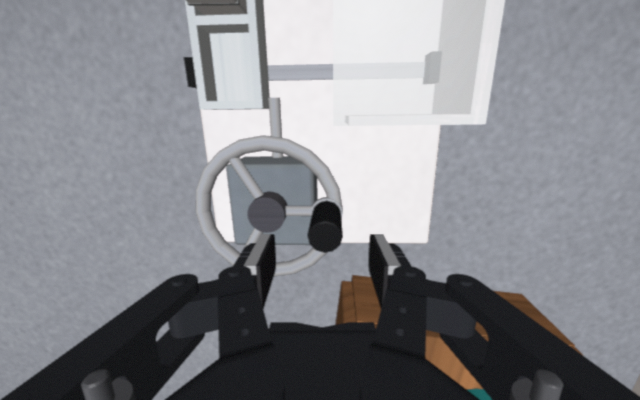

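Request:
drive_tool(
  xyz=[
    [0.8,0.1,-0.1],
    [1.5,0.1,0],
    [1.5,0.05,0],
    [0.5,0,0],
    [0.2,0,0],
    [0,0,0],
  ],
  spin=[0,0,0,0,0,0],
  hand=0.05,
)

```text
time_s: 79.55
eef_pos: [0.5979, 0.0541, 0.0767]
tool_rot: [-0.505, -0.475, -0.509, 0.51]
ft_force: [-0.2, -0.3, 0.6]
gripper_width: 0.0407
```

```bash
python3 go.py .5975 .0545 .078
```

```text
t 79.55 p [0.5979 0.0541 0.0767] w 0.040676882029717525 F [-0.2085 -0.2646  0.5585] yaw 1.6716759782176325 toolx [-0.039  -0.0313 -0.9987] q6 1.6455815445400737
tool shift cm [-0.1247 -0.0403 -0.0344]
```

Close on the knob and plan the clockwise winding.

Request:
drive_tool(
  xyz=[
    [0,0,0],
    [0,0,0],
    [0,0,0],
    [0,0,0],
  ],
  spin=[0,0,0,0],
  hand=1,
  force=40,
)

```text
time_s: 80.05
eef_pos: [0.5975, 0.0541, 0.0774]
tool_rot: [-0.505, -0.475, -0.509, 0.51]
ft_force: [-2.5, 0.7, -1.1]
gripper_width: 0.0212
```

```bash
python3 wind.py 8 -20 | sed 's/np.float64//g'; python3 go.py .5975 .0545 .078|head -1
```

```text
t 80.05 ang 2.0982372898368804 r 0.045008814829942935 z 0.07741603685046322 w 0.021224873258950963 F [-2.456   0.6608 -1.083 ]
[[(0.0), (-0.26), (1.54)], [(0.07), (-0.77), (1.36)], [(0.08), (-1.19), (1.01)], [(0.07), (-1.46), (0.54)], [(0.06), (-1.56), (0.01)], [(0.04), (-1.47), (-0.53)], [(0.02), (-1.2), (-1.0)], [(-0.01), (-0.79), (-1.35)]]
t 80.05 p [0.5975 0.0541 0.0774] w 0.021224873258950963 F [-2.456   0.6608 -1.083 ] yaw 1.6703506869779594 toolx [-0.0391 -0.0313 -0.9987] q6 1.6457057477119803
```

Request:
drive_tool(
  xyz=[
    [0,-0.2,1.55],
    [0.05,-0.65,1.45],
    [0.07,-1.1,1.2],
    [0.07,-1.4,0.8],
    [0.06,-1.6,0.35],
    [0.05,-1.6,-0.15],
    [0.03,-1.5,-0.6],
  ],
  spin=[0,0,0,0,0,0,0],
)

```text
time_s: 80.92
eef_pos: [0.5349, 0.0113, 0.0776]
tool_rot: [0.512, 0.486, 0.506, -0.496]
ft_force: [6.7, -3.8, -6.5]
gripper_width: 0.021
```

```bash
python3 wind.py 8 -17 | sed 's/np.float64//g'; python3 go.py .5975 .0545 .078|head -1
```

```text
t 80.925 ang -113.07289127884343 r 0.044826639802865526 z 0.07759616034352883 w 0.021011607083175884 F [ 6.7106 -3.8495 -6.5287]
[[(-0.05), (-1.12), (-0.72)], [(-0.01), (-0.84), (-1.03)], [(-0.02), (-0.51), (-1.23)], [(-0.02), (-0.12), (-1.32)], [(-0.02), (0.27), (-1.3)], [(-0.02), (0.64), (-1.17)], [(-0.02), (0.95), (-0.93)], [(-0.02), (1.18), (-0.61)]]
t 80.925 p [0.5349 0.0113 0.0776] w 0.021011607083175884 F [ 6.7106 -3.8495 -6.5287] yaw 2.0612220762334306 toolx [-0.0038 -0.0169 -0.9998] q6 1.5653980610683929
```

Request:
drive_tool(
  xyz=[
    [0,-1.35,-0.8],
    [0,-1.1,-1.2],
    [0,-0.7,-1.45],
    [0,-0.25,-1.6],
    [0,0.2,-1.6],
    [0,0.7,-1.45],
    [0,1.05,-1.2],
    [0,1.35,-0.85],
  ],
  spin=[0,0,0,0,0,0,0,0],
)

```text
time_s: 81.92
eef_pos: [0.5389, 0.0951, 0.0774]
tool_rot: [0.522, 0.484, 0.488, -0.505]
ft_force: [-3.9, -10.5, 3.7]
gripper_width: 0.0209
```

```bash
python3 wind.py 8 -17 | sed 's/np.float64//g'; python3 go.py .5975 .0545 .078|head -1
```

```text
t 81.925 ang 107.70662651746572 r 0.044734916015291185 z 0.07739958908301255 w 0.02088918763620507 F [ -3.9444 -10.4906   3.6808]
[[(-0.06), (1.31), (-0.21)], [(0.03), (1.31), (0.21)], [(0.05), (1.2), (0.58)], [(0.06), (0.97), (0.91)], [(0.07), (0.66), (1.15)], [(0.07), (0.3), (1.29)], [(0.07), (-0.09), (1.33)], [(0.06), (-0.48), (1.24)]]
t 81.925 p [0.5389 0.0951 0.0774] w 0.02088918763620507 F [ -3.9444 -10.4906   3.6808] yaw 1.211620463812405 toolx [ 0.0136 -0.0546 -0.9984] q6 1.7558266256380228
```

Request:
drive_tool(
  xyz=[
    [0,1.5,-0.25],
    [0.03,1.55,0.2],
    [0.04,1.45,0.65],
    [0.05,1.2,1.05],
    [0.06,0.85,1.35],
    [0.06,0.4,1.55],
    [0.05,-0.05,1.6],
    [0.04,-0.5,1.5],
  ],
  spin=[0,0,0,0,0,0,0,0],
)

```text
time_s: 82.92
eef_pos: [0.5922, 0.0299, 0.0774]
tool_rot: [0.511, 0.48, 0.505, -0.503]
ft_force: [-4.0, 10.7, -0.7]
gripper_width: 0.0207
```

```bash
python3 wind.py 8 -17 | sed 's/np.float64//g'; python3 go.py .5975 .0545 .078|head -1
```

```text
t 82.925 ang -29.60780385050994 r 0.0456926899936652 z 0.0773810725311732 w 0.02069155076607239 F [-4.0485 10.6683 -0.6757]
[[(-0.02), (-0.91), (0.98)], [(0.04), (-1.12), (0.72)], [(0.03), (-1.28), (0.37)], [(0.02), (-1.33), (-0.02)], [(0.01), (-1.27), (-0.41)], [(0.0), (-1.09), (-0.76)], [(-0.02), (-0.82), (-1.05)], [(-0.03), (-0.48), (-1.24)]]
t 82.925 p [0.5922 0.0299 0.0774] w 0.02069155076607239 F [-4.0485 10.6683 -0.6757] yaw 1.8554060457914283 toolx [-0.0163 -0.0288 -0.9995] q6 1.6030909261001673
```

Request:
drive_tool(
  xyz=[
    [0,-0.95,1.2],
    [0.04,-1.3,0.95],
    [0.04,-1.5,0.5],
    [0.03,-1.6,0.05],
    [0.02,-1.55,-0.4],
    [0,-1.35,-0.85],
    [0,-1.05,-1.2],
    [0,-0.65,-1.45],
  ],
  spin=[0,0,0,0,0,0,0,0],
)

```text
time_s: 83.92
eef_pos: [0.5101, 0.0387, 0.0774]
tool_rot: [0.52, 0.491, 0.496, -0.493]
ft_force: [3.9, -5.0, -2.6]
gripper_width: 0.021
```

```bash
python3 wind.py 8 -17 | sed 's/np.float64//g'; python3 go.py .5975 .0545 .078|head -1
```

```text
t 83.925 ang -162.04179382855492 r 0.04461694787568193 z 0.07739175788033867 w 0.02104554385674061 F [ 3.8571 -5.0037 -2.5581]
[[(-0.1), (-0.21), (-1.31)], [(-0.03), (0.22), (-1.31)], [(-0.02), (0.59), (-1.19)], [(-0.01), (0.91), (-0.97)], [(0.01), (1.16), (-0.66)], [(0.02), (1.3), (-0.29)], [(0.03), (1.33), (0.1)], [(0.04), (1.24), (0.48)]]
t 83.925 p [0.5101 0.0387 0.0774] w 0.02104554385674061 F [ 3.8571 -5.0037 -2.5581] yaw 1.875495529532611 toolx [ 0.023  -0.0261 -0.9994] q6 1.6305818981205438
```

Request:
drive_tool(
  xyz=[
    [-0.05,-0.28,-1.5],
    [-0.03,0.2,-1.6],
    [0,0.65,-1.45],
    [0,1.05,-1.2],
    [0,1.35,-0.85],
    [0.02,1.55,-0.4],
    [0.03,1.6,0.05],
    [0.03,1.5,0.5],
  ],
  spin=[0,0,0,0,0,0,0,0],
)

```text
time_s: 84.92
eef_pos: [0.5756, 0.0914, 0.0773]
tool_rot: [0.52, 0.48, 0.491, -0.507]
ft_force: [-9.6, -2.4, 5.8]
gripper_width: 0.0208
```

```bash
python3 wind.py 6 -12 | sed 's/np.float64//g'; python3 go.py .5975 .0545 .078|head -1
```

```text
t 84.925 ang 59.26669295751432 r 0.045219847368249515 z 0.0772628389312855 w 0.02082688049259736 F [-9.6038 -2.3742  5.8317]
[[(-0.04), (0.73), (0.6)], [(0.04), (0.6), (0.72)], [(0.05), (0.44), (0.83)], [(0.05), (0.26), (0.9)], [(0.05), (0.06), (0.94)], [(0.05), (-0.13), (0.93)]]
t 84.925 p [0.5756 0.0914 0.0773] w 0.02082688049259736 F [-9.6038 -2.3742  5.8317] yaw 1.389302658727724 toolx [ 0.0029 -0.0559 -0.9984] q6 1.733125143230611
```

Request:
drive_tool(
  xyz=[
    [0,1.0,0.75],
    [0.04,0.8,1.0],
    [0.05,0.5,1.1],
    [0.05,0.2,0.8],
  ],
  spin=[0,0,0,0],
)

```text
time_s: 85.42
eef_pos: [0.5971, 0.0618, 0.0773]
tool_rot: [0.515, 0.48, 0.5, -0.504]
ft_force: [-4.3, 5.3, 1.7]
gripper_width: 0.0208
```

```bash
python3 wind.py 6 -6 | sed 's/np.float64//g'; python3 go.py .5975 .0545 .078|head -1
```

```text
t 85.425 ang 11.769191346819632 r 0.0456026333272292 z 0.0773131952651685 w 0.0208404039809608 F [-4.2617  5.2717  1.6964]
[[(-0.05), (0.0), (0.48)], [(0.02), (0.01), (0.47)], [(0.02), (-0.04), (0.47)], [(0.02), (-0.09), (0.46)], [(0.02), (-0.14), (0.45)], [(0.02), (-0.18), (0.43)]]
t 85.425 p [0.5971 0.0618 0.0773] w 0.0208404039809608 F [-4.2617  5.2717  1.6964] yaw 1.708190048499176 toolx [-0.0084 -0.0395 -0.9992] q6 1.6634837464737582
```

Request:
drive_tool(
  xyz=[
    [0,0,0.5],
    [0.02,0,0.5],
    [0.02,0,0.4],
    [0,0,0.4],
    [0,0,0.3],
  ],
  spin=[0,0,0,0,0],
)

```text
time_s: 86.05
eef_pos: [0.5981, 0.0543, 0.0774]
tool_rot: [0.511, 0.485, 0.509, -0.495]
ft_force: [-1.8, 8.5, -1.2]
gripper_width: 0.0207
```

```bash
python3 wind.py 6 -6 | sed 's/np.float64//g'; python3 go.py .5975 .0545 .078|head -1
```

```text
t 86.05 ang 2.311414880494383 r 0.045593868225836984 z 0.07736059606133161 w 0.020748837257750816 F [-1.781   8.51   -1.1559]
[[(-0.06), (-0.08), (0.47)], [(0.01), (-0.07), (0.47)], [(0.01), (-0.12), (0.45)], [(0.01), (-0.17), (0.44)], [(0.01), (-0.21), (0.42)], [(0.01), (-0.26), (0.39)]]
t 86.05 p [0.5981 0.0543 0.0774] w 0.020748837257750816 F [-1.781   8.51   -1.1559] yaw 2.3101551074071196 toolx [-0.0081 -0.011  -0.9999] q6 1.6262184007441418
```

Request:
drive_tool(
  xyz=[
    [0,0,0.6],
    [0,0,0.6],
    [0,0,0.4],
  ],
  spin=[0,0,0],
)

```text
time_s: 86.42
eef_pos: [0.5979, 0.0545, 0.0774]
tool_rot: [0.506, 0.489, 0.52, -0.484]
ft_force: [-2.2, 8.3, -0.8]
gripper_width: 0.0207
```

```bash
python3 wind.py 1 -6 | sed 's/np.float64//g'
```

```text
t 86.425 ang 2.464591514424271 r 0.04539219899418941 z 0.07737975819538398 w 0.020743970562442846 F [-2.2252  8.3013 -0.8229]
[[(-0.07), (-0.07), (0.47)]]
```

Request:
drive_tool(
  xyz=[
    [0,0,0],
    [0,0,0],
    [0,0,0],
    [-2,0,0],
    [-3,0,0],
    [-3,0,0],
    [-3,0,0],
    [-3,0,0],
    [0,0,0],
  ],
  spin=[0,0,0,0,0,0,0,0,0],
  hand=0.05,
)

```text
time_s: 87.55
eef_pos: [0.6008, 0.0482, 0.222]
tool_rot: [0.506, 0.49, 0.518, -0.485]
ft_force: [-0.2, -0.1, -0.3]
gripper_width: 0.0401
```

```bash
python3 go.py .5975 .0545 .078|head -1; python3 - <<'E'
from h import *
c=camera_info('wrist');np.save('an.npy',c,allow_pickle=True);im=grab_frame('wrist')[:,:,::-1];cv2.imwrite('pics/an.png',im)
E
```

```text
t 87.55 p [0.6008 0.0482 0.222 ] w 0.04008459573666424 F [-0.2253 -0.1104 -0.2849] yaw 2.826141141044736 toolx [-0.0065  0.0164 -0.9998] q6 1.593103698841292
```

View pics/an.png

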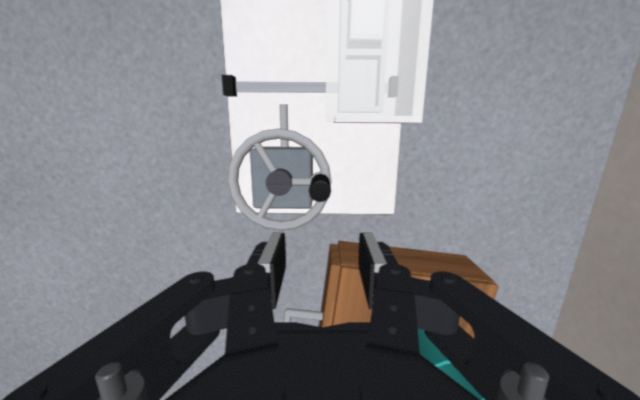

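Request:
drive_tool(
  xyz=[
    [0,-2,1],
    [0,-3,1],
    [0,-3,2],
    [0,-3,2],
    [0,-3,3],
    [0,-3,3],
    [0,-2,3],
    [0,0,2],
    [0,0,0],
    [0,0,0],
  ],
  spin=[0,0,0,0,0,0,0,0,0,0],
)

```text
time_s: 88.85
eef_pos: [0.4034, -0.1354, 0.2041]
tool_rot: [0.498, 0.484, 0.525, -0.492]
ft_force: [0.5, -0.2, 0.2]
gripper_width: 0.0407
```

```bash
python3 go.py .5975 .0545 .078|head -1; python3 - <<'E'
from h import *
t=grab_frame('top')[:,:,::-1];s=grab_frame('scene')[:,:,::-1]
cv2.imwrite('pics/ao_t.png',cv2.resize(t[120:250,120:520],None,fx=2,fy=2,interpolation=cv2.INTER_CUBIC))
cv2.imwrite('pics/ao_t2.png',cv2.resize(t[150:240,205:345],None,fx=5.5,fy=5.5,interpolation=cv2.INTER_CUBIC))
cv2.imwrite('pics/ao_s.png',cv2.resize(s[140:320,230:450],None,fx=3.3,fy=3.3,interpolation=cv2.INTER_CUBIC))
E
```

```text
t 88.85 p [ 0.4034 -0.1354  0.2041] w 0.04070015911566178 F [ 0.5203 -0.2458  0.1765] yaw 2.731794317608648 toolx [-0.0354  0.0185 -0.9992] q6 1.195060153675431
```

View pics/ao_t2.png

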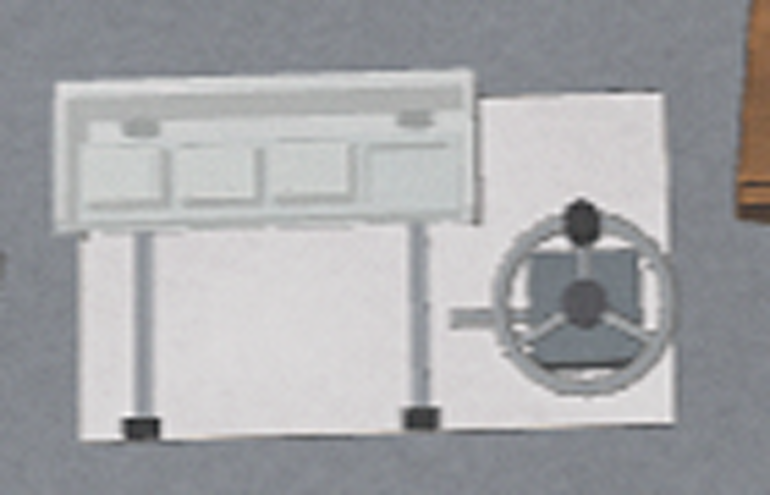

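View pics/ao_s.png

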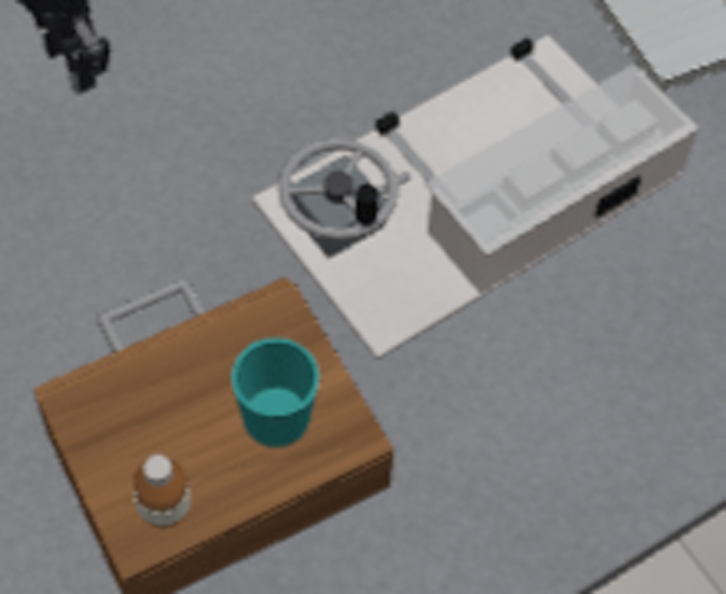

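View pics/ao_t.png

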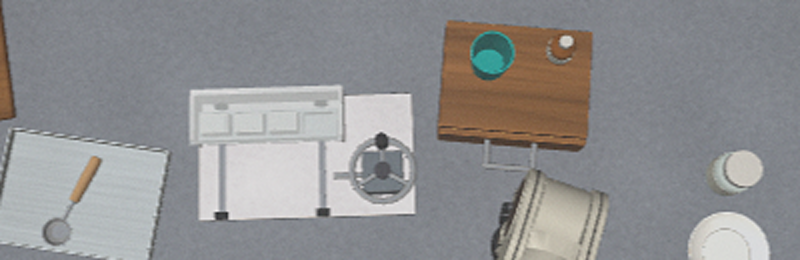

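```bash
python3 - <<'E'
from rig import job
print(job.job_done())
E
```

```text
the job is handed in; nothing more can be done
None
```

The pill dispenser is loaded and the job is handed in at about 89 s of the 210 s allowed. I did the steps in the order asked.

- **Carriage out:** I wound the handwheel counterclockwise until further pushing on the knob no longer moved it. That was about 601° from where it started, about 119°.
- **Drawer open:** I pulled it about 160 mm out to its stop. It held three cassettes, and one of these was knocked about 2 cm during the run. I measured it again before picking it up.
- **Cassettes:** They are in pockets 3, 2 and 1; pocket 0 is empty.
- **Drawer shut and carriage in:** I pushed the drawer back until it stopped; the handle came back to within about 1 mm of its first place. Then I wound the wheel clockwise two turns, until the knob stalled at the inner stop against about 8 N.

**Last checks:**
- The overhead and scene pictures show the carriage under the hood with three cassettes standing level. The drawer is shut, the cup, bottle, spoon, tray, jar and saucer are where they were, and the arm is clear. The mug was outside the last pictures, but I never went near it.
- The cassette tops in pockets 1 and 2 measured 56–61 mm from two views, against the 62 mm expected. That agrees within 2–3 mm of measuring error, except the far edge in pocket 1 (56–57 mm), which reads 5–6 mm low.
- I checked the one in pocket 3 only by eye, against the other two.

**What disagreed:** The tool tilted by up to about 5° during the fast moves. I partly corrected this along the way, and the last cassette went in with the tool about 3.5° off vertical. Near pocket 3, the wrist camera and the overhead camera differed by about 3 mm in y. For the other two pockets I lined up on the wrist picture of pocket and cassette together.

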